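# Empty the plaster moulds and close them up

## Task

Lift every cast out of the plaster moulds and set it the same way up on the slatted drying rack, none on top of another, and close the two-part moulds: turn each upper half over, set it on an empty lower half so that the pins enter its sockets, and push it down by hand until the faces meet fully. Leave everything else on the bench where it lies.

Things in the scene. Friction and masses are not known exactly. Their poses are not given: they have to be found in the camera images.
- lowerA: lower half of a two-part mould, white plaster block 125 x 60 x 48 mm (x, y, z), fixed to the bench, origin at the centre of its underside, x along its length. In its flat upper face is a cavity 68 x 36 mm, 10 mm deep, in which a cast may sit; four grey register pins stand on the face near its corners. Both lower halves are alike; either takes either upper half, either end round
- lowerA_face (a point): centre of the upper face of lowerA, 48 mm above its underside, axes as the body's. Its four pins stand at x = +-49, y = +-17 mm, 10 mm across with rounded tips, 12 mm proud; each slides straight down in its bore against 2 N of friction, by up to 7 mm, and stays where it is pushed
- lowerB: lower half of a two-part mould, white plaster block 125 x 60 x 48 mm (x, y, z), fixed to the bench, origin at the centre of its underside, x along its length. In its flat upper face is a cavity 68 x 36 mm, 10 mm deep, in which a cast may sit; four grey register pins stand on the face near its corners. Both lower halves are alike; either takes either upper half, either end round
- lowerB_face (a point): centre of the upper face of lowerB, 48 mm above its underside, axes as the body's. Its four pins stand at x = +-49, y = +-17 mm, 10 mm across with rounded tips, 12 mm proud; each slides straight down in its bore against 2 N of friction, by up to 7 mm, and stays where it is pushed
- upper1: upper half of a two-part mould, loose, white plaster block 125 x 60 x 48 mm (x, y, z), 0.28 to 0.38 kg; starts hollow side up on the bench. Origin at the centre of its plain side (underneath at the start), x along its length, z towards the hollow side, which has a cavity 68 x 36 mm, 18 mm deep, and four sockets. It can also stand by itself on an end, 125 mm tall
- upper1_face (a point): centre of the hollow side of upper1, 48 mm from the origin along z, axes as the body's. Round blind sockets 14 mm across, 6.5 mm deep, at x = +-49, y = +-17 mm. Turned over and set on a lower half it rests on the pin tips with a gap of 5.5 mm; a push of about 5 to 10 N in the middle of its back drives the pins down until the faces meet
- upper2: upper half of a two-part mould, loose, white plaster block 125 x 60 x 48 mm (x, y, z), 0.28 to 0.38 kg; starts hollow side up on the bench. Origin at the centre of its plain side (underneath at the start), x along its length, z towards the hollow side, which has a cavity 68 x 36 mm, 18 mm deep, and four sockets. It can also stand by itself on an end, 125 mm tall
- upper2_face (a point): centre of the hollow side of upper2, 48 mm from the origin along z, axes as the body's. Round blind sockets 14 mm across, 6.5 mm deep, at x = +-49, y = +-17 mm. Turned over and set on a lower half it rests on the pin tips with a gap of 5.5 mm; a push of about 5 to 10 N in the middle of its back drives the pins down until the faces meet
- strip: one-piece plaster mould, fixed, 180 x 64 x 40 mm, origin at the centre of its underside, x along its length; two cavities 68 x 36 mm, 10 mm deep, centred 42 mm either side of the middle. It has no second half and stays open
- cast1: plaster cast, a stepped ornament: foot 64 x 32 x 10 mm, on it a raised part 50 x 24 x 16 mm with three low beads, 0.05 kg. Origin at the centre of the underside of the foot, x along its length, z up. Present ones sit loosely in mould cavities, the top of the foot level with the mould's face
- cast2: plaster cast, a stepped ornament: foot 64 x 32 x 10 mm, on it a raised part 50 x 24 x 16 mm with three low beads, 0.05 kg. Origin at the centre of the underside of the foot, x along its length, z up. Present ones sit loosely in mould cavities, the top of the foot level with the mould's face
- cast3: plaster cast, a stepped ornament: foot 64 x 32 x 10 mm, on it a raised part 50 x 24 x 16 mm with three low beads, 0.05 kg. Origin at the centre of the underside of the foot, x along its length, z up. Present ones sit loosely in mould cavities, the top of the foot level with the mould's face
- cast4: plaster cast, a stepped ornament: foot 64 x 32 x 10 mm, on it a raised part 50 x 24 x 16 mm with three low beads, 0.05 kg. Origin at the centre of the underside of the foot, x along its length, z up. Present ones sit loosely in mould cavities, the top of the foot level with the mould's face
- rack: low slatted wooden drying rack, fixed, 200 mm (x) x 204 mm (y), top of the slats 24 mm above the bench, slats 24 mm wide along x, 12 mm apart; origin on the bench under its centre
- scraper: bystander: steel scraper with a wooden handle, 200 mm, loose; origin at the middle of its underside
- brush: bystander: flat brush, 190 mm, loose; origin at the middle of its underside
- mallet: bystander: wooden mallet, 240 mm, loose; origin at the middle of its underside
- tin: bystander: tin, 72 mm across and 70 mm tall, loose; origin at the middle of its underside
- spanner: bystander: steel spanner, 170 mm, loose; origin at the middle of its underside
There are look-alikes about, which are no part of the job. What is shaped like the lowerA but purple or red is not meant.

How it is judged:
By the outcome, as a careful person would: the job done as asked, in the order asked, and still so for the second after the job is handed in, with the robot touching nothing.
Of cast1, cast2, cast3, cast4 only 2 to 4 are there at a start; the rules pass over those that are not, and their reading is None.
At some moment in a run one of upper1, upper2 may be knocked a few centimetres aside while the robot is not near it.
Once in a run the grip may slacken for a moment while it holds something.
It also fails if it takes over 210 s, if anything falls off the work surface, if the arm or the gripper's body presses on something with over 40 N, if the wrist force passes 120 N, or if a joint passes its speed limit or range.

## Robot

A 7-joint arm with a two-finger parallel gripper is mounted at the origin on the work surface. World frame = base frame: x ahead of the robot, y to its left, z up, the work surface at z = 0. Lengths are in m, angles in rad, forces in N, time in s.
With the tool pointing down it reaches from about 0.35 to 0.9 m from the base axis. Payload 7.2 kg.
Tool frame: the origin (TCP) lies at the very end of the fingers, on their centre line; the grasp point (between the pads) lies 19 mm behind it; z points along the fingers, y is the line along which they close (so a half turn about z gives the same grasp; the last joint's range is limited). The gripper opens to 88 mm and grips with 3 to 60 N. Pads are 20 mm wide; open, the fingers measure 115 mm over their backs; the gripper's body (75 mm by 178 mm) begins 61 mm behind the grasp point.
Start: joints at [1.173, 0.411, -0.013, 1.596, 0.006, 1.134, -0.082], TCP at [0.202, -0.591, 0.223] pointing down, gripper open.
Joint ranges: [-2.95, 2.95], [-0.29, 1.99], [-1.47, 1.44], [0.14, 2.54], [-1.03, 4.17], [0.13, 1.85], [-2.86, 2.86]. Speed limits (rad/s): [2.39, 2.39, 3.01, 3.01, 3.14, 3.14, 3.14].

## Interface

Orientations are given as a 3x3 rotation matrix whose columns are the frame's x, y, z axes.
In Python, from workcell import arm gives the robot as it stands.
- The arm moves only by the tool carry_out, never from a script. Its argument "series" is one flat list of numbers, 7 for each row, row after row: the shift along the tool's x, y, z in cm, then the turn, a rotation vector about the tool's x, y, z in degrees, then the closure, from 0 (fully open) to 1 (shut). A call has 1 to 12 rows; each row shifts and turns the commanded pose from where the row before left it, along the tool's axes as they then stand; what a row does not reach is not made up. A row lasts 1/8 s, in which the tool goes at most 62.5 mm and 10.7 degrees, less where a joint would pass 70% of its speed; a pose out of reach is approached as far as the arm can. A call with a gripper value outside its range is refused whole. The fingers move at their own pace and stop on an object; the grip force is fixed at half the most. Time passes only in rows, so rows that do not move let the fingers close. It gives the time, the measured TCP pose, the force, the opening and the grip force at its end, in the units of the state.
- arm.sense(): the state, without advancing time (a new reading comes with each control period).
- arm.read_camera(name): name is "side" or "top"; returns a dict with "image" (480x640x3 uint8, blue, green, red), "range_z" (480x640 float32, m along the optical axis (not along the pixel's ray), 0 where there is no reading), "vfov" (degrees; the focal length in pixels is half the picture's height over the tangent of half this angle, whatever the lens; pixels are square), "cx", "cy" (the principal point, pixels), "k1" (the pictures are not rectified: a ray, as slopes to the right and down, at radius r is drawn at 1 + k1 r^2 times it, then the intrinsics apply), "camera_from_world" (4x4, takes a point from world to camera coordinates). Camera axes: x right, y down, z forward; pixel columns grow to the right and rows downward; lengths in m; the calibration is good to about 2 mm. A picture is of the moment at which its call begins.
- arm.close_job(): hands the job in; it is judged then, once.
Trained networks look in a picture, given as the dict that the camera call returned (one of the last four; its "shot" number tells which), for a name from the list of things; names that differ only in an ending like _2 or _b are one class to them, and where a whole thing is asked for, a point or a joint stands for the part that bears it (a point fixed in the world has none). Each returns a list of dicts, best first, with "confidence" (0 to 1); they miss things now and then, are a little off and sometimes report something else, mostly with a low value. They report only what shows in the picture. A call takes as long as a camera call. They do not tell look-alikes from the thing itself.
- arm.outline_of(thing, picture): "mask" (480x640 bool, what is visible of it) and "bbox" ([left, top, right, bottom] in pixels, round what is visible of it).
The state is a dict: "time_s": time; "joints": joint angles; "joint_vel": joint speeds; "effort": joint torques, N m; "tool_pos": TCP position; "tool_rot": TCP orientation; "force": force on the tool from outside, world axes, zero at the start; "moment": the same for the moment, N m; "finger_gap": finger opening in m; "grasp_force": force on a finger pad.
Only numpy, scipy, OpenCV 4.12 (cv2) and the standard library are available. Lean on these libraries where they do the work, as an engineer would, in place of code of your own. Each camera call takes 0.05 s, during which the arm holds its last target. There are 200 camera calls.

## Working session

There is one attempt and no reset: what is moved stays moved. The work goes in short steps, Python scripts to look and compute and a tool call to move; the robot and the scene stay as the last step left them, time stands still between calls to the robot, and variables do not carry over. Pictures are saved under pics/ and viewed, at most 14 in all, crops included, and the job is handed in when it is done.

Besides the shell and the picture viewer there is one more tool, called after "Call:" by a JSON object that holds its "name" and its "arguments". carry_out: Moves the arm, as the interface text tells. Its arguments: {"type":"object","properties":{"series":{"type":"array","items":{"type":"number"}}},"required":["series"]}

```bash
ls; mkdir -p pics; cat > h.py <<'E'
import numpy as np, cv2
from workcell import arm
def f_of(p): return 240/np.tan(np.radians(p["vfov"])/2)
def cloud(p):
    f=f_of(p); h,w=p["range_z"].shape
    u,v=np.meshgrid(np.arange(w),np.arange(h))
    xd=(u-p["cx"])/f; yd=(v-p["cy"])/f
    x,y=xd.copy(),yd.copy()
    for _ in range(15):
        s=1+p["k1"]*(x*x+y*y); x,y=xd/s,yd/s
    z=p["range_z"]; P=np.stack([x*z,y*z,z,np.ones_like(z)],-1)
    W=P@np.linalg.inv(p["camera_from_world"]).T
    W=W[...,:3]; W[z<=0]=np.nan
    return W
E
python3 - <<'E'
from h import *
s=arm.sense(); print({k:np.round(v,3).tolist() for k,v in s.items()})
for n in("top","side"):
    p=arm.read_camera(n); cv2.imwrite(f"pics/{n}0.png",p["image"])
    W=cloud(p); np.save(f"{n}0.npy",W)
    print(n,p["vfov"],p["k1"],np.round(p["camera_from_world"],2).tolist())
    for t in ["lowerA","upper1","strip","cast1","rack","scraper","brush","mallet","tin","spanner"]:
        for d in arm.outline_of(t,p):
            m=d["mask"]; q=W[m]; q=q[~np.isnan(q[:,0])]
            print(t,round(d["confidence"],2),np.round(d["bbox"]).tolist(),np.round(np.median(q,0),3) if len(q) else None)
E
```

```text
pics
{'time_s': 0.0, 'joints': [1.173, 0.412, -0.013, 1.597, 0.006, 1.134, -0.082], 'joint_vel': [0.0, 0.0, 0.0, 0.0, 0.001, 0.0, 0.001], 'effort': [0.0, -58.796, 0.641, -29.107, -0.054, 0.018, 0.0], 'tool_pos': [0.202, -0.591, 0.222], 'tool_rot': [[0.946, 0.324, -0.001], [0.324, -0.946, 0.001], [-0.0, -0.002, -1.0]], 'force': [-0.249, 0.184, 0.103], 'moment': [-0.032, -0.021, -0.052], 'grasp_force': 0.0, 'finger_gap': 0.088}
top 45.012882617500914 -0.09379491556235332 [[-0.01, -1.0, -0.0, 0.12], [-0.99, 0.01, -0.14, 0.52], [0.14, 0.0, -0.99, 1.51], [0.0, 0.0, 0.0, 1.0]]
lowerA 0.9 [97.0, 297.0, 148.0, 330.0] [0.329 0.624 0.045]
lowerA 0.86 [78.0, 236.0, 132.0, 267.0] [0.493 0.677 0.045]
lowerA 0.77 [245.0, 257.0, 295.0, 287.0] [0.43  0.228 0.047]
lowerA 0.71 [417.0, 219.0, 496.0, 304.0] [ 0.455 -0.27   0.023]
lowerA 0.69 [395.0, 132.0, 430.0, 160.0] [ 0.764 -0.154  0.067]
lowerA 0.6 [258.0, 311.0, 308.0, 349.0] [0.281 0.198 0.046]
upper1 0.84 [242.0, 187.0, 293.0, 218.0] [0.627 0.238 0.043]
upper1 0.72 [318.0, 183.0, 367.0, 215.0] [0.626 0.034 0.043]
strip 0.87 [404.0, 185.0, 470.0,
[... 1564 characters left out ...]
4.0] [ 0.622 -0.278  0.053]
strip 0.79 [380.0, 290.0, 446.0, 365.0] [ 0.605 -0.24   0.039]
cast1 0.76 [412.0, 320.0, 433.0, 344.0] [ 0.623 -0.279  0.054]
cast1 0.75 [293.0, 260.0, 324.0, 286.0] [0.461 0.005 0.059]
cast1 0.7 [259.0, 219.0, 278.0, 233.0] [0.433 0.215 0.06 ]
cast1 0.46 [426.0, 263.0, 457.0, 298.0] [ 0.761 -0.174  0.063]
rack 0.7 [310.0, 320.0, 418.0, 415.0] [ 0.456 -0.28   0.023]
scraper 0.86 [251.0, 160.0, 271.0, 201.0] [0.519 0.473 0.004]
brush 0.83 [438.0, 364.0, 510.0, 415.0] [ 0.676 -0.452  0.018]
mallet 0.8 [359.0, 187.0, 412.0, 251.0] [0.766 0.127 0.022]
tin 0.3 [256.0, 216.0, 278.0, 229.0] [0.433 0.217 0.061]
spanner 0.67 [197.0, 199.0, 228.0, 237.0] [0.314 0.366 0.007]
```

```bash
python3 - <<'E'
import cv2
a=cv2.imread("pics/top0.png")[110:360,60:540]; cv2.imwrite("pics/c0.png",cv2.resize(a,(800,417),interpolation=3))
E
```

```text
(no output)
```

View pics/c0.png

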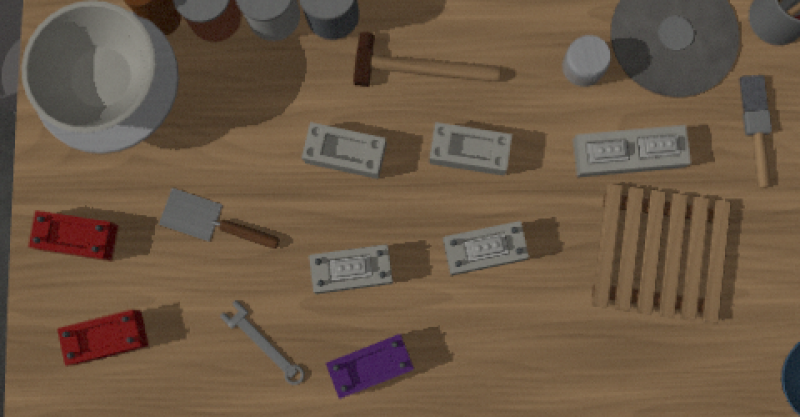

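The white blocks with casts at crop (350,270) and (485,248) are lowerA/B. The red pair at (73,235) and (103,335) and the purple one at (370,365) are look-alikes. The open white blocks at (343,150) and (470,148) are the uppers, and the strip at (632,150) holds two casts, so there are four casts in all.

```bash
cat >> h.py <<'E'
from scipy.spatial.transform import Rotation as Ro
from scipy.optimize import minimize
def rectfit(W,c,z0,z1,L,B,rad=0.1,th0=None):
    """fit LxB rectangle to points with z in band round c; returns x,y,yaw(long axis) and minAreaRect dims"""
    m=(W[...,2]>z0)&(W[...,2]<z1)&(np.hypot(W[...,0]-c[0],W[...,1]-c[1])<rad)
    lab=cv2.connectedComponents(m.astype(np.uint8))[1]
    best=max(range(1,lab.max()+1),key=lambda i:(lab==i).sum())
    q=W[lab==best][:,:2]
    (cx,cy),(w,h),a=cv2.minAreaRect((q*1000).astype(np.float32))
    if w<h: a+=90; w,h=h,w
    return cx/1000,cy/1000,(a+90)%180-90,round(w),round(h),len(q)
def path(way,p=None,R=None):
    """way: list of (pos, R, closure, nrows) -> rounded rows in tool axes"""
    s=arm.sense(); p=np.array(s["tool_pos"]) if p is None else p; R=np.array(s["tool_rot"]) if R is None else R
    out=[]
    for pos,Rt,c,n in way:
        for k in range(n):
            a=1/(n-k)
            d=np.round(100*R.T@((np.array(pos)-p)*a),2)
            rv=np.round(np.degrees(Ro.from_matrix(R.T@Rt).as_rotvec())*a,1)
            out.append([*d,*rv,c]); p=p+R@d/100; R=R@Ro.from_rotvec(np.radians(rv)).as_matrix()
    out=np.array(out)
    print("max cm/row",np.abs(np.linalg.norm(out[:,:3],axis=1)).max().round(1),"deg",np.linalg.norm(out[:,3:6],axis=1).max().round(1),"rows",len(out))
    for i in range(0,len(out),12): print(", ".join(f"{v+0.0:g}" for v in out[i:i+12].ravel()))
    return p,R
def down(yaw):
    """tool down, tool x axis at yaw deg"""
    return Ro.from_euler("z",yaw,degrees=True).as_matrix()@np.diag([1,-1,-1])
E
python3 - <<'E'
from h import *
for n in("top","side"):
    W=np.load(n+"0.npy"); print(n)
    print("bench z",np.nanmedian(W[...,2][(abs(W[...,0]-.5)<.25)&(abs(W[...,1])<.3)&(abs(W[...,2])<.012)]).round(4))
    for t,c,z in [("lowA",(.43,.228),.048),("lowB",(.463,.015),.048),("upL",(.627,.236),.048),("upR",(.627,.034),.048),("strip",(.615,-.227),.040)]:
        print(t,np.round(rectfit(W,c,z-.006,z+.004,0,0),4))
    for t,c,z in [("castA",(.434,.226),.070),("castB",(.463,.015),.070),("castS1",(.616,-.184),.062),("castS2",(.624,-.27),.062)]:
        print(t,np.round(rectfit(W,c,z-.016,z+.008,0,0,.05),4))
    print("rack",np.round(rectfit(W,(.456,-.275),.015,.03,0,0,.16),4))
    m=(W[...,2]>.017)&(W[...,2]<.03)&(abs(W[...,0]-.456)<.13)&(abs(W[...,1]+.275)<.13)
    r=cv2.minAreaRect((W[m][:,:2]*1000).astype(np.float32)); print("rack all",r)
E
```

```text
top
bench z -0.0003
lowA [ 4.34900e-01  2.28300e-01 -8.29865e+01  1.26000e+02  6.10000e+01
  6.81000e+02]
lowB [ 4.65800e-01  1.26000e-02 -7.89669e+01  1.26000e+02  6.00000e+01
  6.85000e+02]
upL [6.28700e-01 2.38800e-01 7.67662e+01 1.26000e+02 6.10000e+01 5.96000e+02]
upR [6.28800e-01 3.36000e-02 8.00552e+01 1.25000e+02 6.20000e+01 5.75000e+02]
strip [ 6.23500e-01 -2.29200e-01 -8.52226e+01  1.82000e+02  6.60000e+01
  1.00300e+03]
castA [  0.4348   0.2278 -86.2497  50.      27.     183.    ]
castB [ 4.65300e-01  1.21000e-02 -7.43958e+01  5.10000e+01  2.70000e+01
  1.81000e+02]
castS1 [  0.6186  -0.1876 -83.5957  52.      25.     176.    ]
castS2 [  0.629   -0.272  -82.6364  51.      28.     178.    ]
rack [ 4.5800e-01 -2.5710e-01 -8.7734e+00  2.0200e+02  1.0700e+02  2.0570e+03]
rack all ((463.9869384765625, -254.2408447265625), (248.14199829101562, 213.26010131835938), 80.779541015625)
side
bench z -0.0001
lowA [ 4.36000e-01  2.25800e-01 -8.34708e+01  1.32000e+02  6.20000e+01
  5.12000e+02]
lowB [ 4.65100e-01  1.14000e-02 -7.90175e+01  1.28000e+02  6.30000e+01
  6.92000e+02]
upL [6.27700e-01 2.35800e-01 7.69867e+01 1.33000e+02 6.10000e+01 4.25000e+02]
upR [6.28600e-01 3.28000e-02 7.96417e+01 1.30000e+02 6.20000e+01 5.36000e+02]
strip [ 6.24800e-01 -2.32700e-01 -8.53023e+01  1.81000e+02  7.00000e+01
  1.23500e+03]
castA [  0.4357   0.2252 -85.1253  53.      25.     134.    ]
castB [ 4.6460e-01  9.7000e-03 -7.9169e+01  5.3000e+01  2.5000e+01  1.6800e+02]
castS1 [ 6.20000e-01 -1.91000e-01 -8.32943e+01  5.00000e+01  2.50000e+01
  1.92000e+02]
castS2 [  0.6271  -0.2741 -86.1151  53.      26.     215.    ]
rack [ 4.6190e-01 -2.4180e-01 -8.4227e+00  2.0300e+02  1.3800e+02  3.5010e+03]
rack all ((464.0098876953125, -254.86318969726562), (251.0216827392578, 210.3040313720703), 80.78607940673828)
```

```bash
python3 - <<'E'
from h import *
D=down(94.8)
path([((.619,-.189,.16),D,0,11),((.619,-.189,.16),D,0,1)])
E
```

```text
max cm/row 5.3 deg 6.9 rows 12
4.77, -2.23, 0.57, 0, 0, -6.9, 0, 5, -1.65, 0.57, 0, 0, -6.9, 0, 5.16, -1.03, 0.57, 0, 0, -6.9, 0, 5.25, -0.4, 0.57, 0, 0, -6.9, 0, 5.26, 0.23, 0.57, 0, 0, -6.9, 0, 5.19, 0.86, 0.57, 0, 0, -6.9, 0, 5.06, 1.48, 0.57, 0, 0, -6.9, 0, 4.84, 2.07, 0.57, 0, 0, -6.9, 0, 4.56, 2.64, 0.57, 0, 0, -6.9, 0, 4.2, 3.17, 0.57, 0, 0, -6.9, 0, 3.8, 3.65, 0.57, 0, 0, -6.9, 0, 0, -0.01, 0, 0, 0, 0, 0
```

Call:
{"name": "carry_out", "arguments": {"series": [4.8, -2.2, 0.6, 0, 0, -6.9, 0, 5, -1.6, 0.6, 0, 0, -6.9, 0, 5.2, -1.0, 0.6, 0, 0, -6.9, 0, 5.2, -0.4, 0.6, 0, 0, -6.9, 0, 5.3, 0.2, 0.6, 0, 0, -6.9, 0, 5.2, 0.9, 0.6, 0, 0, -6.9, 0, 5.1, 1.5, 0.6, 0, 0, -6.9, 0, 4.8, 2.1, 0.6, 0, 0, -6.9, 0, 4.6, 2.6, 0.6, 0, 0, -6.9, 0, 4.2, 3.2, 0.6, 0, 0, -6.9, 0, 3.8, 3.6, 0.3, 0, 0, -6.9, 0, 0, 0, 0, 0, 0, 0, 0]}}

```text
time_s: 2.6
tool_pos: [0.6227, -0.1841, 0.1591]
tool_rot: [[-0.091, 0.996, 0.001], [0.996, 0.091, 0.003], [0.003, 0.001, -1.0]]
force: [-0.1, -0.1, 0.5]
finger_gap: 0.0877
grasp_force: 0.0
```

```bash
python3 - <<'E'
from h import *
D=down(94.8)
p,R=path([((.619,-.189,.06),D,0,3),((.619,-.189,.0415),D,0,2),((.619,-.189,.0415),D,.8,5),((.619,-.189,.07),D,.8,2)])
K=down(81.3)
path([((.619,-.189,.13),D,.8,2),((.507,-.2284,.13),K,.8,3),((.507,-.2284,.048),K,.8,3),((.507,-.2284,.0375),K,.8,2),((.507,-.2284,.0375),K,.8,2)],p,R)
E
```

```text
max cm/row 3.3 deg 0.2 rows 12
-0.16, -0.14, 3.3, 0, -0.1, 0.1, 0, -0.16, -0.14, 3.31, 0, 0, 0.2, 0, -0.16, -0.14, 3.3, 0.1, -0.1, 0.1, 0, 0, 0, 0.93, 0, 0, 0, 0, 0, 0, 0.92, 0, 0, 0, 0, 0, 0, 0, 0, 0, 0, 0.8, 0, 0, 0, 0, 0, 0, 0.8, 0, 0, 0, 0, 0, 0, 0.8, 0, 0, 0, 0, 0, 0, 0.8, 0, 0, 0, 0, 0, 0, 0.8, 0, 0, -1.42, 0, 0, 0, 0.8, 0, 0, -1.43, 0, 0, 0, 0.8
max cm/row 4.0 deg 4.5 rows 12
0, 0, -3, 0, 0, 0, 0.8, 0, -0.01, -3, 0, 0, 0, 0.8, -0.99, -3.83, 0, 0, 0, 4.5, 0.8, -1.29, -3.74, 0.01, 0, 0, 4.5, 0.8, -1.58, -3.63, 0, 0, 0, 4.5, 0.8, 0, 0, 2.73, 0, 0, 0, 0.8, 0, 0, 2.74, 0, 0, 0, 0.8, 0, 0.01, 2.73, 0, 0, 0, 0.8, 0, 0, 0.53, 0, 0, 0, 0.8, 0, 0, 0.52, 0, 0, 0, 0.8, 0, 0, 0, 0, 0, 0, 0.8, 0, 0, 0, 0, 0, 0, 0.8
```

Call:
{"name": "carry_out", "arguments": {"series": [-0.16, -0.14, 3.3, 0, 0, 0.2, 0, -0.16, -0.14, 3.3, 0, 0, 0.2, 0, -0.16, -0.14, 3.3, 0, 0, 0, 0, 0, 0, 0.9, 0, 0, 0, 0, 0, 0, 0.95, 0, 0, 0, 0, 0, 0, 0, 0, 0, 0, 1, 0, 0, 0, 0, 0, 0, 1, 0, 0, 0, 0, 0, 0, 1, 0, 0, 0, 0, 0, 0, 1, 0, 0, 0, 0, 0, 0, 1, 0, 0, -1.4, 0, 0, 0, 1, 0, 0, -1.4, 0, 0, 0, 1]}}

```text
time_s: 4.1
tool_pos: [0.6167, -0.1945, 0.0713]
tool_rot: [[-0.077, 0.997, 0.0], [0.997, 0.077, -0.0], [-0.0, 0.0, -1.0]]
force: [-0.4, -0.2, 0.5]
finger_gap: 0.0211
grasp_force: 0.0
```

Call:
{"name": "carry_out", "arguments": {"series": [0, 0, 0, 0, 0, 0, 1, 0, 0, 0, 0, 0, 0, 1]}}

```text
time_s: 4.35
tool_pos: [0.6164, -0.1947, 0.0704]
tool_rot: [[-0.076, 0.997, 0.0], [0.997, 0.076, -0.0], [-0.0, 0.0, -1.0]]
force: [-0.1, -0.1, 0.0]
finger_gap: 0.0021
grasp_force: 0.0
```

```bash
python3 - <<'E'
from h import *
s=arm.sense(); print(s["finger_gap"],s["grasp_force"],np.round(s["tool_pos"],4),Ro.from_matrix(s["tool_rot"]).as_euler("zyx",degrees=True))
W=cloud(arm.read_camera("side"))
for t,c,z in [("castS1",(.616,-.19),.062),("castS2",(.624,-.27),.062)]:
    print(t,np.round(rectfit(W,c,z-.016,z+.008,0,0,.05),4))
E
```

```text
0.002148389947987408 0.0 [ 0.6164 -0.1947  0.0704] [-9.43872920e+01  1.91755330e-02  1.79982365e+02]
castS1 [  0.6204  -0.1946 -83.2805  42.      24.     111.    ]
castS2 [  0.6271  -0.2744 -83.96    52.      26.     220.    ]
```

```bash
python3 - <<'E'
from h import *
D=down(94.8)
a=(.6192,-.1895)
p,R=path([((*a,.0704),D,.5,5),((*a,.0415),D,.5,2),((*a,.0415),D,1,5)])
K=down(81.3)
path([((*a,.07),D,1,2),((*a,.12),D,1,2),((.507,-.2284,.12),K,1,3),((.507,-.2284,.0375),K,1,3),((.507,-.2284,.0375),K,1,2)],p,R)
E
```

```text
max cm/row 1.4 deg 0.1 rows 12
0.1, 0.07, -0.01, 0, 0, -0.1, 0.5, 0.1, 0.07, -0.01, 0, 0, -0.1, 0.5, 0.09, 0.07, -0.01, 0, 0, -0.1, 0.5, 0.1, 0.07, 0, 0, 0, -0.1, 0.5, 0.09, 0.06, -0.01, 0, 0, 0, 0.5, 0, 0, 1.45, 0, 0, 0, 0.5, 0, 0, 1.44, 0, 0, 0, 0.5, 0, 0, 0, 0, 0, 0, 1, 0, 0, 0, 0, 0, 0, 1, 0, 0, 0, 0, 0, 0, 1, 0, 0, 0, 0, 0, 0, 1, 0, 0, 0, 0, 0, 0, 1
max cm/row 4.0 deg 4.5 rows 12
0, 0, -1.42, 0, 0, 0, 1, 0, 0, -1.43, 0, 0, 0, 1, 0, 0, -2.5, 0, 0, 0, 1, 0, 0, -2.5, 0, 0, 0, 1, -0.98, -3.84, 0, 0, 0, 4.5, 1, -1.28, -3.74, 0, 0, 0, 4.5, 1, -1.56, -3.64, 0.01, 0, 0, 4.5, 1, 0, 0, 2.75, 0, 0, 0, 1, 0, 0, 2.75, 0, 0, 0, 1, 0, 0.01, 2.75, 0, 0, 0, 1, 0, 0, 0, 0, 0, 0, 1, 0, 0, 0, 0, 0, 0, 1
```

Call:
{"name": "carry_out", "arguments": {"series": [0.25, 0.17, 0, 0, 0, -0.4, 0.5, 0.23, 0.17, 0, 0, 0, 0, 0.5, 0, 0, 0, 0, 0, 0, 0.5, 0, 0, 0, 0, 0, 0, 0.5, 0, 0, 0, 0, 0, 0, 0.5, 0, 0, 1.45, 0, 0, 0, 0.5, 0, 0, 1.4, 0, 0, 0, 0.5, 0, 0, 0, 0, 0, 0, 1, 0, 0, 0, 0, 0, 0, 1, 0, 0, 0, 0, 0, 0, 1, 0, 0, 0, 0, 0, 0, 1, 0, 0, 0, 0, 0, 0, 1]}}

```text
time_s: 5.9
tool_pos: [0.6193, -0.1895, 0.0415]
tool_rot: [[-0.084, 0.997, -0.0], [0.997, 0.084, 0.0], [0.0, -0.0, -1.0]]
force: [-0.1, -0.1, -0.6]
finger_gap: 0.0243
grasp_force: 30.0
```

```bash
python3 -c "
from h import *
s=arm.sense(); print(s['finger_gap'],s['grasp_force'],np.round(s['tool_pos'],4),s['force'])"
```

```text
0.02427938033298125 29.996180534362793 [ 0.6193 -0.1895  0.0415] [-0.09634464 -0.12438687 -0.61172044]
```

Call:
{"name": "carry_out", "arguments": {"series": [0, 0, -2.8, 0, 0, 0, 1, 0, 0, -2.5, 0, 0, 0, 1, 0, 0, -2.5, 0, 0, 0, 1, -1, -3.8, 0, 0, 0, 4.5, 1, -1.3, -3.7, 0, 0, 0, 4.5, 1, -1.5, -3.7, 0, 0, 0, 4.5, 1, 0, 0, 0, 0, 0, 0, 1, 0, 0, 2.7, 0, 0, 0, 1, 0, 0, 2.7, 0, 0, 0, 1, 0, 0, 2, 0, 0, 0, 1, 0, 0, 0, 0, 0, 0, 1, 0, 0, 0, 0, 0, 0, 1]}}

```text
time_s: 7.4
tool_pos: [0.5084, -0.2278, 0.0463]
tool_rot: [[0.15, 0.989, 0.001], [0.989, -0.15, -0.0], [0.0, 0.001, -1.0]]
force: [0.4, -0.6, -0.7]
finger_gap: 0.024
grasp_force: 30.0
```

```bash
python3 - <<'E'
from h import *
s=arm.sense(); print(s['finger_gap'],s['grasp_force'],np.round(s['tool_pos'],4),np.round(s['force'],1))
D=down(94.8);K=down(81.3); k=(.507,-.2284); a=(.628,-.273)
p,R=path([((*k,.0375),K,1,2),((*k,.0375),K,.5,4),((*k,.1),K,.5,3),((*a,.1),D,.5,3)])
path([((*a,.0415),D,.5,3),((*a,.0415),D,.5,1),((*a,.0415),D,1,5),((*a,.1),D,1,3)],p,R)
E
```

```text
0.02401772230333851 29.95451509952545 [ 0.5084 -0.2278  0.0463] [ 0.4 -0.6 -0.7]
max cm/row 4.3 deg 4.5 rows 12
-0.04, -0.07, 0.44, 0, 0, 0, 1, -0.04, -0.06, 0.44, 0.1, 0, 0, 1, 0, 0, 0, 0, 0, 0, 0.5, 0, 0, 0, 0, 0, 0, 0.5, 0, 0, 0, 0, 0, 0, 0.5, 0, 0, 0, 0, 0, 0, 0.5, 0, 0, -2.08, 0, 0, 0, 0.5, 0, 0, -2.08, 0, 0, 0, 0.5, 0, -0.01, -2.09, 0, 0, 0, 0.5, -0.86, 4.21, 0, 0, 0, -4.5, 0.5, -1.19, 4.13, 0, 0, 0, -4.5, 0.5, -1.52, 4.03, -0.01, 0, 0, -4.5, 0.5
max cm/row 2.0 deg 0.0 rows 12
0, 0, 1.95, 0, 0, 0, 0.5, 0, 0, 1.95, 0, 0, 0, 0.5, 0, 0, 1.95, 0, 0, 0, 0.5, 0, 0, 0, 0, 0, 0, 0.5, 0, 0, 0, 0, 0, 0, 1, 0, 0, 0, 0, 0, 0, 1, 0, 0, 0, 0, 0, 0, 1, 0, 0, 0, 0, 0, 0, 1, 0, 0, 0, 0, 0, 0, 1, 0, 0, -1.95, 0, 0, 0, 1, 0, 0, -1.95, 0, 0, 0, 1, 0, 0, -1.95, 0, 0, 0, 1
```

Call:
{"name": "carry_out", "arguments": {"series": [0, 0, 0.45, 0, 0, 0, 1, 0, 0, 0.4, 0, 0, 0, 1, 0, 0, 0, 0, 0, 0, 0.5, 0, 0, 0, 0, 0, 0, 0.5, 0, 0, 0, 0, 0, 0, 0.5, 0, 0, 0, 0, 0, 0, 0.5, 0, 0, -2.1, 0, 0, 0, 0.5, 0, 0, -2.1, 0, 0, 0, 0.5, 0, 0, -2.1, 0, 0, 0, 0.5, -0.9, 4.1, 0, 0, 0, -4.5, 0.5, -1.2, 4.1, 0, 0, 0, -4.5, 0.5, -1.6, 4, 0, 0, 0, -4.5, 0.5]}}

```text
time_s: 8.9
tool_pos: [0.6279, -0.2745, 0.1004]
tool_rot: [[-0.086, 0.996, 0.0], [0.996, 0.086, -0.0], [-0.0, 0.0, -1.0]]
force: [0.1, 0.2, 0.0]
finger_gap: 0.0436
grasp_force: 0.0
```

Call:
{"name": "carry_out", "arguments": {"series": [0, 0, 0, 0, 0, 0, 0.5, 0, 0, 0, 0, 0, 0, 0.5, 0, 0, 0, 0, 0, 0, 0.5]}}

```text
time_s: 9.28
tool_pos: [0.6257, -0.2736, 0.1003]
tool_rot: [[-0.083, 0.997, -0.001], [0.997, 0.083, -0.0], [-0.0, -0.001, -1.0]]
force: [0.4, -0.1, 0.2]
finger_gap: 0.044
grasp_force: 0.0
```

```bash
python3 - <<'E'
from h import *
s=arm.sense(); print(s['finger_gap'],s['grasp_force'],np.round(s['tool_pos'],4),np.round(s['force'],1))
D=down(94.8);K=down(81.3); k=(.4919,-.3272); a=(.628,-.273)
p,R=path([((*a,.0415),D,.5,3),((*a,.0415),D,.5,1),((*a,.0415),D,1,5),((*a,.1),D,1,3)])
p,R=path([((*k,.1),K,1,4),((*k,.046),K,1,3),((*k,.0375),K,1,2),((*k,.0375),K,.5,3)],p,R)
E
```

```text
0.04396960988765972 0.0 [ 0.6257 -0.2736  0.1003] [ 0.4 -0.1  0.2]
max cm/row 2.0 deg 0.0 rows 12
0.01, 0.08, 1.96, 0, 0, 0, 0.5, 0.01, 0.08, 1.96, 0, 0, 0, 0.5, 0.02, 0.08, 1.96, 0, 0, 0, 0.5, 0, 0, 0, 0, 0, 0, 0.5, 0, 0, 0, 0, 0, 0, 1, 0, 0, 0, 0, 0, 0, 1, 0, 0, 0, 0, 0, 0, 1, 0, 0, 0, 0, 0, 0, 1, 0, 0, 0, 0, 0, 0, 1, 0, 0, -1.95, 0, 0, 0, 1, 0, 0, -1.95, 0, 0, 0, 1, 0, 0, -1.95, 0, 0, 0, 1
max cm/row 3.7 deg 3.4 rows 12
-1.07, -3.5, 0, 0, 0, 3.4, 1, -1.27, -3.44, 0, 0, 0, 3.4, 1, -1.48, -3.35, 0.01, 0, 0, 3.3, 1, -1.66, -3.27, 0, 0, 0, 3.4, 1, 0, 0, 1.8, 0, 0, 0, 1, 0, 0, 1.8, 0, 0, 0, 1, 0, 0.01, 1.8, 0, 0, 0, 1, 0, 0, 0.43, 0, 0, 0, 1, 0, 0, 0.42, 0, 0, 0, 1, 0, 0, 0, 0, 0, 0, 0.5, 0, 0, 0, 0, 0, 0, 0.5, 0, 0, 0, 0, 0, 0, 0.5
```

Call:
{"name": "carry_out", "arguments": {"series": [0, 0.2, 2, 0, 0, 0, 0.5, 0, 0, 2, 0, 0, 0, 0.5, 0, 0, 1.9, 0, 0, 0, 0.5, 0, 0, 0, 0, 0, 0, 0.5, 0, 0, 0, 0, 0, 0, 1, 0, 0, 0, 0, 0, 0, 1, 0, 0, 0, 0, 0, 0, 1, 0, 0, 0, 0, 0, 0, 1, 0, 0, 0, 0, 0, 0, 1, 0, 0, -2, 0, 0, 0, 1, 0, 0, -2, 0, 0, 0, 1, 0, 0, -1.9, 0, 0, 0, 1]}}

```text
time_s: 10.78
tool_pos: [0.6292, -0.2739, 0.1026]
tool_rot: [[-0.084, 0.997, 0.002], [0.997, 0.084, -0.001], [-0.001, 0.002, -1.0]]
force: [-1.0, 0.6, -0.1]
finger_gap: 0.0238
grasp_force: 30.1
```

Call:
{"name": "carry_out", "arguments": {"series": [-1.1, -3.5, 0, 0, 0, 3.4, 1, -1.3, -3.4, 0, 0, 0, 3.4, 1, -1.5, -3.4, 0, 0, 0, 3.3, 1, -1.6, -3.3, 0, 0, 0, 3.4, 1, 0, 0, 0, 0, 0, 0, 1, 0, 0, 1.8, 0, 0, 0, 1, 0, 0, 1.8, 0, 0, 0, 1, 0, 0, 1.4, 0, 0, 0, 1, 0, 0, 0, 0, 0, 0, 1, 0, 0, 0, 0, 0, 0, 1]}}

```text
time_s: 12.02
tool_pos: [0.4926, -0.3279, 0.05]
tool_rot: [[0.151, 0.989, -0.0], [0.989, -0.151, 0.0], [0.0, -0.0, -1.0]]
force: [0.3, 0.5, -0.8]
finger_gap: 0.0241
grasp_force: 3.0
```

```bash
python3 - <<'E'
from h import *
s=arm.sense(); print(s['finger_gap'],s['grasp_force'],np.round(s['tool_pos'],4),np.round(s['force'],1))
D=down(101);K=down(81.3); k=(.4919,-.3272); a=(.465,.011)
p,R=path([((*k,.0375),K,1,2),((*k,.0375),K,.5,3),((*k,.11),K,.5,3),((*a,.11),D,.5,7),((*a,.11),D,.5,2)])
E
```

```text
0.0241451188516647 2.9974019899964333 [ 0.4926 -0.3279  0.05  ] [ 0.3  0.5 -0.8]
max cm/row 4.9 deg 2.9 rows 17
0.03, -0.04, 0.63, 0, 0, 0, 1, 0.03, -0.04, 0.62, 0, 0, 0, 1, 0, 0, 0, 0, 0, 0, 0.5, 0, 0, 0, 0, 0, 0, 0.5, 0, 0, 0, 0, 0, 0, 0.5, 0, 0, -2.42, 0, 0, 0, 0.5, 0, 0, -2.41, 0, 0, 0, 0.5, 0, 0, -2.42, 0, 0, 0, 0.5, 4.72, -1.11, 0, 0, 0, -2.8, 0.5, 4.77, -0.88, 0, 0, 0, -2.8, 0.5, 4.8, -0.64, 0, 0, 0, -2.8, 0.5, 4.83, -0.41, 0, 0, 0, -2.8, 0.5
4.84, -0.17, 0, 0, 0, -2.8, 0.5, 4.85, 0.07, 0.01, 0, 0, -2.8, 0.5, 4.84, 0.3, 0, 0, 0, -2.9, 0.5, 0, 0, 0, 0, 0, 0, 0.5, 0, 0, 0, 0, 0, 0, 0.5
```

Call:
{"name": "carry_out", "arguments": {"series": [0, 0, 0, 0, 0, 0, 1, 0, 0, 0, 0, 0, 0, 1, 0, 0, 0.6, 0, 0, 0, 1, 0, 0, 0.6, 0, 0, 0, 1, 0, 0, 0, 0, 0, 0, 1, 0, 0, 0, 0, 0, 0, 0.5, 0, 0, 0, 0, 0, 0, 0.5, 0, 0, 0, 0, 0, 0, 0.5, 0, 0, -2.4, 0, 0, 0, 0.5, 0, 0, -2.4, 0, 0, 0, 0.5, 0, 0, -2.4, 0, 0, 0, 0.5]}}

```text
time_s: 13.4
tool_pos: [0.4922, -0.3282, 0.111]
tool_rot: [[0.151, 0.988, 0.0], [0.988, -0.151, -0.0], [-0.0, 0.0, -1.0]]
force: [0.3, 0.9, 0.5]
finger_gap: 0.0439
grasp_force: 0.0
```

Call:
{"name": "carry_out", "arguments": {"series": [4.7, -1.1, 0, 0, 0, -2.8, 0.5, 4.8, -0.9, 0, 0, 0, -2.8, 0.5, 4.8, -0.6, 0, 0, 0, -2.8, 0.5, 4.8, -0.4, 0, 0, 0, -2.8, 0.5, 4.8, -0.2, 0, 0, 0, -2.8, 0.5, 4.8, 0.1, 0, 0, 0, -2.8, 0.5, 4.9, 0.3, 0, 0, 0, -2.9, 0.5, 0, 0, 0, 0, 0, 0, 0.5, 0, 0, 0, 0, 0, 0, 0.5, 0, 0, 0, 0, 0, 0, 0.5]}}

```text
time_s: 14.65
tool_pos: [0.466, 0.0081, 0.1101]
tool_rot: [[-0.188, 0.982, -0.0], [0.982, 0.188, -0.001], [-0.001, -0.0, -1.0]]
force: [-0.5, 0.3, -0.8]
finger_gap: 0.044
grasp_force: 0.0
```

```bash
python3 - <<'E'
from h import *
W=cloud(arm.read_camera("top"))
for t,c in [("S1",(.507,-.228)),("S2",(.492,-.327))]:
    print(t,np.round(rectfit(W,c,.038,.06,0,0,.05),4))
for t,c in [("upL",(.627,.236)),("upR",(.627,.034))]:
    print(t,np.round(rectfit(W,c,.042,.052,0,0),4))
s=arm.sense(); print(s['finger_gap'],s['grasp_force'],np.round(s['tool_pos'],4),np.round(s['force'],1))
D=down(101);K=down(81.3); k=(.418,-.2148); a=(.465,.011)
p,R=path([((*a,.0505),D,.5,3),((*a,.0505),D,.5,1),((*a,.0505),D,1,5),((*a,.1),D,1,3)])
p,R=path([((*k,.1),K,1,6),((*k,.1),K,1,1),((*k,.039),K,1,3),((*k,.039),K,1,2)],p,R)
E
```

```text
S1 [  0.5049  -0.2265  81.8167  56.      31.     191.    ]
S2 [  0.4911  -0.3263  80.1632  50.      27.     176.    ]
upL [6.2870e-01 2.3850e-01 7.6891e+01 1.2600e+02 6.2000e+01 5.9600e+02]
upR [6.28200e-01 3.39000e-02 7.98888e+01 1.25000e+02 6.20000e+01 5.63000e+02]
0.04405131546433427 0.0 [0.466  0.0082 0.1101] [-0.4  0.1 -0.5]
max cm/row 2.0 deg 0.1 rows 12
0.1, -0.01, 1.99, 0, 0, 0, 0.5, 0.1, -0.01, 1.98, 0, 0, -0.1, 0.5, 0.1, -0.02, 1.99, 0, 0, 0, 0.5, 0, 0, 0, 0, 0, 0, 0.5, 0, 0, 0, 0, 0, 0, 1, 0, 0, 0, 0, 0, 0, 1, 0, 0, 0, 0, 0, 0, 1, 0, 0, 0, 0, 0, 0, 1, 0, 0, 0, 0, 0, 0, 1, 0, 0, -1.65, 0, 0, 0, 1, 0, 0, -1.65, 0, 0, 0, 1, -0.01, 0, -1.65, 0, 0, 0, 1
max cm/row 3.8 deg 3.3 rows 12
-3.55, -1.48, 0, 0, 0, 3.3, 1, -3.62, -1.28, 0, 0, 0, 3.3, 1, -3.69, -1.07, 0, 0, 0, 3.3, 1, -3.75, -0.85, 0, 0, 0, 3.3, 1, -3.79, -0.64, 0, 0, 0, 3.2, 1, -3.82, -0.42, 0.01, 0, 0, 3.3, 1, 0, 0, 0, 0, 0, 0, 1, 0, 0, 2.03, 0, 0, 0, 1, 0, 0, 2.03, 0, 0, 0, 1, 0, 0, 2.04, 0, 0, 0, 1, 0, 0, 0, 0, 0, 0, 1, 0, 0, 0, 0, 0, 0, 1
```

Call:
{"name": "carry_out", "arguments": {"series": [0.3, 0, 2, 0, 0, 0, 0.5, 0, 0, 2, 0, 0, 0, 0.5, 0, 0, 1.95, 0, 0, 0, 0.5, 0, 0, 0, 0, 0, 0, 0.5, 0, 0, 0, 0, 0, 0, 1, 0, 0, 0, 0, 0, 0, 1, 0, 0, 0, 0, 0, 0, 1, 0, 0, 0, 0, 0, 0, 1, 0, 0, 0, 0, 0, 0, 1, 0, 0, -1.7, 0, 0, 0, 1, 0, 0, -1.7, 0, 0, 0, 1, 0, 0, -1.6, 0, 0, 0, 1]}}

```text
time_s: 16.2
tool_pos: [0.4653, 0.0126, 0.1021]
tool_rot: [[-0.191, 0.982, 0.0], [0.982, 0.191, -0.0], [-0.0, 0.0, -1.0]]
force: [-0.4, 0.2, -0.9]
finger_gap: 0.024
grasp_force: 30.0
```

Call:
{"name": "carry_out", "arguments": {"series": [-3.6, -1.5, 0, 0, 0, 3.3, 1, -3.6, -1.3, 0, 0, 0, 3.3, 1, -3.7, -1, 0, 0, 0, 3.3, 1, -3.7, -0.9, 0, 0, 0, 3.3, 1, -3.8, -0.6, 0, 0, 0, 3.2, 1, -3.8, -0.4, 0, 0, 0, 3.3, 1, 0, 0, 0, 0, 0, 0, 1, 0, 0, 2, 0, 0, 0, 1, 0, 0, 2, 0, 0, 0, 1, 0, 0, 1.9, 0, 0, 0, 1, 0, 0, 0, 0, 0, 0, 1, 0, 0, 0, 0, 0, 0, 1]}}

```text
time_s: 17.7
tool_pos: [0.4195, -0.2126, 0.0425]
tool_rot: [[0.15, 0.989, 0.001], [0.989, -0.15, -0.0], [0.0, 0.001, -1.0]]
force: [0.3, -0.0, -0.4]
finger_gap: 0.0242
grasp_force: 30.0
```

```bash
python3 - <<'E'
from h import *
s=arm.sense(); print(s['finger_gap'],s['grasp_force'],np.round(s['tool_pos'],4),np.round(s['force'],1))
D=down(96.8);K=down(81.3); k=(.418,-.2148); a=(.4355,.225)
p,R=path([((*k,.0378),K,1,1),((*k,.0378),K,.5,4),((*k,.11),K,.5,3)])
p,R=path([((*a,.11),D,.5,9),((*a,.11),D,.5,3)],p,R)
E
```

```text
0.02416619488367433 29.999778270721436 [ 0.4195 -0.2126  0.0425] [ 0.3 -0.  -0.4]
max cm/row 2.4 deg 0.1 rows 8
-0.24, -0.12, 0.47, 0, 0, 0.1, 1, 0, 0, 0, 0, 0, 0, 0.5, 0, 0, 0, 0, 0, 0, 0.5, 0, 0, 0, 0, 0, 0, 0.5, 0, 0, 0, 0, 0, 0, 0.5, 0, 0, -2.41, 0, 0, 0, 0.5, 0, 0, -2.4, 0, 0, 0, 0.5, 0, 0.01, -2.41, 0, 0, 0, 0.5
max cm/row 4.9 deg 1.8 rows 12
4.86, -0.55, 0, 0, 0, -1.7, 0.5, 4.87, -0.41, 0, 0, 0, -1.7, 0.5, 4.88, -0.26, 0, 0, 0, -1.7, 0.5, 4.89, -0.12, 0, 0, 0, -1.7, 0.5, 4.89, 0.03, 0, 0, 0, -1.7, 0.5, 4.89, 0.17, 0, 0, 0, -1.8, 0.5, 4.88, 0.33, 0, 0, 0, -1.7, 0.5, 4.87, 0.47, 0, 0, 0, -1.8, 0.5, 4.85, 0.63, 0, 0, 0, -1.7, 0.5, 0, 0, 0, 0, 0, 0, 0.5, 0, 0, 0, 0, 0, 0, 0.5, 0, 0, 0, 0, 0, 0, 0.5
```

Call:
{"name": "carry_out", "arguments": {"series": [0, 0, 0.25, 0, 0, 0, 1, 0, 0, 0.2, 0, 0, 0, 1, 0, 0, 0, 0, 0, 0, 0.5, 0, 0, 0, 0, 0, 0, 0.5, 0, 0, 0, 0, 0, 0, 0.5, 0, 0, 0, 0, 0, 0, 0.5, 0, 0, -2.4, 0, 0, 0, 0.5, 0, 0, -2.4, 0, 0, 0, 0.5, 0, 0, -2.4, 0, 0, 0, 0.5]}}

```text
time_s: 18.82
tool_pos: [0.4188, -0.213, 0.1098]
tool_rot: [[0.151, 0.988, -0.0], [0.988, -0.151, 0.0], [0.0, -0.0, -1.0]]
force: [0.4, 0.4, 0.6]
finger_gap: 0.0439
grasp_force: 0.0
```

Call:
{"name": "carry_out", "arguments": {"series": [4.8, -0.5, 0, 0, 0, -1.7, 0.5, 4.9, -0.4, 0, 0, 0, -1.7, 0.5, 4.9, -0.3, 0, 0, 0, -1.7, 0.5, 4.9, -0.1, 0, 0, 0, -1.7, 0.5, 4.9, 0, 0, 0, 0, -1.7, 0.5, 4.9, 0.2, 0, 0, 0, -1.8, 0.5, 4.9, 0.3, 0, 0, 0, -1.7, 0.5, 4.8, 0.5, 0, 0, 0, -1.8, 0.5, 4.7, 0.6, 0, 0, 0, -1.7, 0.5, 0, 0, 0, 0, 0, 0, 0.5, 0, 0, 0, 0, 0, 0, 0.5, 0, 0, 0, 0, 0, 0, 0.5]}}

```text
time_s: 20.32
tool_pos: [0.4365, 0.2232, 0.109]
tool_rot: [[-0.116, 0.993, -0.0], [0.993, 0.116, -0.001], [-0.001, -0.0, -1.0]]
force: [0.3, -0.5, -0.3]
finger_gap: 0.0438
grasp_force: 0.0
```

```bash
python3 - <<'E'
from h import *
s=arm.sense(); print(s['finger_gap'],s['grasp_force'],np.round(s['tool_pos'],4),np.round(s['force'],1),np.round(s['joints'],3))
D=down(96.8);K=down(81.3); k=(.403,-.3136); a=(.4355,.225)
p,R=path([((*a,.0505),D,.5,3),((*a,.0505),D,.5,1),((*a,.0505),D,1,5),((*a,.11),D,1,3)])
p,R=path([((*k,.11),K,1,11),((*k,.11),K,1,1)],p,R)
E
```

```text
0.043754297787623735 0.0 [0.4365 0.2232 0.109 ] [ 0.3 -0.5 -0.3] [-0.055  0.398 -0.636  2.005  0.316  0.837 -0.752]
max cm/row 2.0 deg 0.1 rows 12
0.06, -0.03, 1.95, 0, 0, 0, 0.5, 0.07, -0.02, 1.95, 0, 0, -0.1, 0.5, 0.06, -0.03, 1.95, 0, 0.1, 0, 0.5, 0, 0, 0, 0, 0, 0, 0.5, 0, 0, 0, 0, 0, 0, 1, 0, 0, 0, 0, 0, 0, 1, 0, 0, 0, 0, 0, 0, 1, 0, 0, 0, 0, 0, 0, 1, 0, 0, 0, 0, 0, 0, 1, 0, 0, -1.98, 0, 0, 0, 1, 0, 0, -1.99, 0, 0, 0, 1, 0.01, 0, -1.98, 0, 0, 0, 1
max cm/row 4.9 deg 1.5 rows 12
-4.83, -0.87, 0, 0, 0, 1.4, 1, -4.85, -0.75, 0, 0, 0, 1.4, 1, -4.86, -0.63, 0, 0, 0, 1.4, 1, -4.88, -0.52, 0, 0, 0, 1.4, 1, -4.89, -0.4, -0.01, 0, 0, 1.4, 1, -4.9, -0.28, 0, 0, 0, 1.4, 1, -4.9, -0.16, -0.01, 0, 0, 1.4, 1, -4.9, -0.03, 0, 0, 0, 1.4, 1, -4.91, 0.08, -0.01, 0, 0, 1.4, 1, -4.9, 0.21, 0, 0, 0, 1.4, 1, -4.89, 0.32, -0.01, 0, 0, 1.5, 1, 0, 0, 0, 0, 0, 0, 1
```

Call:
{"name": "carry_out", "arguments": {"series": [0.2, -0.08, 1.95, 0, 0, 0, 0.5, 0, 0, 1.95, 0, 0, 0, 0.5, 0, 0, 1.95, 0, 0, 0, 0.5, 0, 0, 0, 0, 0, 0, 0.5, 0, 0, 0, 0, 0, 0, 1, 0, 0, 0, 0, 0, 0, 1, 0, 0, 0, 0, 0, 0, 1, 0, 0, 0, 0, 0, 0, 1, 0, 0, 0, 0, 0, 0, 1, 0, 0, -2, 0, 0, 0, 1, 0, 0, -2, 0, 0, 0, 1, 0, 0, -1.95, 0, 0, 0, 1]}}

```text
time_s: 21.82
tool_pos: [0.4351, 0.2267, 0.1107]
tool_rot: [[-0.119, 0.993, -0.0], [0.993, 0.119, -0.0], [-0.0, -0.0, -1.0]]
force: [-0.0, 0.4, -1.8]
finger_gap: 0.0237
grasp_force: 30.0
```

Call:
{"name": "carry_out", "arguments": {"series": [-4.8, -0.9, 0, 0, 0, 1.4, 1, -4.8, -0.8, 0, 0, 0, 1.4, 1, -4.9, -0.6, 0, 0, 0, 1.4, 1, -4.9, -0.5, 0, 0, 0, 1.4, 1, -4.9, -0.4, 0, 0, 0, 1.4, 1, -4.9, -0.3, 0, 0, 0, 1.4, 1, -4.9, -0.2, 0, 0, 0, 1.4, 1, -4.9, 0, 0, 0, 0, 1.4, 1, -4.9, 0.1, 0, 0, 0, 1.4, 1, -4.9, 0.2, 0, 0, 0, 1.4, 1, -4.9, 0.3, 0, 0, 0, 1.5, 1, 0, 0, 0, 0, 0, 0, 1]}}

```text
time_s: 23.32
tool_pos: [0.4011, -0.3155, 0.1099]
tool_rot: [[0.157, 0.988, -0.0], [0.988, -0.157, -0.001], [-0.001, 0.0, -1.0]]
force: [-0.7, 0.7, -1.4]
finger_gap: 0.0241
grasp_force: 30.0
```

Call:
{"name": "carry_out", "arguments": {"series": [0, 0, 0, 0, 0, 0, 1, 0, 0, 2, 0, 0, 0, 1, 0, 0, 2, 0, 0, 0, 1, 0, 0, 2, 0, 0, 0, 1, 0, 0, 0.6, 0, 0, 0, 1, 0, 0, 0, 0, 0, 0, 1, 0, 0, 0, 0, 0, 0, 1]}}

```text
time_s: 24.2
tool_pos: [0.4029, -0.3117, 0.0449]
tool_rot: [[0.151, 0.989, 0.001], [0.989, -0.151, -0.001], [-0.0, 0.001, -1.0]]
force: [-0.0, 0.6, -0.2]
finger_gap: 0.0237
grasp_force: 30.0
```

```bash
python3 - <<'E'
from h import *
s=arm.sense(); print(s['finger_gap'],s['grasp_force'],np.round(s['tool_pos'],4),np.round(s['force'],1),np.round(s['joints'],3))
E
```

```text
0.02369260717669193 29.999787211418152 [ 0.4029 -0.3117  0.0449] [-0.   0.6 -0.2] [ 0.843  0.478 -0.351  2.021  0.254  0.682  0.178]
```

Call:
{"name": "carry_out", "arguments": {"series": [0, 0, 0.35, 0, 0, 0, 1, 0, 0, 0.35, 0, 0, 0, 1, 0, 0, 0, 0, 0, 0, 0, 0, 0, 0, 0, 0, 0, 0, 0, 0, 0, 0, 0, 0, 0, 0, 0, 0, 0, 0, 0, 0, 0, 0, -3, 0, 0, 0, 0, 0, 0, -3, 0, 0, 0, 0, 0, 0, -3, 0, 0, 0, 0, 0, 0, -3, 0, 0, 0, 0, 0, 0, 0, 0, 0, 0, 0, 0, 0, 0, 0, 0, 0, 0]}}

```text
time_s: 25.7
tool_pos: [0.4018, -0.3116, 0.1566]
tool_rot: [[0.151, 0.988, -0.001], [0.988, -0.151, 0.0], [0.0, -0.001, -1.0]]
force: [-0.4, -0.6, -0.9]
finger_gap: 0.0879
grasp_force: 0.0
```

```bash
cat > kin.py <<'E'
import numpy as np, itertools
from scipy.spatial.transform import Rotation as Ro
from scipy.optimize import least_squares
def fk(q,sg,pr):
    H,L1,L2,L3,a,o1,o7=pr
    ax="zyzyzyz"; l=[H,0,L1,0,L2,0,L3]
    R=np.eye(3); p=np.zeros(3); q=np.array(q)*sg; q[0]+=o1; q[6]+=o7
    R=Ro.from_euler("z",q[0]).as_matrix(); p=np.array([0,0,H])
    R=R@Ro.from_euler("y",q[1]).as_matrix()@Ro.from_euler("z",q[2]).as_matrix(); p=p+R@[a,0,L1]
    R=R@Ro.from_euler("y",q[3]).as_matrix(); p=p+R@[-a,0,0]
    R=R@Ro.from_euler("z",q[4]).as_matrix(); p=p+R@[0,0,L2]
    R=R@Ro.from_euler("y",q[5]).as_matrix()@Ro.from_euler("z",q[6]).as_matrix(); p=p+R@[0,0,L3]
    return p,R
E
python3 - <<'E'
from h import *; from kin import *
s=arm.sense(); print(np.round(s['tool_pos'],4),s["finger_gap"])
data=[([1.173,.412,-.013,1.597,.006,1.134,-.082],[.202,-.591,.222],[[.946,.324,-.001],[.324,-.946,.001],[0,-.002,-1]]),
([-.055,.398,-.636,2.005,.316,.837,-.752],[.4365,.2232,.109],[[-.116,.993,0],[.993,.116,-.001],[-.001,0,-1]]),
(s["joints"],s["tool_pos"],s["tool_rot"])]
best=[]
for s3,s5,s7 in itertools.product([1,-1],repeat=3):
    sg=np.array([-1,1,s3,1,s5,1,s7])
    def res(x):
        r=[]
        for q,p,R in data:
            P,Q=fk(q,sg,x); r+=list(P-p)+list(.3*(Q-np.array(R)).ravel())
        return r
    for o7 in(0,1.57,3.14,-1.57):
        f=least_squares(res,[.35,.48,.48,.36,0,-.07,o7]); best.append((f.cost,sg.tolist(),np.round(f.x,4).tolist()))
best.sort(key=lambda b:b[0])
for b in best[:3]: print(b)
W=cloud(arm.read_camera("top"))
for t,c in [("upL",(.627,.236)),("upR",(.627,.034))]: print(t,np.round(rectfit(W,c,.042,.052,0,0),4))
for c in [(.507,-.228),(.492,-.327),(.418,-.214),(.403,-.314)]: print(np.round(rectfit(W,c,.038,.06,0,0,.05),4))
E
```

```text
[ 0.4018 -0.3116  0.1566] 0.08785348293359253
(np.float64(1.0063457661062129e-05), [-1, 1, -1, 1, -1, 1, -1], [2.9224, 0.5749, 0.4715, 3.0175, -0.0208, -0.0795, 1.4915])
(np.float64(1.0063457661084297e-05), [-1, 1, -1, 1, -1, 1, -1], [2.9224, 0.5749, 0.4715, 3.0175, -0.0208, -0.0795, 1.4915])
(np.float64(1.0063457661098418e-05), [-1, 1, -1, 1, -1, 1, -1], [2.9223, 0.5749, 0.4715, 3.0175, -0.0208, -0.0795, 1.4915])
upL [6.29000e-01 2.38500e-01 7.70951e+01 1.26000e+02 6.10000e+01 5.74000e+02]
upR [6.28400e-01 3.39000e-02 7.96075e+01 1.25000e+02 6.30000e+01 6.10000e+02]
[  0.506   -0.2285  84.0459  56.      28.     187.    ]
[  0.4882  -0.3235  81.3561  44.      28.     163.    ]
[  0.4157  -0.2118  80.8154  52.      28.     185.    ]
[  0.3992  -0.3084  84.3143  51.      27.     178.    ]
```

```bash
python3 - <<'E'
from h import *
D=down(80)
path([((.58,.03,.33),D,0,9),((.58,.03,.33),D@Ro.from_euler("y",-30,degrees=True).as_matrix(),0,3)])
E
```

```text
max cm/row 4.7 deg 10.0 rows 12
4.05, 1.38, -1.93, 0, 0, 0.1, 0, 4.05, 1.37, -1.93, 0, 0, 0.1, 0, 4.06, 1.37, -1.93, 0, 0, 0.2, 0, 4.06, 1.35, -1.93, 0, 0, 0.1, 0, 4.06, 1.35, -1.93, 0, 0, 0.2, 0, 4.07, 1.33, -1.93, 0, 0, 0.1, 0, 4.07, 1.33, -1.93, 0, 0, 0.2, 0, 4.08, 1.31, -1.93, 0, 0, 0.1, 0, 4.08, 1.31, -1.93, -0.1, 0, 0.2, 0, 0, 0, 0, 0, -10, 0, 0, 0, 0, 0, 0, -10, 0, 0, 0, 0, 0, 0, -10, 0, 0
```

Call:
{"name": "carry_out", "arguments": {"series": [4, 1.4, -2, 0, 0, 0, 0, 4, 1.4, -2, 0, 0, 0, 0, 4, 1.4, -2, 0, 0, 0, 0, 4, 1.4, -2, 0, 0, 0, 0, 4, 1.4, -2, 0, 0, 0, 0, 4, 1.3, -2, 0, 0, 0, 0, 4, 1.3, -2, 0, 0, 0, 0, 4, 1.3, -2, 0, 0, 0, 0, 4, 1.3, -2, 0, 0, 0, 0, 0, 0, 0, 0, -10, 0, 0, 0, 0, 0, 0, -10, 0, 0, 0, 0, 0, 0, -10, 0, 0]}}

```text
time_s: 27.25
tool_pos: [0.5777, 0.0258, 0.3366]
tool_rot: [[0.131, 0.989, -0.076], [0.853, -0.151, -0.5], [-0.505, 0.0, -0.863]]
force: [-0.1, -0.7, -0.6]
finger_gap: 0.0874
grasp_force: 0.0
```

Call:
{"name": "carry_out", "arguments": {"series": [0, 0, 0, 0, -10, 0, 0, 0, 0, 0, 0, -10, 0, 0, 0, 0, 0, 0, 0, 0, 0, 0, 0, 0, 0, 0, 0, 0, 0, 0, 0, 0, 0, 0, 0, 0, 0, 0, 0, 0, 0, 0]}}

```text
time_s: 28.0
tool_pos: [0.5773, 0.0235, 0.3384]
tool_rot: [[0.101, 0.988, -0.118], [0.636, -0.155, -0.756], [-0.765, 0.002, -0.644]]
force: [0.0, 0.1, -0.6]
finger_gap: 0.0878
grasp_force: 0.0
```

```bash
cat > log.py <<'E'
import json
from workcell import arm
s=arm.sense(); open("log.jsonl","a").write(json.dumps([list(map(float,s["joints"])),list(map(float,s["tool_pos"])),[list(map(float,r)) for r in s["tool_rot"]]])+"\n")
E
cat >> kin.py <<'E'
def fit():
    import json
    data=[([1.173,.412,-.013,1.597,.006,1.134,-.082],[.202,-.591,.222],[[.946,.324,-.001],[.324,-.946,.001],[0,-.002,-1]]),
    ([-.055,.398,-.636,2.005,.316,.837,-.752],[.4365,.2232,.109],[[-.116,.993,0],[.993,.116,-.001],[-.001,0,-1]])]+[json.loads(l) for l in open("log.jsonl")]
    sg=-np.ones(7); sg[[1,3,5]]=1
    def res(x):
        r=[]
        for q,p,R in data:
            P,Q=fk(q,sg,x); r+=list(P-p)+list(.3*(Q-np.array(R)).ravel())
        return r
    f=least_squares(res,[.35,.5,.48,.36,0,-.08,1.49]); return f.x,sg,np.abs(f.fun).max()
LO=np.array([-2.95,-.29,-1.47,.14,-1.03,.13,-2.86]);HI=np.array([2.95,1.99,1.44,2.54,4.17,1.85,2.86])
def ik(p,R,q0,x,sg,w=.01):
    def res(q):
        P,Q=fk(q,sg,x); return np.r_[P-p,.3*Ro.from_matrix(Q.T@R).as_rotvec(),1e-3*w*(q-q0)]
    f=least_squares(res,np.clip(q0,LO+.02,HI-.02),bounds=(LO+.01,HI-.01)); return f.x,np.abs(f.fun[:6]).max()
E
python3 log.py; python3 - <<'E'
from kin import *; from h import *
s=arm.sense(); print(np.round(s['tool_pos'],4),np.round(s['joints'],3),np.round(s["tool_rot"],3).tolist())
print(fit())
E
```

```text
[0.5773 0.0235 0.3384] [-0.299  0.55  -0.333  1.428  0.767  1.852 -0.841] [[0.101, 0.988, -0.118], [0.636, -0.155, -0.756], [-0.765, 0.002, -0.644]]
(array([ 0.23327324,  0.61486369,  0.45903866,  0.37019331, -0.02637462,
       -0.05959907,  1.51840923]), array([-1.,  1., -1.,  1., -1.,  1., -1.]), np.float64(0.013441086253625733))
```

```bash
python3 - <<'E'
from kin import *; import json
data=[([1.173,.412,-.013,1.597,.006,1.134,-.082],[.202,-.591,.222],[[.946,.324,-.001],[.324,-.946,.001],[0,-.002,-1]]),
    ([-.055,.398,-.636,2.005,.316,.837,-.752],[.4365,.2232,.109],[[-.116,.993,0],[.993,.116,-.001],[-.001,0,-1]]),([.843,.478,-.351,2.021,.254,.682,.178],[.4029,-.3117,.0449],[[.151,.989,.001],[.989,-.151,-.001],[0,.001,-1]])]+[json.loads(l) for l in open("log.jsonl")]
sg=np.array([-1,1,-1,1,-1,1,-1])
def rot(x,q):
    a=np.array(q)*sg+x; return Ro.from_euler("ZYZYZYZ"[:3],a[:3])*Ro.from_euler("YZY",a[3:6])*Ro.from_euler("z",a[6])
def res(x): return np.ravel([(rot(x,q).inv()*Ro.from_matrix(R)).as_rotvec() for q,p,R in data])
f=least_squares(lambda x:np.r_[res(x),1e-3*x],[-.06,0,0,0,0,0,1.52]); print(np.round(f.x,3),np.round(res(f.x),3))
E
```

```text
[-2.000e-03 -0.000e+00  2.000e-03  1.000e-03 -1.000e-03 -0.000e+00
  1.571e+00] [-0.     0.     0.    -0.     0.     0.     0.001  0.    -0.    -0.
 -0.    -0.   ]
```

Call:
{"name": "carry_out", "arguments": {"series": [0, 0, -5, 0, 10, 0, 0, 0, 0, -5, 0, 10, 0, 0, 0, 0, 0, 0, 10, 0, 0, 0, 0, 0, 0, 10, 0, 0, 0, 0, 0, 0, 10, 0, 0, 0, 0, 0, 0, 10, 0, 0, 0, 0, 0, 0, 10, 0, 0, 0, 0, 0, 0, 0, 0, 0, 0, 0, 0, 0, 0, 0, 0]}}

```text
time_s: 29.12
tool_pos: [0.5878, 0.095, 0.4083]
tool_rot: [[0.143, 0.988, 0.052], [0.929, -0.152, 0.336], [0.34, 0.001, -0.94]]
force: [-0.2, 0.1, 0.5]
finger_gap: 0.0877
grasp_force: 0.0
```

```bash
python3 log.py
```

Call:
{"name": "carry_out", "arguments": {"series": [5, 0, 0, 0, 10, 0, 0, 5, 0, 0, 0, 10, 0, 0, 5, 0, 0, 0, 0, 8, 0, 0, 0, 0, 0, 0, 8, 0, 0, 0, 0, 0, 0, 8, 0, 0, 0, 0, 0, 0, 0, 0, 0, 0, 0, 0, 0, 0, 0]}}

```text
time_s: 30.0
tool_pos: [0.6069, 0.2238, 0.482]
tool_rot: [[0.504, 0.859, 0.096], [0.633, -0.442, 0.635], [0.588, -0.259, -0.766]]
force: [-0.4, -1.4, 0.3]
finger_gap: 0.0876
grasp_force: 0.0
```

```bash
python3 log.py
```

Call:
{"name": "carry_out", "arguments": {"series": [0, -5, 0, 10, 0, 0, 0, 0, -5, 0, 10, 0, 0, 0, 0, -3, 0, 10, 0, 0, 0, 0, 0, 0, 0, 0, -8, 0, 0, 0, 0, 0, 0, -8, 0, 0, 0, 0, 0, 0, 0, 0, 0, 0, 0, 0, 0, 0, 0]}}

```text
time_s: 30.88
tool_pos: [0.4965, 0.2672, 0.5297]
tool_rot: [[0.272, 0.899, -0.344], [0.625, 0.106, 0.773], [0.731, -0.425, -0.533]]
force: [-0.1, 0.5, 0.1]
finger_gap: 0.0878
grasp_force: 0.0
```

```bash
python3 log.py
```

Call:
{"name": "carry_out", "arguments": {"series": [0, 0, 0, -10, 0, 0, 0, 0, 0, 0, -10, 0, 0, 0, 0, 0, 5, -10, 0, 0, 0, 0, 0, 5, -10, 0, 0, 0, 0, 0, 5, -10, 0, 0, 0, 0, 0, 0, 0, 0, 0, 0, 0, 0, 0, 0, 0, 0, 0]}}

```text
time_s: 31.75
tool_pos: [0.5169, 0.3671, 0.435]
tool_rot: [[0.277, 0.857, 0.435], [0.627, -0.504, 0.594], [0.728, 0.108, -0.677]]
force: [-0.0, -0.1, 1.4]
finger_gap: 0.0882
grasp_force: 0.0
```

```bash
python3 log.py; cat > kin.py <<'E'
import numpy as np, json
from scipy.spatial.transform import Rotation as Ro
from scipy.optimize import least_squares
sg=np.array([-1,1,-1,1,-1,1,-1]); LO=np.array([-2.95,-.29,-1.47,.14,-1.03,.13,-2.86]);HI=np.array([2.95,1.99,1.44,2.54,4.17,1.85,2.86])
def rots(q):
    a=np.array(q)*sg; a[6]+=np.pi/2; R=Ro.identity(); out=[R.as_matrix()]
    for ax,v in zip("zyzyzyz",a): R=R*Ro.from_euler(ax,v); out.append(R.as_matrix())
    return out
def data():
    return [([1.173,.412,-.013,1.597,.006,1.134,-.082],[.202,-.591,.222],[[.946,.324,-.001],[.324,-.946,.001],[0,-.002,-1]]),
    ([-.055,.398,-.636,2.005,.316,.837,-.752],[.4365,.2232,.109],0),([.843,.478,-.351,2.021,.254,.682,.178],[.4029,-.3117,.0449],0)]+[json.loads(l) for l in open("log.jsonl")]
def design(q):
    r=rots(q)
    # z0+ (base), y after1, y/x/z after 3 , x/y after 4, z after 5.. , x,y after 6, z,after 7
    c=[r[0][:,2],r[1][:,1],r[3][:,0],r[3][:,1],r[3][:,2],r[4][:,0],r[5][:,1],r[5][:,2],r[6][:,0],r[6][:,1],r[7][:,2]]
    return np.stack(c,1)
def fitx(lam=1e-3):
    A=np.vstack([design(d[0]) for d in data()]); b=np.concatenate([d[1] for d in data()])
    x=np.linalg.solve(A.T@A+lam**2*np.eye(A.shape[1]),A.T@b); return x,A@x-b
def fk(q,x): return design(q)@x, rots(q)[7]
def ik(p,R,q0,x,w=1e-3):
    def res(q):
        P,Q=fk(q,x); return np.r_[P-p,.3*Ro.from_matrix(Q.T@R).as_rotvec(),w*(q-q0)]
    f=least_squares(res,np.clip(q0,LO+.03,HI-.03),bounds=(LO+.02,HI-.02)); return f.x,np.abs(f.fun[:6]).max()
E
python3 - <<'E'
from kin import *
np.set_printoptions(suppress=True)
x,r=fitx(); print(np.round(x,4),np.round(r*1000,1))
for d in data()[3:]: print(np.round(d[0],2),np.round(d[1],3))
E
```

```text
[ 0.284  -0.0289 -0.0004 -0.019   0.5336 -0.0001 -0.0002  0.4526 -0.0002
 -0.0002  0.3591] [ 0.2  0.2 -0.1 -0.3  0.1 -0.  -0.  -0.5  0.  -0.   0.   0.1 -0.   0.
  0.   0.  -0.   0.   0.   0.  -0.   0.1 -0.1 -0. ]
[-0.3   0.55 -0.33  1.43  0.77  1.85 -0.84] [0.577 0.023 0.338]
[ 0.34  0.26 -0.49  1.45 -0.22  1.36 -0.25] [0.588 0.095 0.408]
[ 0.31  0.27 -0.51  1.42 -0.55  1.29 -0.63] [0.607 0.224 0.482]
[ 0.38  0.4  -0.64  1.36 -0.76  1.65 -0.34] [0.496 0.267 0.53 ]
[ 0.33 -0.05 -0.8   1.92 -0.69  0.59 -0.52] [0.517 0.367 0.435]
```

```bash
cat >> kin.py <<'E'
def toolR(yaw,th):
    "tool x at yaw when down; th>0 tilts pointing toward -toolx"
    return Ro.from_euler("z",yaw,degrees=True).as_matrix()@np.diag([1,-1,-1])@Ro.from_euler("y",-th,degrees=True).as_matrix()
def tcp(g,R): return np.array(g)+R[:,2]*.019
def best(p,R,q0,x,n=25,seed=0):
    rng=np.random.default_rng(seed); b=None
    for i in range(n):
        q,e=ik(p,R,q0 if i==0 else rng.uniform(LO,HI),x,1e-4)
        if e<1e-3:
            m=np.min(np.minimum(q-LO,HI-q)[[1,2,3,4,5,6]]); d=np.abs(q-q0).max()
            if b is None or d<b[1]: b=(q,d,m)
    return b
E
python3 - <<'E'
from kin import *; from workcell import arm
np.set_printoptions(suppress=True,precision=2)
x,_=fitx(); q0=np.array(arm.sense()["joints"])
for nm,g,yaw in [("upR",(.6316,.0475,.028),79.8),("upL",(.632,.252,.028),77),("spot",(.53,.12,.078),80),("lowB",(.465,.011,.085),101),("lowA",(.435,.226,.085),97)]:
    for flip in (0,180):
        for th in (-60,-45,-30,0,30,45,60,75,90):
            if flip: R=toolR(yaw+180,-th)
            else: R=toolR(yaw,th)
            b=best(tcp(g,R),R,q0,x,12)
            print(nm,flip,th,"-" if b is None else (b[0],"d",round(b[1],2)))
E
```

```text
Still running in the background as job /tmp/bash_jobs.1000/da3ec5f91312 (pid 1315). You'll get a notice when it ends.
```

```bash
cat /tmp/bash_jobs.1000/da3ec5f91312/stdout; kill -- -$(cat /tmp/bash_jobs.1000/da3ec5f91312/pid); nproc; cat >> kin.py <<'E'
import math
def _rz(a): c,s=math.cos(a),math.sin(a); return np.array([[c,-s,0],[s,c,0],[0,0,1.]])
def _ry(a): c,s=math.cos(a),math.sin(a); return np.array([[c,0,s],[0,1,0],[-s,0,c]])
def fj(q):
    "fast fk with jacobian"
    a=np.array(q)*sg; a[6]+=np.pi/2
    offs=[(0,-.0289,.284),(0,0,0),(0,-.019,.5336),(0,0,0),(0,0,.4526),(0,0,0),(0,0,.3591)]
    offs[0]=(0,-.0289,0)
    R=np.eye(3); p=np.array([0,0,.284]); ax=[]; o=[]
    for i in range(7):
        ax.append(R[:,2 if i%2==0 else 1]*sg[i]); o.append(p)
        R=R@(_rz(a[i]) if i%2==0 else _ry(a[i])); p=p+R@np.array(offs[i])
    J=np.array([np.r_[np.cross(z,p-c),z] for z,c in zip(ax,o)]).T
    return p,R,J
def step(q,p,R,n=60):
    "damped clipped differential IK from q"
    for _ in range(n):
        P,Q,J=fj(q); e=np.r_[p-P,Ro.from_matrix(R@Q.T).as_rotvec()]
        if np.abs(e).max()<2e-4: break
        act=np.ones(7,bool)
        for _ in range(3):
            Ja=J[:,act]; d=np.zeros(7); d[act]=Ja.T@np.linalg.solve(Ja@Ja.T+1e-4*np.eye(6),e)
            d*=min(1,.2/np.abs(d).max()); bad=act&(((q+d)<LO+.01)|((q+d)>HI-.01))
            if not bad.any(): break
            act&=~bad
        q=np.clip(q+d,LO+.01,HI-.01)
    return q,np.abs(e).max()
E
timeout 500 python3 - <<'E'
import re
from kin import *; from workcell import arm
np.set_printoptions(suppress=True,precision=2)
q0=np.array(arm.sense()["joints"]); print(fj(q0)[0],arm.sense()["tool_pos"])
rng=np.random.default_rng(0); S=[q0]+[np.clip(q0+rng.normal(0,.8,7),LO+.1,HI-.1) for _ in range(14)]
for nm,g,yaw in [("upR",(.6316,.0475,.028),79.8),("upL",(.632,.252,.028),77),("spot",(.53,.12,.078),80),("lowB",(.465,.011,.085),101),("lowA",(.435,.226,.085),97)]:
    for flip in (0,180):
        L=[]
        for th in (-60,-45,-30,0,30,45,60,75,90):
            R=toolR(yaw+180,-th) if flip else toolR(yaw,th)
            ok=[r[0] for r in (step(s,tcp(g,R),R,40) for s in S) if r[1]<1e-3]
            L.append((th,len(ok)))
        print(nm,flip,L)
E
```

```text
4
[0.52 0.37 0.44] [0.52 0.37 0.44]
upR 0 [(-60, 12), (-45, 14), (-30, 14), (0, 14), (30, 14), (45, 14), (60, 14), (75, 14), (90, 14)]
upR 180 [(-60, 10), (-45, 12), (-30, 14), (0, 12), (30, 6), (45, 5), (60, 5), (75, 5), (90, 4)]
upL 0 [(-60, 10), (-45, 12), (-30, 14), (0, 14), (30, 14), (45, 14), (60, 14), (75, 0), (90, 0)]
upL 180 [(-60, 10), (-45, 11), (-30, 14), (0, 6), (30, 6), (45, 5), (60, 3), (75, 0), (90, 0)]
spot 0 [(-60, 10), (-45, 14), (-30, 14), (0, 14), (30, 14), (45, 14), (60, 14), (75, 14), (90, 14)]
spot 180 [(-60, 10), (-45, 12), (-30, 13), (0, 11), (30, 6), (45, 5), (60, 5), (75, 5), (90, 4)]
lowB 0 [(-60, 13), (-45, 14), (-30, 14), (0, 14), (30, 14), (45, 14), (60, 14), (75, 14), (90, 13)]
lowB 180 [(-60, 10), (-45, 10), (-30, 13), (0, 11), (30, 8), (45, 7), (60, 5), (75, 5), (90, 4)]
lowA 0 [(-60, 11), (-45, 13), (-30, 14), (0, 14), (30, 14), (45, 14), (60, 14), (75, 14), (90, 14)]
lowA 180 [(-60, 11), (-45, 12), (-30, 13), (0, 10), (30, 5), (45, 5), (60, 5), (75, 4), (90, 4)]kin.py:59: RuntimeWarning: divide by zero encountered in scalar divide
  d*=min(1,.2/np.abs(d).max()); bad=act&(((q+d)<LO+.01)|((q+d)>HI-.01))
```

```bash
cat >> h.py <<'E'
from kin import toolR,tcp,fj,step,LO,HI
def sim(way):
    "simulate joints along way; report worst margin and error"
    s=arm.sense(); q=np.array(s["joints"]); p=np.array(s["tool_pos"]); R=np.array(s["tool_rot"]); 
    for pos,Rt,c,n in way:
        w=Ro.from_matrix(R.T@Rt).as_rotvec(); md=0;e=0;mar=9
        for k in range(1,n+1):
            q2,er=step(q,p+(np.array(pos)-p)*k/n,R@Ro.from_rotvec(w*k/n).as_matrix()); md=max(md,np.abs(q2-q).max()); q=q2; e=max(e,er); mar=min(mar,np.minimum(q-LO,HI-q).min())
        p=np.array(pos);R=Rt; print("sim err %.4f maxdq/row %.2f margin %.2f"%(e,md,mar),np.round(q,2))
E
python3 - <<'E'
from h import *
np.set_printoptions(suppress=True)
for n in("top","side"):
    W=cloud(arm.read_camera(n))
    for t,c in [("upL",(.627,.236)),("upR",(.627,.034))]: print(n,t,np.round(rectfit(W,c,.042,.052,0,0),4))
yaw=79.8; c=np.array([.6295,.0325]); u=np.array([np.cos(np.radians(yaw)),np.sin(np.radians(yaw))])
g=np.r_[c+.015*u,.028]; R=toolR(yaw,50); t=tcp(g,R); z=R[:,2]
w=[(t-.15*z+[0,0,.05],R,0,9),(t-.10*z,R,0,1)]
sim(w); p,Rr=path(w)
path([(t-.10*z,R,0,1),(t-.03*z,R,0,4),(t,R,0,4)],p,Rr)
E
```

```text
top upL [  0.6287   0.2387  77.6988 126.      62.     542.    ]
top upR [  0.6291   0.0339  80.1401 125.      62.     595.    ]
side upL [  0.6276   0.2383  76.8893 134.      62.     418.    ]
side upR [  0.6279   0.0318  80.4426 131.      63.     536.    ]
sim err 0.0002 maxdq/row 0.40 margin 0.04 [-0.45  0.92 -0.28  1.17  0.75  1.81 -0.99]
sim err 0.0001 maxdq/row 0.14 margin 0.18 [-0.41  0.97 -0.27  1.28  0.77  1.67 -1.06]
max cm/row 9.1 deg 10.9 rows 10
-3.33, 2.16, 1.24, 0.7, -10.5, -2.6, 0, -3.15, 2.04, 1.81, 0.7, -10.5, -2.6, 0, -2.86, 1.92, 2.34, 0.7, -10.5, -2.6, 0, -2.47, 1.83, 2.8, 0.7, -10.5, -2.6, 0, -2, 1.77, 3.19, 0.7, -10.6, -2.6, 0, -1.46, 1.73, 3.49, 0.7, -10.5, -2.5, 0, -0.87, 1.73, 3.69, 0.7, -10.6, -2.6, 0, -0.26, 1.74, 3.77, 0.8, -10.5, -2.6, 0, 0.34, 1.8, 3.75, 0.8, -10.5, -2.5, 0, 3.83, 0.01, 8.21, 0, 0, 0, 0
max cm/row 1.8 deg 0.0 rows 9
0, 0, 0, 0, 0, 0, 0, 0, 0, 1.75, 0, 0, 0, 0, 0, 0, 1.75, 0, 0, 0, 0, 0, 0, 1.75, 0, 0, 0, 0, -0.01, 0, 1.75, 0, 0, 0, 0, 0, 0, 0.75, 0, 0, 0, 0, 0, 0, 0.75, 0, 0, 0, 0, 0, 0, 0.75, 0, 0, 0, 0, 0, 0.01, 0.75, 0, 0, 0, 0
```

```bash
python3 - <<'E'
from h import *
yaw=80.0; c=np.array([.6295,.0325]); u=np.array([np.cos(np.radians(yaw)),np.sin(np.radians(yaw))])
g=np.r_[c+.015*u,.028]; R=toolR(yaw,50); t=tcp(g,R); z=R[:,2]; print(t)
path([(t-.10*z+[0,0,.05],R,0,12)])
E
```

```text
[0.6295773  0.03293839 0.01578704]
max cm/row 3.5 deg 8.2 rows 12
-2.91, 1.7, 0.9, 0.5, -7.9, -1.9, 0, -2.81, 1.62, 1.28, 0.5, -7.9, -1.9, 0, -2.66, 1.54, 1.64, 0.5, -7.9, -2, 0, -2.46, 1.46, 1.99, 0.5, -7.9, -2, 0, -2.22, 1.4, 2.3, 0.5, -7.9, -1.9, 0, -1.93, 1.35, 2.57, 0.5, -7.9, -2, 0, -1.61, 1.32, 2.8, 0.5, -7.9, -2, 0, -1.25, 1.29, 2.99, 0.6, -7.9, -2, 0, -0.87, 1.29, 3.12, 0.5, -7.9, -1.9, 0, -0.48, 1.29, 3.2, 0.6, -7.9, -2, 0, -0.08, 1.32, 3.23, 0.5, -7.9, -1.9, 0, 0.32, 1.34, 3.21, 0.6, -7.8, -2, 0
```

Call:
{"name": "carry_out", "arguments": {"series": [-2.9, 1.7, 0.9, 0.5, -7.9, -1.9, 0, -2.8, 1.6, 1.3, 0.5, -7.9, -1.9, 0, -2.7, 1.5, 1.6, 0.5, -7.9, -2, 0, -2.5, 1.5, 2, 0.5, -7.9, -2, 0, -2.2, 1.4, 2.3, 0.5, -7.9, -1.9, 0, -1.9, 1.4, 2.6, 0.5, -7.9, -2, 0, -1.6, 1.3, 2.8, 0.5, -7.9, -2, 0, -1.2, 1.3, 3, 0.6, -7.9, -2, 0, -0.9, 1.3, 3.1, 0.5, -7.9, -1.9, 0, -0.5, 1.3, 3.2, 0.6, -7.9, -2, 0, -0.1, 1.3, 3.2, 0.5, -7.9, -1.9, 0, 0.3, 1.3, 3.2, 0.6, -7.8, -2, 0]}}

```text
time_s: 33.35
tool_pos: [0.6427, 0.1125, 0.1289]
tool_rot: [[0.113, 0.985, -0.133], [0.636, -0.174, -0.752], [-0.764, 0.001, -0.646]]
force: [0.6, -1.1, -1.2]
finger_gap: 0.0881
grasp_force: 0.0
```

Call:
{"name": "carry_out", "arguments": {"series": [0, 0, 0, 0, 0, 0, 0, 0, 0, 0, 0, 0, 0, 0, 0, 0, 0, 0, 0, 0, 0]}}

```text
time_s: 33.72
tool_pos: [0.6427, 0.1149, 0.1329]
tool_rot: [[0.117, 0.985, -0.127], [0.643, -0.172, -0.746], [-0.757, 0.006, -0.654]]
force: [0.5, 0.0, 0.1]
finger_gap: 0.0875
grasp_force: 0.0
```

```bash
python3 - <<'E'
from h import *
W=cloud(arm.read_camera("side"))
print(np.round(rectfit(W,(.627,.236),.042,.052,0,0),4),np.round(rectfit(W,(.627,.034),.042,.052,0,0),4))
s=arm.sense(); print(np.round(s["tool_pos"],4),np.round(s["joints"],2))
yaw=80.0; c=np.array([.6295,.0325]); u=np.array([np.cos(np.radians(yaw)),np.sin(np.radians(yaw))])
g=np.r_[c+.015*u,.028]; R=toolR(yaw,50); t=tcp(g,R); z=R[:,2]
w=[(t-.10*z,R,0,2),(t-.03*z,R,0,4),(t,R,0,4),(t,R,0,2)]
sim(w); path(w)
E
```

```text
[6.27300e-01 2.38200e-01 7.83106e+01 1.31000e+02 6.10000e+01 3.18000e+02] [6.27700e-01 3.30000e-02 7.98729e+01 1.31000e+02 6.20000e+01 5.43000e+02]
[0.6427 0.1148 0.1329] [-0.34  0.93 -0.43  1.26  0.84  1.78 -1.07]
sim err 0.0000 maxdq/row 0.03 margin 0.09 [-0.34  0.99 -0.42  1.28  0.86  1.73 -1.11]
sim err 0.0000 maxdq/row 0.03 margin 0.14 [-0.28  1.   -0.4   1.38  0.89  1.63 -1.15]
sim err 0.0001 maxdq/row 0.01 margin 0.23 [-0.25  1.01 -0.4   1.42  0.91  1.58 -1.16]
sim err 0.0001 maxdq/row 0.00 margin 0.27 [-0.25  1.01 -0.4   1.42  0.91  1.58 -1.16]
max cm/row 2.7 deg 0.5 rows 12
1.79, 0.05, 1.97, 0.1, -0.4, -0.1, 0, 1.81, 0.06, 1.95, 0.2, -0.4, -0.1, 0, 0, 0, 1.75, 0, 0, 0, 0, 0, 0, 1.75, 0, 0, 0, 0, 0, 0, 1.75, 0, 0, 0, 0, 0, 0, 1.75, 0, 0, 0, 0, 0, 0, 0.75, 0, 0, 0, 0, 0, 0, 0.75, 0, 0, 0, 0, 0, 0, 0.75, 0, 0, 0, 0, 0, 0, 0.75, 0, 0, 0, 0, 0, 0, 0, 0, 0, 0, 0, 0, 0, 0, 0, 0, 0, 0
```

Approach, then close.

Call:
{"name": "carry_out", "arguments": {"series": [1.8, 0.05, 2, 0.2, -0.4, -0.1, 0, 1.8, 0.05, 1.9, 0.2, -0.4, -0.1, 0, 0, 0, 1.75, 0, 0, 0, 0, 0, 0, 1.75, 0, 0, 0, 0, 0, 0, 1.75, 0, 0, 0, 0, 0, 0, 1.75, 0, 0, 0, 0, 0, 0, 0.75, 0, 0, 0, 0, 0, 0, 0.75, 0, 0, 0, 0, 0, 0, 0.75, 0, 0, 0, 0, 0, 0, 0.75, 0, 0, 0, 0, 0, 0, 0, 0, 0, 0, 0, 0, 0, 0, 0, 0, 0, 0, 0]}}

```text
validation failed for argument at $.se...
```

Call:
{"name": "carry_out", "arguments": {"series": [0, 0, 0, 0, 0, 0, 1, 0, 0, 0, 0, 0, 0, 1, 0, 0, 0, 0, 0, 0, 1, 0, 0, 0, 0, 0, 0, 1, 0, 0, 0, 0, 0, 0, 1, 0, 0, 0, 0, 0, 0, 1, 0, 0, 0, 0, 0, 0, 1]}}

```text
time_s: 34.65
tool_pos: [0.6418, 0.1145, 0.1297]
tool_rot: [[0.112, 0.985, -0.129], [0.64, -0.171, -0.749], [-0.76, 0.001, -0.65]]
force: [0.8, -0.2, -0.9]
finger_gap: 0.0212
grasp_force: 0.0
```

```bash
python3 - <<'E'
from h import *
s=arm.sense(); print(np.round(s["tool_pos"],4),np.round(s["joints"],2),s["finger_gap"],s["grasp_force"],np.round(s["force"],1))
R0=np.array(s["tool_rot"]); P=np.array(s["tool_pos"]); G=P-R0[:,2]*.019; print("grasp pt",G)
up=G+[0,0,.10]
Rn=toolR(80,50); Rb=toolR(80,-40)
sp=np.array([.53,.12,.20])
w=[(tcp(up,Rn),Rn,1,4),(tcp((up+sp)/2,toolR(80,5)),toolR(80,5),1,6),(tcp(sp,Rb),Rb,1,6)]
sim(w); path(w)
E
```

```text
[0.6418 0.1145 0.1297] [-0.34  0.93 -0.43  1.27  0.84  1.78 -1.07] 0.021152154972498755 0.0 [ 0.8 -0.2 -0.9]
grasp pt [0.64427021 0.12877433 0.1420274 ]
sim err 0.0000 maxdq/row 0.09 margin 0.03 [-0.47  0.8  -0.18  1.22  0.7   1.82 -0.89]
sim err 0.0001 maxdq/row 0.12 margin 0.13 [-0.03  0.44 -0.41  1.63  0.27  1.16 -0.7 ]
sim err 0.0001 maxdq/row 0.18 margin 0.49 [ 0.71  0.47 -0.78  1.98 -0.54  0.77  0.22]
max cm/row 2.5 deg 7.5 rows 16
-1.9, 0, -1.63, 0, -0.1, 0, 1, -1.91, 0, -1.62, 0.1, -0.2, 0, 1, -1.91, 0, -1.61, 0, -0.1, 0, 1, -1.92, 0, -1.62, 0.1, -0.2, 0, 1, 0.34, -0.92, 0.32, 0, 7.5, 0, 1, 0.3, -0.93, 0.36, 0, 7.5, 0, 1, 0.25, -0.92, 0.39, 0, 7.5, 0, 1, 0.19, -0.93, 0.42, 0, 7.5, 0, 1, 0.14, -0.92, 0.44, 0, 7.5, 0, 1, 0.08, -0.93, 0.46, -0.1, 7.5, 0, 1, 0.02, -0.92, 0.28, 0, 7.5, 0, 1, -0.02, -0.93, 0.27, 0, 7.5, 0, 1
-0.05, -0.92, 0.27, 0, 7.5, 0, 1, -0.09, -0.93, 0.26, 0, 7.5, 0, 1, -0.12, -0.92, 0.25, 0, 7.5, 0, 1, -0.16, -0.93, 0.23, 0, 7.5, 0, 1
```

Call:
{"name": "carry_out", "arguments": {"series": [1.7, 0.1, 1.8, 0, -0.5, 0, 0, 1.7, 0.1, 1.8, 0, 0, 0, 0, 0, 0, 0, 0, 0, 0, 0, 0, 0, 0, 0, 0, 0, 0, 0, 0, 0, 0, 0, 0, 0, 0, 0, 0, 0, 0, 0, 0, 0, 0, 0, 0, 0, 0, 0, 0, 0, 0, 0, 0, 0, 0, 0, 0, 0, 0, 0, 0, 0]}}

```text
time_s: 35.78
tool_pos: [0.643, 0.1088, 0.0806]
tool_rot: [[0.111, 0.985, -0.13], [0.634, -0.171, -0.754], [-0.765, 0.001, -0.644]]
force: [-0.0, 0.4, 0.3]
finger_gap: 0.0877
grasp_force: 0.0
```

```bash
python3 - <<'E'
from h import *
s=arm.sense(); print(np.round(s["tool_pos"],4),s["finger_gap"])
yaw=80.0; c=np.array([.6295,.0325]); u=np.array([np.cos(np.radians(yaw)),np.sin(np.radians(yaw))])
g=np.r_[c+.015*u,.028]; R=toolR(yaw,50); t=tcp(g,R); z=R[:,2]
path([(t-.03*z,R,0,4),(t,R,0,4)])
E
```

```text
[0.643  0.1088 0.0806] 0.08773501543499557
max cm/row 1.8 deg 0.1 rows 8
0, -0.01, 1.77, 0, 0, 0, 0, 0, 0, 1.77, 0.1, 0, 0, 0, 0, 0, 1.76, 0, 0, 0, 0, 0.01, -0.01, 1.77, 0.1, -0.1, 0, 0, 0, 0, 0.75, 0, 0, 0, 0, 0, 0, 0.75, 0, 0, 0, 0, 0, 0, 0.75, 0, 0, 0, 0, 0, 0.01, 0.75, 0, 0, 0, 0
```

Call:
{"name": "carry_out", "arguments": {"series": [0, 0, 1.75, 0, 0, 0, 0, 0, 0, 1.75, 0, 0, 0, 0, 0, 0, 1.75, 0, 0, 0, 0, 0, 0, 1.75, 0, 0, 0, 0, 0, 0, 0.8, 0, 0, 0, 0, 0, 0, 0.8, 0, 0, 0, 0, 0, 0, 0.7, 0, 0, 0, 0, 0, 0, 0.7, 0, 0, 0, 0, 0, 0, 0, 0, 0, 0, 0, 0, 0, 0, 0, 0, 0, 0]}}

```text
time_s: 37.02
tool_pos: [0.6301, 0.0337, 0.0163]
tool_rot: [[0.111, 0.985, -0.13], [0.634, -0.171, -0.754], [-0.765, 0.002, -0.644]]
force: [0.1, -0.3, -0.2]
finger_gap: 0.0875
grasp_force: 0.0
```

Call:
{"name": "carry_out", "arguments": {"series": [0, 0, 0, 0, 0, 0, 1, 0, 0, 0, 0, 0, 0, 1, 0, 0, 0, 0, 0, 0, 1, 0, 0, 0, 0, 0, 0, 1, 0, 0, 0, 0, 0, 0, 1, 0, 0, 0, 0, 0, 0, 1, 0, 0, 0, 0, 0, 0, 1]}}

```text
time_s: 37.9
tool_pos: [0.63, 0.0335, 0.0162]
tool_rot: [[0.111, 0.985, -0.13], [0.634, -0.171, -0.754], [-0.765, 0.001, -0.644]]
force: [0.6, 0.5, 0.1]
finger_gap: 0.0601
grasp_force: 30.0
```

```bash
python3 - <<'E'
from h import *
s=arm.sense(); print(np.round(s["tool_pos"],4),np.round(s["joints"],2),s["finger_gap"],s["grasp_force"],np.round(s["force"],1))
R0=np.array(s["tool_rot"]); P=np.array(s["tool_pos"]); G=P-R0[:,2]*.019; print("grasp pt",G,np.round(R0,3).tolist())
up=G+[0,0,.10]
Rn=toolR(80,50); Rb=toolR(80,-40)
sp=np.array([.53,.12,.20])
w=[(tcp(up,R0),R0,1,4),(tcp((up+sp)/2,toolR(80,5)),toolR(80,5),1,6),(tcp(sp,Rb),Rb,1,6)]
sim(w); path(w)
E
```

```text
[0.63   0.0335 0.0162] [-0.25  1.01 -0.4   1.43  0.91  1.58 -1.16] 0.06006994832588512 29.999403432011604 [0.6 0.5 0.1]
grasp pt [0.63248655 0.04781878 0.02844764] [[0.111, 0.985, -0.13], [0.634, -0.171, -0.754], [-0.765, 0.001, -0.644]]
sim err 0.0000 maxdq/row 0.03 margin 0.17 [-0.24  0.88 -0.42  1.42  0.88  1.68 -1.07]
sim err 0.0000 maxdq/row 0.11 margin 0.26 [ 0.26  0.55 -0.74  1.72  0.49  1.1  -0.83]
sim err 0.0001 maxdq/row 0.13 margin 0.26 [ 0.98  0.68 -1.21  1.97 -0.07  0.7  -0.2 ]
max cm/row 2.5 deg 7.5 rows 16
-1.91, 0, -1.61, 0, 0, 0, 1, -1.91, 0, -1.61, 0, 0, 0, 1, -1.92, 0.01, -1.61, 0, 0, 0, 1, -1.91, 0, -1.61, 0, 0, 0, 1, 0.05, -0.94, -0.82, 0, 7.5, 0, 1, 0.16, -0.94, -0.8, 0, 7.5, 0, 1, 0.26, -0.94, -0.78, 0, 7.5, 0, 1, 0.36, -0.95, -0.74, 0, 7.5, 0, 1, 0.46, -0.94, -0.68, 0.1, 7.5, 0.1, 1, 0.54, -0.95, -0.61, 0, 7.4, 0, 1, 0.61, -0.94, -0.73, 0, 7.5, 0, 1, 0.71, -0.95, -0.64, 0, 7.5, 0, 1
0.78, -0.94, -0.54, 0, 7.5, 0, 1, 0.85, -0.95, -0.43, 0, 7.5, 0, 1, 0.89, -0.94, -0.32, 0, 7.5, 0, 1, 0.93, -0.95, -0.21, 0, 7.5, 0, 1
```

Call:
{"name": "carry_out", "arguments": {"series": [-1.9, 0, -1.6, 0, 0, 0, 1, -1.9, 0, -1.6, 0, 0, 0, 1, -1.9, 0, -1.6, 0, 0, 0, 1, -1.9, 0, -1.6, 0, 0, 0, 1, 0, -0.9, -0.8, 0, 7.5, 0, 1, 0.2, -0.9, -0.8, 0, 7.5, 0, 1, 0.3, -0.9, -0.8, 0, 7.5, 0, 1, 0.4, -1, -0.7, 0, 7.5, 0, 1, 0.5, -1, -0.7, 0, 7.5, 0, 1, 0.5, -1, -0.6, 0, 7.5, 0, 1, 0.6, -1, -0.7, 0, 7.5, 0, 1, 0.7, -1, -0.6, 0, 7.5, 0, 1]}}

```text
time_s: 39.4
tool_pos: [0.5625, 0.0985, 0.1582]
tool_rot: [[0.167, 0.985, 0.033], [0.97, -0.17, 0.172], [0.176, 0.003, -0.984]]
force: [-0.8, 0.1, -3.6]
finger_gap: 0.06
grasp_force: 30.0
```

Call:
{"name": "carry_out", "arguments": {"series": [0.8, -0.9, -0.5, 0, 7.5, 0, 1, 0.9, -1, -0.4, 0, 7.5, 0, 1, 0.9, -0.9, -0.3, 0, 7.5, 0, 1, 0.9, -1, -0.2, 0, 7.5, 0, 1, 0, 0, 0, 0, 0, 0, 1, 0, 0, 0, 0, 0, 0, 1, 0, 0, 0, 0, 0, 0, 1]}}

```text
time_s: 40.28
tool_pos: [0.5306, 0.134, 0.1832]
tool_rot: [[0.127, 0.986, 0.111], [0.757, -0.168, 0.632], [0.641, 0.003, -0.767]]
force: [0.6, 0.5, -2.6]
finger_gap: 0.06
grasp_force: 30.0
```

```bash
python3 - <<'E'
from h import *
s=arm.sense(); print(np.round(s["tool_pos"],4),np.round(s["joints"],2),s["finger_gap"],s["grasp_force"],np.round(s["force"],1))
R0=np.array(s["tool_rot"]); P=np.array(s["tool_pos"]); G=P-R0[:,2]*.019; print("grasp pt",G,"tilt",np.degrees(np.arcsin(-R0[2,0])), np.round(R0,3).tolist())
p=arm.read_camera("side"); a=p["image"][130:330,200:440]; cv2.imwrite("pics/s1.png",cv2.resize(a,(720,600),interpolation=cv2.INTER_CUBIC))
Rb=toolR(80,-40); g=np.array([.53,.12,.085])
w=[(tcp(g+[0,0,.0],Rb),Rb,1,5),(tcp(g,Rb),Rb,1,2)]
sim(w); path(w)
E
```

```text
[0.5306 0.134  0.1832] [ 0.98  0.68 -1.22  1.97 -0.06  0.69 -0.21] 0.060021319719586144 29.99850058928132 [ 0.6  0.5 -2.6]
grasp pt [0.52846939 0.12203437 0.1977864 ] tilt -39.895582862898856 [[0.127, 0.986, 0.111], [0.757, -0.168, 0.632], [0.641, 0.003, -0.767]]
sim err 0.0000 maxdq/row 0.04 margin 0.28 [ 0.87  0.84 -1.06  2.03  0.04  0.5  -0.17]
sim err 0.0000 maxdq/row 0.00 margin 0.37 [ 0.87  0.84 -1.06  2.03  0.04  0.5  -0.17]
max cm/row 2.3 deg 0.1 rows 7
-1.47, 0.03, 1.71, 0, 0, 0.1, 1, -1.47, 0.04, 1.7, 0, 0, 0.1, 1, -1.48, 0.04, 1.71, 0, 0, 0, 1, -1.47, 0.03, 1.7, 0, 0, 0.1, 1, -1.48, 0.04, 1.71, -0.1, 0.1, 0, 1, 0, 0, 0, 0, 0, 0, 1, 0, 0, 0, 0, 0, 0, 1
```

View pics/s1.png

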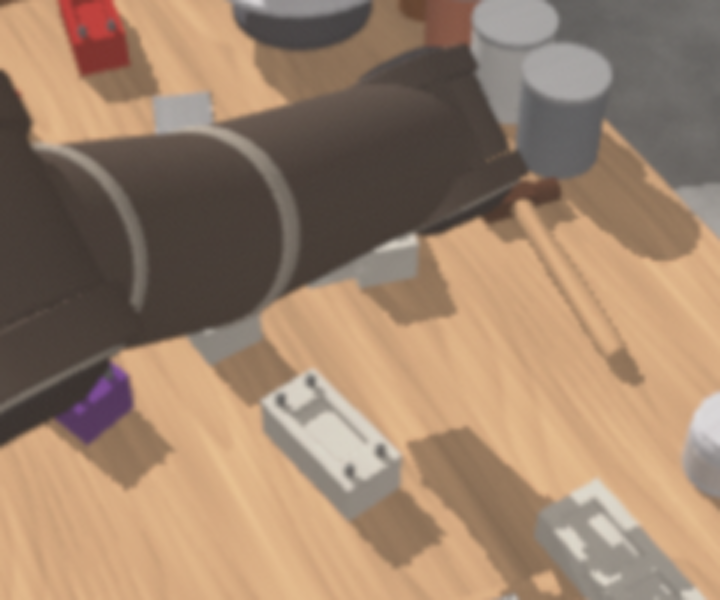

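Call:
{"name": "carry_out", "arguments": {"series": [-1.5, 0, 1.7, 0, 0, 0.3, 1, -1.5, 0, 1.7, 0, 0, 0, 1, -1.5, 0.1, 1.7, 0, 0, 0, 1, -1.5, 0.1, 1.7, 0, 0, 0, 1, -1.45, 0, 1.75, 0, 0, 0, 1, 0, 0, 0, 0, 0, 0, 1, 0, 0, 0, 0, 0, 0, 1, -0.12, 0, 0.15, 0, 0, 0, 1, -0.12, 0, 0.15, 0, 0, 0, 1, 0, 0, 0, 0, 0, 0, 1]}}

```text
time_s: 41.58
tool_pos: [0.5318, 0.1308, 0.0654]
tool_rot: [[0.135, 0.985, 0.111], [0.753, -0.175, 0.634], [0.643, -0.002, -0.765]]
force: [0.2, -0.5, -2.8]
finger_gap: 0.0597
grasp_force: 30.0
```

```bash
cat > st.py <<'E'
from h import *
s=arm.sense(); R0=np.array(s["tool_rot"]); P=np.array(s["tool_pos"]); G=P-R0[:,2]*.019
print("t",s["time_s"],"P",np.round(P,4),"G",np.round(G,4),"tilt %.1f"%np.degrees(np.arcsin(-R0[2,0])),"yaw %.1f"%np.degrees(np.arctan2(-R0[0,1],R0[1,1])),"F",np.round(s["force"],1),"gap %.4f gf %.1f"%(s["finger_gap"],s["grasp_force"]),np.round(s["joints"],2))
E
python3 st.py
```

```text
t 41.575 P [0.5318 0.1308 0.0654] G [0.5297 0.1187 0.08  ] tilt -40.1 yaw -100.1 F [ 0.2 -0.5 -2.8] gap 0.0597 gf 30.0 [ 0.87  0.85 -1.06  2.04  0.04  0.49 -0.17]
```

Call:
{"name": "carry_out", "arguments": {"series": [-0.07, 0, 0.08, 0, 0, 0, 1, -0.07, 0, 0.08, 0, 0, 0, 1, -0.03, 0, 0.04, 0, 0, 0, 1, 0, 0, 0, 0, 0, 0, 1]}}

```text
time_s: 42.08
tool_pos: [0.5317, 0.1309, 0.0627]
tool_rot: [[0.135, 0.985, 0.111], [0.753, -0.175, 0.634], [0.644, -0.002, -0.765]]
force: [-0.4, 0.5, -3.2]
finger_gap: 0.0597
grasp_force: 30.0
```

```bash
python3 st.py; python3 - <<'E'
from h import *
s=arm.sense(); R0=np.array(s["tool_rot"]); P=np.array(s["tool_pos"]); z=R0[:,2]
up=[0,0,1]; Rf=toolR(80,70)
w=[(P,R0,0,6),(P-.10*z,R0,0,4),(P-.10*z+[0,0,.1],R0,0,2)]
path(w)
E
```

```text
t 42.075 P [0.5317 0.1309 0.0627] G [0.5296 0.1189 0.0772] tilt -40.1 yaw -100.1 F [-0.4  0.5 -3.2] gap 0.0597 gf 30.0 [ 0.87  0.85 -1.05  2.04  0.05  0.49 -0.17]
max cm/row 5.0 deg 0.0 rows 12
0, 0, 0, 0, 0, 0, 0, 0, 0, 0, 0, 0, 0, 0, 0, 0, 0, 0, 0, 0, 0, 0, 0, 0, 0, 0, 0, 0, 0, 0, 0, 0, 0, 0, 0, 0, 0, 0, 0, 0, 0, 0, 0, 0, -2.5, 0, 0, 0, 0, 0, 0, -2.5, 0, 0, 0, 0, 0, 0, -2.5, 0, 0, 0, 0, 0, 0, -2.5, 0, 0, 0, 0, 3.22, -0.01, -3.83, 0, 0, 0, 0, 3.22, -0.01, -3.82, 0, 0, 0, 0
```

Call:
{"name": "carry_out", "arguments": {"series": [-0.07, 0, 0.08, 0, 0, 0, 1, 0, 0, 0, 0, 0, 0, 1, 0, 0, 0, 0, 0, 0, 1]}}

```text
time_s: 42.45
tool_pos: [0.5318, 0.131, 0.0625]
tool_rot: [[0.135, 0.985, 0.111], [0.753, -0.175, 0.634], [0.644, -0.002, -0.765]]
force: [-4.3, -4.5, 7.9]
finger_gap: 0.06
grasp_force: 30.0
```

Call:
{"name": "carry_out", "arguments": {"series": [-0.07, 0, 0.08, 0, 0, 0, 1, 0, 0, 0, 0, 0, 0, 1, 0, 0, 0, 0, 0, 0, 1]}}

```text
time_s: 42.82
tool_pos: [0.5319, 0.1312, 0.0624]
tool_rot: [[0.134, 0.985, 0.111], [0.753, -0.174, 0.634], [0.644, -0.001, -0.765]]
force: [-8.8, -9.8, 20.9]
finger_gap: 0.06
grasp_force: 30.0
```

```bash
python3 st.py
```

```text
t 42.825 P [0.5319 0.1312 0.0624] G [0.5298 0.1192 0.0769] tilt -40.1 yaw -100.0 F [-8.8 -9.8 20.9] gap 0.0600 gf 30.0 [ 0.87  0.86 -1.05  2.04  0.05  0.48 -0.17]
```

Call:
{"name": "carry_out", "arguments": {"series": [0.1, 0, -0.11, 0, 0, 0, 1, 0, 0, 0, 0, 0, 0, 1, 0, 0, 0, 0, 0, 0, 0, 0, 0, 0, 0, 0, 0, 0, 0, 0, 0, 0, 0, 0, 0, 0, 0, 0, 0, 0, 0, 0, 0, 0, 0, 0, 0, 0, 0, 0, 0, -1.5, 0, 0, 0, 0, 0, 0, -2.5, 0, 0, 0, 0, 0, 0, -3, 0, 0, 0, 0, 0, 0, -3, 0, 0, 0, 0, 0, 0, -3, 0, 0, 0, 0]}}

```text
time_s: 44.32
tool_pos: [0.5171, 0.0472, 0.163]
tool_rot: [[0.135, 0.985, 0.112], [0.754, -0.175, 0.633], [0.643, -0.002, -0.766]]
force: [0.7, -0.3, 0.7]
finger_gap: 0.0879
grasp_force: 0.0
```

```bash
python3 st.py; python3 - <<'E'
from h import *
for n in("top","side"):
    p=arm.read_camera(n); W=cloud(p)
    try: print(n,np.round(rectfit(W,(.53,.116),.115,.135,0,0,.06),4))
    except Exception as e: print(e)
cv2.imwrite("pics/t2.png",cv2.resize(p["image"][160:310,200:400],(800,600)))
Rf=toolR(80,70); gb=np.array([.5295,.115,.078]); t=tcp(gb,Rf); z=Rf[:,2]
w=[(t-.13*z+[0,0,.16],toolR(80,20),0,7),(t-.13*z+[0,0,.08],Rf,0,6),(t-.12*z,Rf,0,5)]
sim(w); path(w)
E
```

```text
t 44.325 P [0.5171 0.0472 0.163 ] G [0.515  0.0352 0.1775] tilt -40.0 yaw -100.1 F [ 0.7 -0.3  0.7] gap 0.0879 gf 0.0 [ 1.13  0.74 -1.21  1.96 -0.02  0.78 -0.09]
top [ 5.29200e-01  1.22900e-01 -1.01513e+01  6.10000e+01  4.80000e+01
  4.56000e+02]
max() iterable argument is empty
sim err 0.0002 maxdq/row 0.21 margin 0.22 [-0.12  0.57 -0.77  1.42  0.56  1.63 -1.1 ]
sim err 0.0001 maxdq/row 0.35 margin 0.01 [-1.13  1.09  0.69  1.22  0.27  1.84 -0.69]
sim err 0.0000 maxdq/row 0.02 margin 0.03 [-1.12  1.18  0.66  1.25  0.23  1.75 -0.76]
max cm/row 3.0 deg 8.6 rows 18
2.94, -0.03, 0.37, 0, -8.6, 0, 0, 2.96, -0.03, -0.07, 0, -8.6, -0.1, 0, 2.92, -0.03, -0.52, 0, -8.6, 0, 0, 2.81, -0.03, -0.95, 0, -8.5, -0.1, 0, 2.64, -0.02, -1.35, 0, -8.6, 0, 0, 2.41, -0.02, -1.73, 0.1, -8.5, -0.1, 0, 2.12, -0.02, -2.06, 0, -8.6, 0, 0, 0.46, 0, 1.25, 0, -8.3, 0, 0, 0.63, 0, 1.17, 0, -8.3, 0, 0, 0.79, 0, 1.07, 0, -8.3, 0, 0, 0.94, 0, 0.95, 0, -8.4, 0, 0, 1.07, 0, 0.79, 0, -8.3, 0, 0
1.18, -0.01, 0.64, 0, -8.4, 0, 0, 1.5, 0, 0.75, 0, 0, 0, 0, 1.5, 0, 0.75, 0, 0, 0, 0, 1.51, 0, 0.74, 0, 0, 0, 0, 1.5, 0, 0.75, 0, 0, 0, 0, 1.51, 0, 0.74, 0, 0, 0, 0
```

View pics/t2.png

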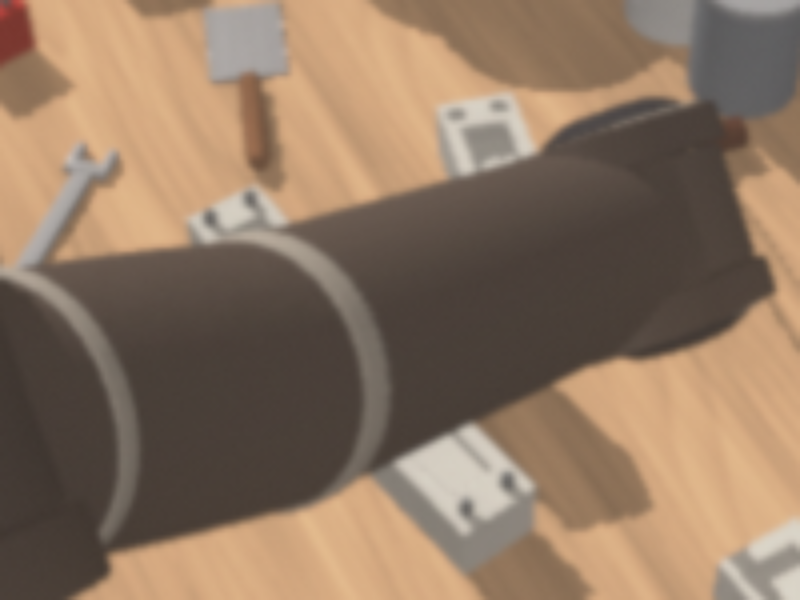

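```bash
python3 - <<'E'
from h import *
Rf=toolR(80,60); gb=np.array([.5306,.1235,.072]); t=tcp(gb,Rf); z=Rf[:,2]; print(t)
w=[(t-.13*z+[0,0,.16],toolR(80,20),0,7),(t-.13*z+[0,0,.08],Rf,0,5)]
w2=[(t-.12*z,Rf,0,5),(t-.04*z,Rf,0,4),(t,Rf,0,4)]
sim(w+w2); path(w)
E
```

```text
[0.52774271 0.1072955  0.0625    ]
sim err 0.0002 maxdq/row 0.21 margin 0.20 [-0.12  0.56 -0.78  1.4   0.56  1.65 -1.1 ]
sim err 0.0000 maxdq/row 0.32 margin 0.02 [-0.95  0.9   0.32  1.26  0.41  1.83 -0.88]
sim err 0.0002 maxdq/row 0.02 margin 0.04 [-0.93  0.98  0.3   1.31  0.39  1.72 -0.95]
sim err 0.0000 maxdq/row 0.04 margin 0.18 [-0.9   0.97  0.3   1.47  0.41  1.56 -0.98]
sim err 0.0001 maxdq/row 0.02 margin 0.31 [-0.88  0.97  0.31  1.55  0.43  1.48 -1.  ]
max cm/row 3.1 deg 8.6 rows 12
3.05, -0.04, 0.25, 0, -8.6, 0, 0, 3.05, -0.04, -0.21, 0, -8.6, -0.1, 0, 2.99, -0.03, -0.67, 0, -8.6, 0, 0, 2.85, -0.03, -1.1, 0, -8.5, -0.1, 0, 2.66, -0.03, -1.52, 0, -8.6, 0, 0, 2.41, -0.03, -1.9, 0.1, -8.5, -0.1, 0, 2.09, -0.02, -2.23, 0, -8.6, 0, 0, 0.55, 0, 1.5, 0, -8, 0, 0, 0.75, 0, 1.41, 0, -8, 0, 0, 0.94, 0, 1.3, 0, -8, 0, 0, 1.12, 0, 1.15, 0, -8, 0, 0, 1.26, 0, 0.99, 0, -8, 0, 0
```

Call:
{"name": "carry_out", "arguments": {"series": [3, 0, 0.2, 0, -8.6, 0, 0, 3, 0, -0.2, 0, -8.6, 0, 0, 3, 0, -0.7, 0, -8.6, 0, 0, 2.9, 0, -1.1, 0, -8.5, 0, 0, 2.7, 0, -1.5, 0, -8.6, 0, 0, 2.4, 0, -1.9, 0, -8.5, 0, 0, 2.1, 0, -2.2, 0, -8.6, 0, 0, 0.6, 0, 1.5, 0, -8, 0, 0, 0.8, 0, 1.4, 0, -8, 0, 0, 0.9, 0, 1.3, 0, -8, 0, 0, 1.1, 0, 1.2, 0, -8, 0, 0, 1.3, 0, 1, 0, -8, 0, 0]}}

```text
time_s: 45.92
tool_pos: [0.5476, 0.2203, 0.2064]
tool_rot: [[0.087, 0.985, -0.152], [0.535, -0.175, -0.826], [-0.84, -0.01, -0.542]]
force: [0.2, -0.2, -3.1]
finger_gap: 0.0875
grasp_force: 0.0
```

Call:
{"name": "carry_out", "arguments": {"series": [0, 0, 0, 0, 0, 0, 0, 0, 0, 0, 0, 0, 0, 0, 0, 0, 0, 0, 0, 0, 0]}}

```text
time_s: 46.3
tool_pos: [0.5486, 0.2193, 0.2083]
tool_rot: [[0.089, 0.984, -0.154], [0.542, -0.178, -0.821], [-0.835, -0.01, -0.549]]
force: [-0.5, -0.3, 0.4]
finger_gap: 0.0876
grasp_force: 0.0
```

```bash
python3 st.py; python3 - <<'E'
from h import *
p=arm.read_camera("top"); W=cloud(p)
try: print(np.round(rectfit(W,(.53,.12),.118,.13,0,0,.06),4))
except Exception as e: print(e)
Rf=toolR(80,60); gb=np.array([.5306,.1235,.072]); t=tcp(gb,Rf); z=Rf[:,2]
w2=[(t-.12*z,Rf,0,4),(t-.04*z,Rf,0,4),(t,Rf,0,4)]
sim(w2); path(w2)
E
```

```text
t 46.3 P [0.5486 0.2193 0.2083] G [0.5515 0.2349 0.2188] tilt 56.7 yaw -100.2 F [-0.5 -0.3  0.4] gap 0.0876 gf 0.0 [-0.83  0.85  0.12  1.26  0.48  1.85 -0.96]
[ 5.2890e-01  1.2290e-01 -9.6714e+00  6.1000e+01  4.8000e+01  4.3200e+02]
sim err 0.0000 maxdq/row 0.03 margin 0.02 [-0.84  0.97  0.12  1.3   0.48  1.76 -1.03]
sim err 0.0000 maxdq/row 0.05 margin 0.12 [-0.79  0.95  0.13  1.46  0.51  1.61 -1.07]
sim err 0.0001 maxdq/row 0.02 margin 0.26 [-0.77  0.95  0.13  1.54  0.53  1.54 -1.09]
max cm/row 2.2 deg 0.9 rows 12
1.66, -0.01, 1.38, -0.1, -0.8, 0.1, 0, 1.68, -0.01, 1.36, -0.1, -0.8, 0.1, 0, 1.7, -0.02, 1.34, -0.2, -0.9, 0.1, 0, 1.72, -0.02, 1.31, -0.1, -0.8, 0, 0, 0, 0, 2, 0, 0, 0, 0, 0, 0, 2, 0, 0, 0, 0, 0, 0, 2, 0, 0, 0, 0, 0, 0, 2, 0, 0, 0, 0, 0, 0, 1, 0, 0, 0, 0, 0, 0, 1, 0, 0, 0, 0, 0, 0, 1, 0, 0, 0, 0, 0, 0, 1, 0, 0, 0, 0
```

Call:
{"name": "carry_out", "arguments": {"series": [1.7, 0, 1.4, -0.1, -0.8, 0.1, 0, 1.7, 0, 1.4, -0.1, -0.8, 0.1, 0, 1.7, 0, 1.3, -0.1, -0.8, 0.1, 0, 1.7, 0, 1.3, -0.1, -0.9, 0, 0, 0, 0, 0, 0, 0, 0, 0, 0, 0, 0, 0, 0, 0, 0, 0, 0, 0, 0, 0, 0, 0]}}

```text
time_s: 47.22
tool_pos: [0.546, 0.2108, 0.1216]
tool_rot: [[0.085, 0.985, -0.15], [0.49, -0.173, -0.855], [-0.868, -0.001, -0.497]]
force: [-0.9, -0.3, 0.0]
finger_gap: 0.0874
grasp_force: 0.0
```

```bash
python3 st.py; python3 - <<'E'
from h import *
Rf=toolR(80,60); gb=np.array([.5306,.1235,.072]); t=tcp(gb,Rf); z=Rf[:,2]
w2=[(t-.11*z,Rf,0,2),(t-.04*z,Rf,0,4),(t,Rf,0,4),(t,Rf,0,2)]
sim(w2); path(w2)
E
```

```text
t 47.225 P [0.546  0.2108 0.1216] G [0.5489 0.227  0.1311] tilt 60.2 yaw -99.9 F [-0.9 -0.3  0. ] gap 0.0874 gf 0.0 [-0.84  0.97  0.13  1.29  0.48  1.77 -1.03]
sim err 0.0000 maxdq/row 0.01 margin 0.10 [-0.84  0.96  0.13  1.32  0.48  1.74 -1.03]
sim err 0.0000 maxdq/row 0.04 margin 0.14 [-0.8   0.95  0.13  1.46  0.51  1.61 -1.07]
sim err 0.0001 maxdq/row 0.02 margin 0.26 [-0.77  0.95  0.14  1.54  0.53  1.53 -1.09]
sim err 0.0001 maxdq/row 0.00 margin 0.32 [-0.77  0.95  0.14  1.54  0.53  1.53 -1.09]
max cm/row 1.8 deg 0.1 rows 12
-0.06, 0, 0.53, 0, 0.1, 0, 0, -0.07, 0, 0.53, 0, 0.1, 0.1, 0, 0, 0, 1.75, 0, 0, 0, 0, 0, 0, 1.75, 0, 0, 0, 0, 0, 0, 1.75, 0, 0, 0, 0, 0, -0.01, 1.75, 0, 0, 0, 0, 0, 0, 1, 0, 0, 0, 0, 0, 0, 1, 0, 0, 0, 0, 0, 0, 1, 0, 0, 0, 0, 0, 0, 1, 0, 0, 0, 0, 0, 0, 0, 0, 0, 0, 0, 0, 0, 0, 0, 0, 0, 0
```

Call:
{"name": "carry_out", "arguments": {"series": [-0.1, 0, 0.5, 0, 0.2, 0, 0, 0, 0, 0.5, 0, 0, 0, 0, 0, 0, 1.8, 0, 0, 0, 0, 0, 0, 1.8, 0, 0, 0, 0, 0, 0, 1.75, 0, 0, 0, 0, 0, 0, 1.75, 0, 0, 0, 0, 0, 0, 1, 0, 0, 0, 0, 0, 0, 1, 0, 0, 0, 0, 0, 0, 1, 0, 0, 0, 0, 0, 0, 0.95, 0, 0, 0, 0, 0, 0, 0, 0, 0, 0, 0, 0, 0, 0, 0, 0, 0, 0]}}

```text
time_s: 48.72
tool_pos: [0.5274, 0.1074, 0.0615]
tool_rot: [[0.084, 0.985, -0.15], [0.492, -0.172, -0.853], [-0.866, -0.002, -0.499]]
force: [-0.6, -0.6, -0.1]
finger_gap: 0.0878
grasp_force: 0.0
```

Call:
{"name": "carry_out", "arguments": {"series": [0, 0, 0, 0, 0, 0, 1, 0, 0, 0, 0, 0, 0, 1, 0, 0, 0, 0, 0, 0, 1, 0, 0, 0, 0, 0, 0, 1, 0, 0, 0, 0, 0, 0, 1, 0, 0, 0, 0, 0, 0, 1, 0, 0, 0, 0, 0, 0, 1]}}

```text
time_s: 49.6
tool_pos: [0.5274, 0.1072, 0.0615]
tool_rot: [[0.084, 0.985, -0.15], [0.492, -0.172, -0.853], [-0.867, -0.002, -0.499]]
force: [1.4, 0.2, 0.5]
finger_gap: 0.0599
grasp_force: 30.0
```

```bash
python3 st.py; python3 - <<'E'
from h import *
s=arm.sense(); R0=np.array(s["tool_rot"]); P=np.array(s["tool_pos"]); G=P-R0[:,2]*.019
up=G+[0,0,.10]; R1=toolR(90,15); R2=toolR(101,-30)
# final: block centre over lowB, grasp offset along blk x
c=np.array([.4665,.012]); u=np.array([np.cos(np.radians(101)),np.sin(np.radians(101))])
d=G[2]-.0625; print("blk x offset",d)
hi=np.r_[c+d*u,.16]
w=[(tcp(up,R0),R0,1,4),(tcp((up+hi)/2,R1),R1,1,6),(tcp(hi,R2),R2,1,6),(tcp(hi,R2),R2,1,3)]
sim(w); path(w)
E
```

```text
t 49.6 P [0.5274 0.1072 0.0615] G [0.5303 0.1235 0.071 ] tilt 60.1 yaw -99.9 F [1.4 0.2 0.5] gap 0.0599 gf 30.0 [-0.77  0.95  0.14  1.54  0.53  1.53 -1.09]
blk x offset 0.00848962083401393
sim err 0.0000 maxdq/row 0.04 margin 0.20 [-0.78  0.81  0.15  1.54  0.54  1.65 -1.01]
sim err 0.0002 maxdq/row 0.13 margin 0.31 [-0.4   0.34 -0.01  1.94  0.29  0.99 -0.58]
sim err 0.0002 maxdq/row 0.23 margin 0.53 [ 0.32  0.39 -0.16  1.98 -0.5   1.04  0.67]
sim err 0.0002 maxdq/row 0.00 margin 0.53 [ 0.32  0.39 -0.16  1.98 -0.5   1.04  0.67]
max cm/row 2.5 deg 7.7 rows 19
-2.17, 0, -1.25, 0, 0, 0, 1, -2.17, -0.01, -1.25, 0, 0, 0, 1, -2.16, 0, -1.25, 0, 0, 0, 1, -2.17, -0.01, -1.24, 0, 0, 0, 1, -0.16, -0.37, 0.77, -1, 7.5, -1.3, 1, -0.25, -0.39, 0.73, -1.1, 7.5, -1.3, 1, -0.34, -0.41, 0.69, -1, 7.5, -1.4, 1, -0.41, -0.43, 0.63, -1.1, 7.5, -1.3, 1, -0.48, -0.46, 0.56, -1, 7.5, -1.4, 1, -0.54, -0.48, 0.48, -1.1, 7.4, -1.3, 1, -0.59, -0.57, 0.22, 0.3, 7.5, -1.9, 1, -0.59, -0.59, 0.15, 0.2, 7.5, -1.9, 1
-0.58, -0.61, 0.07, 0.2, 7.5, -1.9, 1, -0.57, -0.64, 0, 0.3, 7.5, -1.8, 1, -0.54, -0.65, -0.08, 0.2, 7.5, -1.9, 1, -0.51, -0.67, -0.14, 0.3, 7.4, -1.8, 1, 0, 0, 0, 0, 0, 0, 1, 0, 0, 0, 0, 0, 0, 1, 0, 0, 0, 0, 0, 0, 1
```

```bash
python3 - <<'E'
from h import *
s=arm.sense(); R0=np.array(s["tool_rot"]); P=np.array(s["tool_pos"]); G=P-R0[:,2]*.019
up=G+[0,0,.10]; R1=toolR(90,15); R2=toolR(101,-30)
c=np.array([.4665,.012]); u=np.array([np.cos(np.radians(101)),np.sin(np.radians(101))])
hi=np.r_[c-.0085*u,.16]; print(hi)
w=[(tcp(up,R0),R0,1,4),(tcp((up+hi)/2,R1),R1,1,6),(tcp(hi,R2),R2,1,6),(tcp(hi,R2),R2,1,3)]
sim(w); path(w)
E
```

```text
[0.46812188 0.00365617 0.16      ]
sim err 0.0000 maxdq/row 0.04 margin 0.20 [-0.78  0.81  0.15  1.54  0.54  1.65 -1.01]
sim err 0.0002 maxdq/row 0.14 margin 0.31 [-0.39  0.33 -0.    1.94  0.29  0.98 -0.56]
sim err 0.0002 maxdq/row 0.24 margin 0.54 [ 0.35  0.4  -0.15  1.96 -0.49  1.05  0.69]
sim err 0.0002 maxdq/row 0.00 margin 0.54 [ 0.35  0.4  -0.15  1.96 -0.49  1.05  0.69]
max cm/row 2.5 deg 7.7 rows 19
-2.17, 0, -1.25, 0, 0, 0, 1, -2.17, -0.01, -1.25, 0, 0, 0, 1, -2.16, 0, -1.25, 0, 0, 0, 1, -2.17, -0.01, -1.24, 0, 0, 0, 1, -0.23, -0.32, 0.88, -1, 7.5, -1.3, 1, -0.34, -0.35, 0.84, -1.1, 7.5, -1.3, 1, -0.43, -0.37, 0.78, -1, 7.5, -1.4, 1, -0.52, -0.39, 0.71, -1.1, 7.5, -1.3, 1, -0.6, -0.42, 0.63, -1, 7.5, -1.4, 1, -0.67, -0.44, 0.54, -1.1, 7.4, -1.3, 1, -0.72, -0.55, 0.26, 0.3, 7.5, -1.9, 1, -0.73, -0.57, 0.16, 0.2, 7.5, -1.9, 1
-0.72, -0.6, 0.07, 0.2, 7.5, -1.9, 1, -0.71, -0.62, -0.02, 0.3, 7.5, -1.8, 1, -0.68, -0.64, -0.11, 0.2, 7.5, -1.9, 1, -0.64, -0.66, -0.19, 0.3, 7.4, -1.8, 1, 0, 0, 0, 0, 0, 0, 1, 0, 0, 0, 0, 0, 0, 1, 0, 0, 0, 0, 0, 0, 1
```

Call:
{"name": "carry_out", "arguments": {"series": [-2.2, 0, -1.25, 0, 0, 0, 1, -2.2, 0, -1.25, 0, 0, 0, 1, -2.2, 0, -1.25, 0, 0, 0, 1, -2.2, 0, -1.25, 0, 0, 0, 1, -0.2, -0.3, 0.9, -1, 7.5, -1.3, 1, -0.3, -0.4, 0.8, -1, 7.5, -1.3, 1, -0.4, -0.4, 0.8, -1, 7.5, -1.4, 1, -0.5, -0.4, 0.7, -1, 7.5, -1.3, 1, -0.6, -0.4, 0.6, -1, 7.5, -1.4, 1, -0.7, -0.4, 0.5, -1, 7.5, -1.3, 1, -0.7, -0.5, 0.3, 0.2, 7.5, -1.9, 1, -0.7, -0.6, 0.2, 0.2, 7.5, -1.9, 1]}}

```text
time_s: 51.1
tool_pos: [0.4878, 0.0431, 0.1479]
tool_rot: [[-0.063, 0.998, -0.018], [0.998, 0.064, 0.004], [0.005, -0.017, -1.0]]
force: [-0.3, 0.6, -3.7]
finger_gap: 0.06
grasp_force: 30.0
```

Call:
{"name": "carry_out", "arguments": {"series": [-0.7, -0.6, 0.1, 0.2, 7.5, -1.9, 1, -0.7, -0.6, 0, 0.2, 7.5, -1.9, 1, -0.7, -0.6, -0.1, 0.2, 7.5, -1.9, 1, -0.7, -0.7, -0.2, 0.3, 7.4, -1.8, 1, 0, 0, 0, 0, 0, 0, 1, 0, 0, 0, 0, 0, 0, 1, 0, 0, 0, 0, 0, 0, 1]}}

```text
time_s: 51.98
tool_pos: [0.4665, 0.0144, 0.1437]
tool_rot: [[-0.167, 0.981, -0.096], [0.849, 0.193, 0.491], [0.501, 0.0, -0.866]]
force: [0.4, 0.4, -3.4]
finger_gap: 0.06
grasp_force: 30.0
```

```bash
python3 st.py; python3 - <<'E'
from h import *
R2=toolR(101,-30)
hi=np.array([.4681,.0037,.16])
for n in ("top","side"):
    W=cloud(arm.read_camera(n))
    try: print(n,np.round(rectfit(W,(.466,.012),.17,.195,0,0,.1),4), np.round(np.nanpercentile(W[(abs(W[...,0]-.466)<.03)&(abs(W[...,1]-.05)<.02)&(W[...,2]>.15)&(W[...,2]<.2)][:,2],[10,50,90]),4))
    except Exception as e: print(e)
w=[(tcp(hi,R2),R2,1,3),(tcp(hi-[0,0,.06],R2),R2,1,5),(tcp(hi-[0,0,.078],R2),R2,1,3)]
sim(w); path(w)
E
```

```text
t 51.975 P [0.4665 0.0144 0.1437] G [0.4684 0.0051 0.1601] tilt -30.0 yaw -78.9 F [ 0.4  0.4 -3.4] gap 0.0600 gf 30.0 [ 0.34  0.4  -0.15  1.96 -0.49  1.05  0.69]
top [ 4.63500e-01  3.09000e-02 -7.93406e+01  9.00000e+01  8.30000e+01
  9.92000e+02] [0.1794 0.1833 0.1873]
side [4.57500e-01 5.23000e-02 1.04499e+01 6.30000e+01 4.80000e+01 3.10000e+02] [0.1811 0.1833 0.1854]
sim err 0.0000 maxdq/row 0.00 margin 0.54 [ 0.35  0.4  -0.15  1.96 -0.49  1.05  0.69]
sim err 0.0002 maxdq/row 0.02 margin 0.52 [ 0.35  0.5  -0.16  1.99 -0.51  0.94  0.76]
sim err 0.0000 maxdq/row 0.01 margin 0.51 [ 0.35  0.53 -0.16  2.   -0.52  0.9   0.78]
max cm/row 1.2 deg 0.1 rows 11
-0.04, -0.02, -0.02, 0, 0, 0, 1, -0.04, -0.02, -0.02, 0, 0, 0, 1, -0.03, -0.02, -0.02, 0, -0.1, 0.1, 1, -0.6, 0, 1.04, 0, 0, 0, 1, -0.6, 0, 1.04, 0, 0, 0, 1, -0.6, 0, 1.04, 0, 0, 0, 1, -0.6, 0, 1.04, 0, 0, 0, 1, -0.6, 0.01, 1.04, 0, 0, 0, 1, -0.3, 0, 0.52, 0, 0, 0, 1, -0.3, 0, 0.52, 0, 0, 0, 1, -0.3, 0, 0.52, 0, 0, 0, 1
```

```bash
python3 - <<'E'
from h import *
for n in ("top","side"):
    W=cloud(arm.read_camera(n))
    u=np.array([np.cos(np.radians(101)),np.sin(np.radians(101))]); v=np.array([u[1],-u[0]])
    X=W[...,:2]-np.array([.4665,.0134]); a=X@u; b=X@v
    m=(a>.035)&(a<.058)&(abs(b)<.025)&(W[...,2]>.165)&(W[...,2]<.2)
    A=np.c_[a[m],b[m],np.ones(m.sum())]; k,*_=np.linalg.lstsq(A,W[m][:,2],rcond=None)
    print(n,m.sum(),"slopes deg",np.degrees(k[:2]),"z0",k[2],"rms",np.std(A@k-W[m][:,2]))
    m=(abs(b)<.02)&(a>.03)&(a<.09)&(W[...,2]>.172)&(W[...,2]<.196); print("end a",np.percentile(a[m],[95,98,100]))
    m=(abs(a-.045)<.01)&(abs(b)<.05)&(W[...,2]>.172)&(W[...,2]<.196); print("b range",np.percentile(b[m],[0,2,98,100]))
E
```

```text
top 199 slopes deg [-1.21570285 -0.3326718 ] z0 0.18418875476050856 rms 0.002906499608927724
end a [0.06139374 0.06225774 0.06284233]
b range [-0.03082634 -0.02988587  0.02842589  0.02920049]
side 141 slopes deg [0.85350824 1.27622405] z0 0.1823019182980338 rms 0.001887942116284568
end a [0.06047141 0.06179277 0.06326158]
b range [-0.03246374 -0.03093422  0.02776734  0.0294072 ]
```

Call:
{"name": "carry_out", "arguments": {"series": [-0.11, -0.06, -0.06, 0, 0, 0.1, 1, -0.6, 0, 1.04, 0, 0, 0, 1, -0.6, 0, 1.04, 0, 0, 0, 1, -0.6, 0, 1.04, 0, 0, 0, 1, -0.6, 0, 1.04, 0, 0, 0, 1, -0.6, 0, 1.04, 0, 0, 0, 1, -0.3, 0, 0.52, 0, 0, 0, 1, -0.3, 0, 0.52, 0, 0, 0, 1, -0.2, 0, 0.35, 0, 0, 0, 1, 0, 0, 0, 0, 0, 0, 1, 0, 0, 0, 0, 0, 0, 1]}}

```text
time_s: 53.55
tool_pos: [0.4663, 0.012, 0.0671]
tool_rot: [[-0.162, 0.982, -0.095], [0.85, 0.188, 0.493], [0.502, -0.001, -0.865]]
force: [0.0, -0.1, -3.9]
finger_gap: 0.0596
grasp_force: 30.0
```

```bash
python3 st.py
```

```text
t 53.55 P [0.4663 0.012  0.0671] G [0.4681 0.0026 0.0835] tilt -30.1 yaw -79.2 F [ 0.  -0.1 -3.9] gap 0.0596 gf 30.0 [ 0.35  0.52 -0.16  2.   -0.52  0.91  0.77]
```

Call:
{"name": "carry_out", "arguments": {"series": [0.08, 0.02, 0.05, 0, 0, 0, 1, -0.1, 0, 0.17, 0, 0, 0, 1, -0.05, 0, 0.09, 0, 0, 0, 1, -0.05, 0, 0.09, 0, 0, 0, 1, 0, 0, 0, 0, 0, 0, 1, 0, 0, 0, 0, 0, 0, 1]}}

```text
time_s: 54.3
tool_pos: [0.4662, 0.013, 0.0628]
tool_rot: [[-0.162, 0.982, -0.096], [0.85, 0.188, 0.493], [0.502, -0.001, -0.865]]
force: [-0.9, 0.2, -3.9]
finger_gap: 0.0599
grasp_force: 30.0
```

Call:
{"name": "carry_out", "arguments": {"series": [-0.05, 0, 0.09, 0, 0, 0, 1, 0, 0, 0, 0, 0, 0, 1, 0, 0, 0, 0, 0, 0, 1]}}

```text
time_s: 54.68
tool_pos: [0.4662, 0.013, 0.0618]
tool_rot: [[-0.162, 0.982, -0.096], [0.85, 0.188, 0.493], [0.502, -0.001, -0.865]]
force: [0.3, -0.5, -2.5]
finger_gap: 0.06
grasp_force: 30.0
```

```bash
python3 st.py
```

```text
t 54.675 P [0.4662 0.013  0.0618] G [0.468  0.0037 0.0783] tilt -30.1 yaw -79.1 F [ 0.3 -0.5 -2.5] gap 0.0600 gf 30.0 [ 0.35  0.53 -0.17  2.   -0.52  0.9   0.78]
```

Call:
{"name": "carry_out", "arguments": {"series": [-0.05, 0, 0.09, 0, 0, 0, 1, -0.05, 0, 0.085, 0, 0, 0, 1, -0.05, 0, 0.085, 0, 0, 0, 1, 0, 0, 0, 0, 0, 0, 1]}}

```text
time_s: 55.18
tool_pos: [0.4663, 0.013, 0.0589]
tool_rot: [[-0.162, 0.982, -0.095], [0.85, 0.188, 0.493], [0.502, -0.001, -0.865]]
force: [-0.5, -1.0, 3.9]
finger_gap: 0.0598
grasp_force: 30.0
```

Call:
{"name": "carry_out", "arguments": {"series": [-0.05, 0, 0.09, 0, 0, 0, 1, -0.05, 0, 0.085, 0, 0, 0, 1, 0, 0, 0, 0, 0, 0, 1]}}

```text
time_s: 55.55
tool_pos: [0.4662, 0.013, 0.0566]
tool_rot: [[-0.162, 0.982, -0.096], [0.85, 0.188, 0.492], [0.502, -0.001, -0.865]]
force: [-0.1, -1.1, 2.3]
finger_gap: 0.0596
grasp_force: 30.0
```

```bash
python3 st.py
```

```text
t 55.55 P [0.4662 0.013  0.0566] G [0.468  0.0037 0.0731] tilt -30.1 yaw -79.2 F [-0.1 -1.1  2.3] gap 0.0596 gf 30.0 [ 0.35  0.54 -0.17  2.01 -0.52  0.89  0.78]
```

Call:
{"name": "carry_out", "arguments": {"series": [-0.05, 0, 0.09, 0, 0, 0, 1, -0.03, 0, 0.05, 0, 0, 0, 1, 0, 0, 0, 0, 0, 0, 1]}}

```text
time_s: 55.92
tool_pos: [0.4662, 0.0131, 0.0563]
tool_rot: [[-0.162, 0.982, -0.095], [0.849, 0.188, 0.493], [0.502, -0.001, -0.865]]
force: [-4.0, -3.4, 17.1]
finger_gap: 0.0599
grasp_force: 30.0
```

```bash
python3 st.py
```

```text
t 55.925 P [0.4662 0.0131 0.0563] G [0.468  0.0037 0.0728] tilt -30.2 yaw -79.2 F [-4.  -3.4 17.1] gap 0.0599 gf 30.0 [ 0.36  0.54 -0.17  2.01 -0.52  0.89  0.78]
```

Call:
{"name": "carry_out", "arguments": {"series": [0.04, 0, -0.07, 0, 0, 0, 1, 0, 0, 0, 0, 0, 0, 0, 0, 0, 0, 0, 0, 0, 0, 0, 0, 0, 0, 0, 0, 0, 0, 0, 0, 0, 0, 0, 0, 0, 0, 0, 0, 0, 0, 0, 0, 0, -1.5, 0, 0, 0, 0, 0, 0, -3, 0, 0, 0, 0, 0, 0, -4, 0, 0, 0, 0, 0, 0, -4, 0, 0, 0, 0, 0, 0, 0, 0, 0, 0, 1]}}

```text
time_s: 57.3
tool_pos: [0.4799, -0.0511, 0.1669]
tool_rot: [[-0.162, 0.983, -0.09], [0.852, 0.185, 0.49], [0.498, 0.003, -0.867]]
force: [0.4, 0.5, -0.0]
finger_gap: 0.081
grasp_force: 0.0
```

```bash
python3 st.py; python3 - <<'E'
from h import *
for n in ("top","side"):
    W=cloud(arm.read_camera(n)); print(n,np.round(rectfit(W,(.466,.012),.088,.105,0,0,.09),4))
    u=np.array([np.cos(np.radians(101)),np.sin(np.radians(101))]); v=np.array([u[1],-u[0]])
    X=W[...,:2]-np.array([.4660,.012]); a=X@u; b=X@v; m=(abs(a)<.055)&(abs(b)<.024)&(W[...,2]>.085)&(W[...,2]<.11)
    A=np.c_[a[m],b[m],np.ones(m.sum())]; k,*_=np.linalg.lstsq(A,W[m][:,2],rcond=None); print(m.sum(),"slopes",np.degrees(k[:2]),"z",k[2])
    print(np.round(rectfit(W,(.627,.236),.042,.052,0,0),4))
D=toolR(101,0)
w=[((.4664,.012,.14),D,1,5),((.4664,.012,.105),D,1,3),((.4664,.012,.105),D,1,2)]
sim(w); path(w)
E
```

```text
t 57.3 P [ 0.4799 -0.0511  0.1669] G [ 0.4816 -0.0604  0.1834] tilt -29.9 yaw -79.3 F [ 0.4  0.5 -0. ] gap 0.0810 gf 0.0 [ 0.42  0.42 -0.11  1.86 -0.45  1.17  0.74]
top [ 4.64900e-01  1.18000e-02 -7.92121e+01  1.26000e+02  6.10000e+01
  1.13600e+03]
798 slopes [-0.02830794 -0.76218202] z 0.09575002781219316
[6.286e-01 2.385e-01 7.690e+01 1.260e+02 6.200e+01 5.880e+02]
side [ 4.63300e-01  1.00000e-02 -8.07644e+01  1.28000e+02  6.10000e+01
  4.30000e+02]
214 slopes [ 0.88837303 -0.62341162] z 0.09519738311204948
[  0.5969   0.191  -58.5706  56.      29.      76.    ]
sim err 0.0001 maxdq/row 0.19 margin 0.48 [-0.06  0.24 -0.08  2.06  0.03  0.84  0.04]
sim err 0.0002 maxdq/row 0.03 margin 0.45 [-0.06  0.3  -0.08  2.09  0.03  0.75  0.03]
sim err 0.0002 maxdq/row 0.00 margin 0.45 [-0.06  0.3  -0.08  2.09  0.03  0.75  0.03]
max cm/row 1.3 deg 6.1 rows 10
0.82, 0, 1.04, 0, -6, 0, 1, 0.93, 0, 0.95, 0, -6, 0, 1, 1.02, 0, 0.85, 0, -6, -0.1, 1, 1.11, 0, 0.74, 0, -6, 0, 1, 1.18, 0.01, 0.61, 0, -6.1, -0.1, 1, 0, 0, 1.17, 0, 0, 0, 1, 0, 0, 1.17, 0, 0, 0, 1, 0, 0, 1.16, 0, 0, 0, 1, 0, 0, 0, 0, 0, 0, 1, 0, 0, 0, 0, 0, 0, 1
```

Call:
{"name": "carry_out", "arguments": {"series": [0.8, 0, 1, 0, -6, 0, 1, 0.9, 0, 1, 0, -6, 0, 1, 1, 0, 0.9, 0, -6, -0.1, 1, 1.1, 0, 0.7, 0, -6, 0, 1, 1.2, 0, 0.6, 0, -6, -0.1, 1, 0, 0, 1.2, 0, 0, 0, 1, 0, 0, 1.2, 0, 0, 0, 1, 0, 0, 1.1, 0, 0, 0, 1, 0, 0, 0.6, 0, 0, 0, 1, 0, 0, 0, 0, 0, 0, 1, 0, 0, 0, 0, 0, 0, 1]}}

```text
time_s: 58.78
tool_pos: [0.4666, 0.0115, 0.0985]
tool_rot: [[-0.191, 0.982, -0.001], [0.982, 0.191, 0.002], [0.002, -0.001, -1.0]]
force: [-0.1, -1.0, 0.1]
finger_gap: 0.0003
grasp_force: 0.0
```

Call:
{"name": "carry_out", "arguments": {"series": [0, 0, 0.1, 0, 0, 0, 1, 0, 0, 0.1, 0, 0, 0, 1, 0, 0, 0, 0, 0, 0, 1]}}

```text
time_s: 59.15
tool_pos: [0.4665, 0.0118, 0.0965]
tool_rot: [[-0.192, 0.981, -0.001], [0.981, 0.192, 0.002], [0.002, -0.001, -1.0]]
force: [-0.4, -0.5, 0.1]
finger_gap: 0.0002
grasp_force: 0.5
```

```bash
python3 st.py
```

```text
t 59.15 P [0.4665 0.0118 0.0965] G [0.4665 0.0118 0.1155] tilt -0.1 yaw -79.0 F [-0.4 -0.5  0.1] gap 0.0002 gf 0.5 [-0.06  0.31 -0.08  2.1   0.03  0.73  0.03]
```

Call:
{"name": "carry_out", "arguments": {"series": [0, 0, 0.1, 0, 0, 0, 1, 0, 0, 0.1, 0, 0, 0, 1, 0, 0, 0, 0, 0, 0, 1, 0, 0, 0, 0, 0, 0, 1]}}

```text
time_s: 59.65
tool_pos: [0.4665, 0.0118, 0.0962]
tool_rot: [[-0.192, 0.981, -0.001], [0.981, 0.192, 0.002], [0.002, -0.0, -1.0]]
force: [-8.5, -0.7, 25.1]
finger_gap: 0.0003
grasp_force: 12.5
```

```bash
python3 st.py; python3 - <<'E'
from h import *
for n in ("top","side"):
    W=cloud(arm.read_camera(n))
    try: print(n,np.round(rectfit(W,(.627,.236),.042,.052,0,0),4))
    except Exception as e: print(e)
s=arm.sense(); P=np.array(s["tool_pos"]); R0=np.array(s["tool_rot"])
yaw=77; c=np.array([.6290,.238]); u=np.array([np.cos(np.radians(yaw)),np.sin(np.radians(yaw))])
g=np.r_[c+.015*u,.028]; R=toolR(yaw,50); t=tcp(g,R); z=R[:,2]
w=[(P+[0,0,.12],R0,0,3),((.60,.28,.27),toolR(80,20),0,8),(t-.10*z+[0,0,.05],R,0,7)]
w2=[(t-.10*z,R,0,3),(t-.03*z,R,0,4),(t,R,0,4)]
sim(w+w2); path(w)
E
```

```text
t 59.65 P [0.4665 0.0118 0.0962] G [0.4666 0.0118 0.1152] tilt -0.1 yaw -79.0 F [-8.5 -0.7 25.1] gap 0.0003 gf 12.5 [-0.06  0.31 -0.08  2.1   0.03  0.73  0.03]
top [6.28600e-01 2.38400e-01 7.69586e+01 1.26000e+02 6.20000e+01 5.90000e+02]
side [  0.6504   0.2327  77.5878 126.      14.     125.    ]
sim err 0.0000 maxdq/row 0.10 margin 0.44 [-0.06  0.15 -0.08  1.97  0.01  1.02  0.05]
sim err 0.0000 maxdq/row 0.17 margin 0.27 [-0.59  0.6  -0.08  1.23  0.28  1.58 -0.87]
sim err 0.0185 maxdq/row 0.40 margin 0.01 [-1.01  1.21  0.78  0.83 -0.06  1.84 -0.65]
sim err 0.0144 maxdq/row 0.07 margin 0.01 [-0.99  1.29  0.78  0.8  -0.11  1.83 -0.67]
sim err 0.0000 maxdq/row 0.06 margin 0.07 [-1.01  1.27  0.77  1.01 -0.1   1.65 -0.67]
sim err 0.0000 maxdq/row 0.02 margin 0.21 [-1.02  1.27  0.77  1.08 -0.1   1.59 -0.66]
max cm/row 4.0 deg 4.3 rows 18
0.01, 0, -4, 0, 0, 0, 0, 0.01, 0, -4, 0, 0, 0, 0, 0, 0, -4, 0, 0, 0, 0, 2.97, 2.28, -0.67, 0.5, -2.5, 2.6, 0, 3.04, 2.14, -0.82, 0.5, -2.5, 2.6, 0, 3.1, 1.99, -0.97, 0.4, -2.5, 2.6, 0, 3.14, 1.84, -1.12, 0.5, -2.5, 2.6, 0, 3.16, 1.69, -1.27, 0.4, -2.5, 2.6, 0, 3.18, 1.53, -1.42, 0.5, -2.5, 2.6, 0, 3.18, 1.37, -1.57, 0.4, -2.4, 2.6, 0, 3.16, 1.22, -1.7, 0.5, -2.5, 2.6, 0, 1.23, 0.57, 1.68, 0.2, -4.3, 0.4, 0
1.36, 0.57, 1.58, 0.3, -4.3, 0.4, 0, 1.47, 0.57, 1.47, 0.2, -4.3, 0.3, 0, 1.58, 0.56, 1.35, 0.3, -4.3, 0.4, 0, 1.69, 0.56, 1.23, 0.2, -4.3, 0.3, 0, 1.77, 0.55, 1.1, 0.3, -4.2, 0.4, 0, 1.86, 0.55, 0.95, 0.2, -4.3, 0.3, 0
```

```bash
python3 - <<'E'
from h import *
s=arm.sense(); P=np.array(s["tool_pos"]); R0=np.array(s["tool_rot"])
yaw=77; c=np.array([.6290,.238]); u=np.array([np.cos(np.radians(yaw)),np.sin(np.radians(yaw))])
g=np.r_[c+.015*u,.028]
for th in (42,36):
    R=toolR(yaw,th); t=tcp(g,R); z=R[:,2]
    w=[(P+[0,0,.12],R0,0,3),(t-.09*z+[0,0,.06],R,0,9)]
    w2=[(t-.09*z,R,0,3),(t-.03*z,R,0,4),(t,R,0,4)]
    R3=toolR(80,th-90); sp=np.array([.53,.12,.20]); up=g+[0,0,.1]
    w3=[(tcp(up,R),R,1,4),(tcp((up+sp)/2,toolR(78,th-45)),toolR(78,th-45),1,6),(tcp(sp,R3),R3,1,6),(tcp(sp-[0,0,.122],R3),R3,1,6)]
    sim(w+w2+w3); path(w)
E
```

```text
sim err 0.0000 maxdq/row 0.10 margin 0.44 [-0.06  0.15 -0.08  1.97  0.01  1.02  0.05]
sim err 0.0001 maxdq/row 0.22 margin 0.04 [-0.72  1.01  0.04  0.92  0.4   1.81 -0.95]
sim err 0.0000 maxdq/row 0.03 margin 0.07 [-0.72  1.07  0.03  0.95  0.39  1.73 -0.98]
sim err 0.0000 maxdq/row 0.04 margin 0.15 [-0.69  1.06  0.03  1.09  0.41  1.61 -1.01]
sim err 0.0001 maxdq/row 0.02 margin 0.26 [-0.68  1.06  0.03  1.14  0.41  1.55 -1.02]
sim err 0.0000 maxdq/row 0.03 margin 0.18 [-0.68  0.95  0.03  1.12  0.41  1.67 -0.97]
sim err 0.0002 maxdq/row 0.13 margin 0.31 [-0.21  0.46 -0.2   1.73  0.06  0.93 -0.64]
sim err 0.0002 maxdq/row 0.21 margin 0.23 [ 0.66  0.48 -0.63  2.01 -0.8   0.84  0.5 ]
sim err 0.0000 maxdq/row 0.04 margin 0.21 [ 0.65  0.72 -0.63  2.05 -0.82  0.62  0.7 ]
max cm/row 4.0 deg 5.4 rows 12
0.01, 0, -4, 0, 0, 0, 0, 0.01, 0, -4, 0, 0, 0, 0, 0, 0, -4, 0, 0, 0, 0, 2.75, 2.54, 0.84, 1, -4.6, 2.6, 0, 2.92, 2.42, 0.57, 1, -4.6, 2.5, 0, 3.06, 2.3, 0.29, 1, -4.6, 2.6, 0, 3.18, 2.16, 0, 1, -4.6, 2.5, 0, 3.25, 2.01, -0.29, 1, -4.6, 2.6, 0, 3.31, 1.86, -0.59, 0.9, -4.6, 2.6, 0, 3.33, 1.69, -
[... 596 characters left out ...]
38  1.57 -0.96]
sim err 0.0001 maxdq/row 0.14 margin 0.41 [-0.13  0.44 -0.25  1.77 -0.04  0.86 -0.53]
sim err 0.0002 maxdq/row 0.21 margin 0.18 [ 0.75  0.56 -0.69  2.02 -0.85  0.85  0.6 ]
sim err 0.0000 maxdq/row 0.04 margin 0.17 [ 0.73  0.8  -0.68  2.05 -0.86  0.65  0.79]
max cm/row 4.0 deg 4.8 rows 12
0.01, 0, -4, 0, 0, 0, 0, 0.01, 0, -4, 0, 0, 0, 0, 0, 0, -4, 0, 0, 0, 0, 2.7, 2.51, 0.79, 0.8, -4, 2.6, 0, 2.85, 2.39, 0.56, 0.8, -3.9, 2.6, 0, 2.99, 2.27, 0.33, 0.8, -4, 2.6, 0, 3.1, 2.13, 0.09, 0.9, -3.9, 2.6, 0, 3.2, 1.99, -0.16, 0.8, -4, 2.6, 0, 3.26, 1.84, -0.41, 0.9, -3.9, 2.6, 0, 3.31, 1.68, -0.66, 0.8, -4, 2.5, 0, 3.32, 1.52, -0.91, 0.8, -3.9, 2.6, 0, 3.32, 1.36, -1.16, 0.9, -4, 2.5, 0
```

Call:
{"name": "carry_out", "arguments": {"series": [0, 0, -4, 0, 0, 0, 0, 0, 0, -4, 0, 0, 0, 0, 0, 0, -4, 0, 0, 0, 0, 2.7, 2.5, 0.8, 0.8, -4, 2.6, 0, 2.9, 2.4, 0.6, 0.8, -3.9, 2.6, 0, 3, 2.3, 0.3, 0.8, -4, 2.6, 0, 3.1, 2.1, 0.1, 0.9, -3.9, 2.6, 0, 3.2, 2, -0.2, 0.8, -4, 2.6, 0, 3.3, 1.8, -0.4, 0.9, -3.9, 2.6, 0, 3.3, 1.7, -0.7, 0.8, -4, 2.5, 0, 3.3, 1.5, -0.9, 0.8, -3.9, 2.6, 0, 3.3, 1.4, -1.2, 0.9, -4, 2.5, 0]}}

```text
time_s: 61.25
tool_pos: [0.6421, 0.2952, 0.1437]
tool_rot: [[0.182, 0.974, -0.133], [0.787, -0.225, -0.574], [-0.59, -0.0, -0.808]]
force: [1.2, 0.4, -0.1]
finger_gap: 0.0878
grasp_force: 0.0
```

Call:
{"name": "carry_out", "arguments": {"series": [0, 0, 0, 0, 0, 0, 0, 0, 0, 0, 0, 0, 0, 0, 0, 0, 0, 0, 0, 0, 0]}}

```text
time_s: 61.62
tool_pos: [0.6423, 0.2927, 0.1463]
tool_rot: [[0.183, 0.974, -0.132], [0.789, -0.226, -0.571], [-0.586, 0.001, -0.81]]
force: [-0.5, -0.2, 0.3]
finger_gap: 0.0879
grasp_force: 0.0
```

```bash
python3 st.py; python3 - <<'E'
from h import *
for n in ("top","side"):
    W=cloud(arm.read_camera(n))
    try: print(n,np.round(rectfit(W,(.627,.236),.042,.052,0,0),4))
    except Exception as e: print(e)
yaw=77; c=np.array([.6290,.238]); u=np.array([np.cos(np.radians(yaw)),np.sin(np.radians(yaw))])
g=np.r_[c+.015*u,.028]; R=toolR(yaw,36); t=tcp(g,R); z=R[:,2]
w2=[(t-.09*z,R,0,3),(t-.03*z,R,0,3),(t,R,0,4),(t,R,0,2)]
sim(w2); path(w2)
E
```

```text
t 61.625 P [0.6423 0.2927 0.1463] G [0.6448 0.3035 0.1617] tilt 35.9 yaw -103.1 F [-0.5 -0.2  0.3] gap 0.0879 gf 0.0 [-0.69  0.93  0.02  1.02  0.36  1.7  -0.95]
top [6.28500e-01 2.38600e-01 7.74781e+01 1.26000e+02 6.20000e+01 5.89000e+02]
side [6.27800e-01 2.37700e-01 7.71953e+01 1.30000e+02 6.10000e+01 4.14000e+02]
sim err 0.0000 maxdq/row 0.03 margin 0.18 [-0.69  0.99  0.02  1.05  0.36  1.62 -0.98]
sim err 0.0000 maxdq/row 0.04 margin 0.27 [-0.66  0.99  0.02  1.17  0.37  1.5  -1.01]
sim err 0.0000 maxdq/row 0.01 margin 0.36 [-0.65  1.    0.02  1.22  0.38  1.44 -1.02]
sim err 0.0000 maxdq/row 0.00 margin 0.41 [-0.65  1.    0.02  1.22  0.38  1.44 -1.02]
max cm/row 2.0 deg 0.1 rows 12
1.2, -0.02, 1.64, 0, 0, 0, 0, 1.2, -0.02, 1.64, 0, -0.1, 0, 0, 1.2, -0.02, 1.65, 0, 0, -0.1, 0, 0, 0, 2, 0, 0, 0, 0, 0, 0, 2, 0, 0, 0, 0, 0, 0, 2, 0, 0, 0, 0, 0, 0, 0.75, 0, 0, 0, 0, 0, 0, 0.75, 0, 0, 0, 0, 0, 0, 0.75, 0, 0, 0, 0, 0, 0, 0.75, 0, 0, 0, 0, 0, 0, 0, 0, 0, 0, 0, 0, 0, 0, 0, 0, 0, 0
```

Call:
{"name": "carry_out", "arguments": {"series": [1.2, 0, 1.65, 0, 0, 0, 0, 1.2, 0, 1.65, 0, 0, 0, 0, 1.2, 0, 1.65, 0, 0, 0, 0, 0, 0, 2, 0, 0, 0, 0, 0, 0, 2, 0, 0, 0, 0, 0, 0, 2, 0, 0, 0, 0, 0, 0, 0.75, 0, 0, 0, 0, 0, 0, 0.75, 0, 0, 0, 0, 0, 0, 0.75, 0, 0, 0, 0, 0, 0, 0.75, 0, 0, 0, 0, 0, 0, 0, 0, 0, 0, 0, 0, 0, 0, 0, 0, 0, 0]}}

```text
time_s: 63.22
tool_pos: [0.6298, 0.2427, 0.0102]
tool_rot: [[0.181, 0.974, -0.133], [0.789, -0.225, -0.572], [-0.588, -0.001, -0.809]]
force: [0.3, 1.1, 0.4]
finger_gap: 0.0882
grasp_force: 0.0
```

Call:
{"name": "carry_out", "arguments": {"series": [0, 0, 0, 0, 0, 0, 1, 0, 0, 0, 0, 0, 0, 1, 0, 0, 0, 0, 0, 0, 1, 0, 0, 0, 0, 0, 0, 1, 0, 0, 0, 0, 0, 0, 1, 0, 0, 0, 0, 0, 0, 1, 0, 0, 0, 0, 0, 0, 1]}}

```text
time_s: 64.1
tool_pos: [0.6299, 0.2425, 0.0101]
tool_rot: [[0.181, 0.974, -0.133], [0.788, -0.225, -0.573], [-0.588, -0.001, -0.809]]
force: [0.5, 1.0, 0.1]
finger_gap: 0.0597
grasp_force: 30.0
```

```bash
python3 st.py; python3 - <<'E'
from h import *
s=arm.sense(); R0=np.array(s["tool_rot"]); P=np.array(s["tool_pos"]); G=P-R0[:,2]*.019
up=G+[0,0,.10]; sp=np.array([.53,.12,.19])
R1=toolR(78,-9);R3=toolR(80,-54)
w=[(tcp(up,R0),R0,1,4),(tcp((up+sp)/2,R1),R1,1,7),(tcp(sp,R3),R3,1,7),(tcp(sp,R3),R3,1,2)]
sim(w); path(w)
E
```

```text
t 64.1 P [0.6299 0.2425 0.0101] G [0.6324 0.2534 0.0255] tilt 36.0 yaw -103.0 F [0.5 1.  0.1] gap 0.0597 gf 30.0 [-0.65  1.    0.02  1.22  0.38  1.44 -1.02]
sim err 0.0000 maxdq/row 0.03 margin 0.28 [-0.65  0.89  0.02  1.19  0.38  1.57 -0.96]
sim err 0.0001 maxdq/row 0.12 margin 0.40 [-0.13  0.45 -0.25  1.78 -0.04  0.85 -0.53]
sim err 0.0001 maxdq/row 0.18 margin 0.20 [ 0.77  0.58 -0.72  2.02 -0.83  0.82  0.6 ]
sim err 0.0001 maxdq/row 0.00 margin 0.20 [ 0.77  0.58 -0.72  2.02 -0.83  0.82  0.6 ]
max cm/row 2.5 deg 6.5 rows 20
-1.47, 0, -2.02, 0, 0, 0, 1, -1.47, 0, -2.02, 0, 0, 0, 1, -1.47, 0, -2.03, 0, 0, 0, 1, -1.47, -0.01, -2.02, 0, 0, 0, 1, -0.96, -0.5, 0.19, 0, 6.4, -0.1, 1, -0.98, -0.5, 0.08, 0, 6.4, -0.1, 1, -0.98, -0.5, -0.03, 0, 6.4, -0.2, 1, -0.97, -0.51, -0.14, -0.1, 6.4, -0.2, 1, -0.94, -0.51, -0.24, -0.1, 6.5, -0.1, 1, -0.91, -0.51, -0.35, 0, 6.4, -0.1, 1, -0.87, -0.51, -0.45, -0.1, 6.5, -0.2, 1, -0.81, -0.52, -0.7, 0.2, 6.4, -0.2, 1
-0.72, -0.53, -0.79, 0.2, 6.4, -0.3, 1, -0.62, -0.54, -0.86, 0.1, 6.4, -0.3, 1, -0.52, -0.54, -0.93, 0.1, 6.4, -0.2, 1, -0.42, -0.55, -0.98, 0.2, 6.5, -0.2, 1, -0.3, -0.55, -1.01, 0.2, 6.4, -0.3, 1, -0.18, -0.55, -1.04, 0.1, 6.5, -0.2, 1, 0, 0, 0, 0, 0, 0, 1, 0, 0, 0, 0, 0, 0, 1
```

Call:
{"name": "carry_out", "arguments": {"series": [-1.5, 0, -2, 0, 0, 0, 1, -1.5, 0, -2, 0, 0, 0, 1, -1.5, 0, -2, 0, 0, 0, 1, -1.5, 0, -2, 0, 0, 0, 1, -0.9, -0.5, 0.2, 0, 6.4, -0.1, 1, -0.9, -0.5, 0.1, 0, 6.4, -0.1, 1, -1, -0.5, 0, 0, 6.4, -0.2, 1, -1, -0.5, -0.1, 0, 6.4, -0.2, 1, -0.9, -0.5, -0.2, -0.1, 6.5, -0.1, 1, -0.9, -0.5, -0.4, 0, 6.4, -0.1, 1, -0.9, -0.5, -0.5, -0.1, 6.5, -0.2, 1, -0.8, -0.5, -0.7, 0.2, 6.4, -0.2, 1]}}

```text
time_s: 65.6
tool_pos: [0.5748, 0.1796, 0.1452]
tool_rot: [[0.197, 0.979, 0.052], [0.943, -0.203, 0.262], [0.267, -0.002, -0.964]]
force: [-0.8, -0.2, -3.5]
finger_gap: 0.0597
grasp_force: 30.0
```

Call:
{"name": "carry_out", "arguments": {"series": [-0.7, -0.5, -0.8, 0.2, 6.4, -0.3, 1, -0.6, -0.6, -0.9, 0.1, 6.4, -0.3, 1, -0.5, -0.6, -0.9, 0.1, 6.4, -0.2, 1, -0.4, -0.6, -1, 0.2, 6.5, -0.2, 1, -0.3, -0.6, -1, 0.2, 6.4, -0.3, 1, -0.2, -0.6, -1, 0.1, 6.5, -0.2, 1, 0, 0, 0, 0, 0, 0, 1, 0, 0, 0, 0, 0, 0, 1, 0, 0, 0, 0, 0, 0, 1]}}

```text
time_s: 66.72
tool_pos: [0.531, 0.1366, 0.179]
tool_rot: [[0.102, 0.985, 0.139], [0.58, -0.172, 0.796], [0.808, -0.001, -0.589]]
force: [-0.3, 0.7, -2.9]
finger_gap: 0.0599
grasp_force: 30.0
```

```bash
python3 st.py; python3 - <<'E'
from h import *
sp=np.array([.53,.12,.0825]);R3=toolR(80,-54)
w=[(tcp(sp,R3),R3,1,6),(tcp(sp,R3),R3,1,2)]
sim(w); path(w); print("1mm down in tool:",np.round(R3.T@[0,0,-.1],3))
E
```

```text
t 66.725 P [0.531  0.1366 0.179 ] G [0.5283 0.1215 0.1902] tilt -53.9 yaw -99.9 F [-0.3  0.7 -2.9] gap 0.0599 gf 30.0 [ 0.77  0.58 -0.73  2.02 -0.83  0.82  0.59]
sim err 0.0000 maxdq/row 0.04 margin 0.20 [ 0.75  0.8  -0.71  2.05 -0.83  0.64  0.76]
sim err 0.0000 maxdq/row 0.00 margin 0.20 [ 0.75  0.8  -0.71  2.05 -0.83  0.64  0.76]
max cm/row 1.8 deg 0.1 rows 8
-1.46, 0.03, 1.04, 0, 0, 0, 1, -1.46, 0.03, 1.04, 0, 0, 0, 1, -1.46, 0.03, 1.04, 0, 0, 0, 1, -1.46, 0.04, 1.04, 0, 0, 0, 1, -1.46, 0.03, 1.04, 0, 0.1, 0, 1, -1.47, 0.04, 1.05, -0.1, 0, 0, 1, 0, 0, 0, 0, 0, 0, 1, 0, 0, 0, 0, 0, 0, 1
1mm down in tool: [-0.081  0.     0.059]
```

Call:
{"name": "carry_out", "arguments": {"series": [-1.46, 0.03, 1.04, 0, 0, 0, 1, -1.46, 0.03, 1.04, 0, 0, 0, 1, -1.46, 0.03, 1.04, 0, 0, 0, 1, -1.46, 0.04, 1.04, 0, 0, 0, 1, -1.46, 0.03, 1.04, 0, 0, 0, 1, -1.47, 0.04, 1.05, 0, 0, 0, 1, 0, 0, 0, 0, 0, 0, 1, 0, 0, 0, 0, 0, 0, 1, -0.08, 0, 0.06, 0, 0, 0, 1, -0.08, 0, 0.06, 0, 0, 0, 1, 0, 0, 0, 0, 0, 0, 1]}}

```text
time_s: 68.1
tool_pos: [0.5324, 0.1363, 0.0735]
tool_rot: [[0.104, 0.985, 0.138], [0.571, -0.173, 0.803], [0.814, -0.005, -0.58]]
force: [-10.1, -15.0, 46.0]
finger_gap: 0.06
grasp_force: 38.8
```

Call:
{"name": "carry_out", "arguments": {"series": [-0.08, 0, 0.06, 0, 0, 0, 1, 0, 0, 0, 0, 0, 0, 1, 0, 0, 0, 0, 0, 0, 1]}}

```text
time_s: 68.47
tool_pos: [0.5324, 0.1367, 0.0736]
tool_rot: [[0.104, 0.985, 0.138], [0.57, -0.173, 0.804], [0.815, -0.005, -0.579]]
force: [-12.7, -18.7, 55.4]
finger_gap: 0.0599
grasp_force: 41.9
```

Call:
{"name": "carry_out", "arguments": {"series": [-0.08, 0, 0.06, 0, 0, 0, 1, 0, 0, 0, 0, 0, 0, 1, 0, 0, 0, 0, 0, 0, 1]}}

```text
time_s: 68.85
tool_pos: [0.5324, 0.1372, 0.0737]
tool_rot: [[0.103, 0.985, 0.138], [0.568, -0.172, 0.805], [0.816, -0.005, -0.578]]
force: [-13.5, -21.2, 64.5]
finger_gap: 0.06
grasp_force: 45.2
```

```bash
python3 st.py
```

```text
t 68.85 P [0.5324 0.1372 0.0737] G [0.5298 0.1219 0.0847] tilt -54.7 yaw -99.9 F [-13.5 -21.2  64.5] gap 0.0600 gf 45.2 [ 0.75  0.81 -0.71  2.04 -0.84  0.65  0.76]
```

Call:
{"name": "carry_out", "arguments": {"series": [1.6, 0, -1.2, 0, 0, 0, 1, 1.6, 0, -1.2, 0, 0, 0, 1, 1.6, 0, -1.2, 0, 0, 0, 1, 0, 0, 0, 0, 0, 0, 1, 0, 0, 0, 0, 0, 0, 1]}}

```text
time_s: 69.47
tool_pos: [0.5322, 0.1329, 0.1254]
tool_rot: [[0.105, 0.985, 0.14], [0.578, -0.175, 0.797], [0.809, -0.003, -0.588]]
force: [0.9, 0.3, -2.8]
finger_gap: 0.0602
grasp_force: 30.0
```

```bash
python3 st.py; python3 - <<'E'
from h import *
sp=np.array([.57,.20,.14]);R3=toolR(80,-54)
w=[(tcp(sp,R3),R3,1,6),(tcp(sp,R3),R3,1,3)]
sim(w); path(w)
W=cloud(arm.read_camera("top"))
u=np.array([np.cos(np.radians(101)),np.sin(np.radians(101))]); print(np.round(rectfit(W,(.466,.012),.088,.105,0,0,.09),4))
p=arm.read_camera("side"); cv2.imwrite("pics/s3.png",cv2.resize(p["image"][150:330,220:460],(800,600)))
E
```

```text
t 69.475 P [0.5322 0.1329 0.1254] G [0.5295 0.1178 0.1366] tilt -54.0 yaw -100.1 F [ 0.9  0.3 -2.8] gap 0.0602 gf 30.0 [ 0.76  0.69 -0.71  2.04 -0.83  0.73  0.68]
sim err 0.0002 maxdq/row 0.03 margin 0.15 [ 0.61  0.72 -0.75  1.99 -0.88  0.62  0.6 ]
sim err 0.0002 maxdq/row 0.00 margin 0.15 [ 0.61  0.72 -0.75  1.99 -0.88  0.62  0.6 ]
max cm/row 1.5 deg 0.1 rows 9
0.91, 0.42, 1.15, 0, 0, 0, 1, 0.91, 0.43, 1.15, 0, 0, 0, 1, 0.91, 0.42, 1.15, 0, 0, 0, 1, 0.91, 0.43, 1.15, 0, 0, -0.1, 1, 0.91, 0.43, 1.16, 0, 0, 0, 1, 0.91, 0.42, 1.15, 0, 0, -0.1, 1, 0, 0, 0, 0, 0, 0, 1, 0, 0, 0, 0, 0, 0, 1, 0, 0, 0, 0, 0, 0, 1
[ 4.6260e-01 -1.0500e-02 -8.0077e+01  8.2000e+01  4.8000e+01  4.7500e+02]
```

View pics/s3.png

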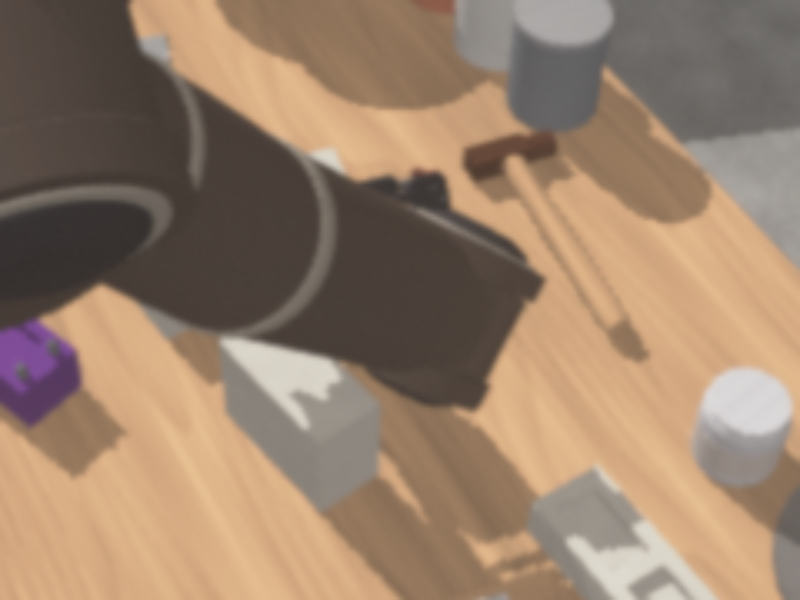

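The gripper body is right above closed mould B at (300,420), so it touched that mould rather than the bench. I'll move the standing spot away from it.

Call:
{"name": "carry_out", "arguments": {"series": [0.9, 0.4, 1.15, 0, 0, 0, 1, 0.9, 0.4, 1.15, 0, 0, 0, 1, 0.9, 0.4, 1.15, 0, 0, 0, 1, 0.9, 0.4, 1.15, 0, 0, -0.1, 1, 0.9, 0.4, 1.15, 0, 0, 0, 1, 0.9, 0.45, 1.15, 0, 0, -0.1, 1, 0, 0, 0, 0, 0, 0, 1, 0, 0, 0, 0, 0, 0, 1, -1.4, 0, 1, 0, 0, 0, 1, -1.4, 0, 1, 0, 0, 0, 1, -1.4, 0, 1, 0, 0, 0, 1, 0, 0, 0, 0, 0, 0, 1]}}

```text
time_s: 71.08
tool_pos: [0.5709, 0.2145, 0.0759]
tool_rot: [[0.104, 0.985, 0.138], [0.578, -0.173, 0.797], [0.809, -0.003, -0.587]]
force: [-0.0, -0.8, -3.7]
finger_gap: 0.0601
grasp_force: 30.0
```

Call:
{"name": "carry_out", "arguments": {"series": [0, 0, 0, 0, 0, 0, 1, 0, 0, 0, 0, 0, 0, 1]}}

```text
time_s: 71.32
tool_pos: [0.572, 0.2148, 0.0785]
tool_rot: [[0.101, 0.985, 0.14], [0.579, -0.173, 0.797], [0.809, 0.001, -0.588]]
force: [0.0, -0.5, -3.7]
finger_gap: 0.0599
grasp_force: 30.0
```

```bash
python3 st.py
```

```text
t 71.325 P [0.572  0.2148 0.0785] G [0.5693 0.1997 0.0896] tilt -54.0 yaw -99.9 F [ 0.  -0.5 -3.7] gap 0.0599 gf 30.0 [ 0.6   0.82 -0.75  1.99 -0.89  0.54  0.69]
```

Call:
{"name": "carry_out", "arguments": {"series": [-0.24, 0, 0.18, 0, 0, 0, 1, -0.24, 0, 0.18, 0, 0, 0, 1, -0.16, 0, 0.12, 0, 0, 0, 1, 0, 0, 0, 0, 0, 0, 1, 0, 0, 0, 0, 0, 0, 1]}}

```text
time_s: 71.95
tool_pos: [0.5717, 0.2148, 0.07]
tool_rot: [[0.101, 0.985, 0.14], [0.579, -0.173, 0.797], [0.809, 0.0, -0.588]]
force: [-0.3, -0.2, -4.0]
finger_gap: 0.06
grasp_force: 30.0
```

Call:
{"name": "carry_out", "arguments": {"series": [-0.08, 0, 0.06, 0, 0, 0, 1, -0.08, 0, 0.06, 0, 0, 0, 1, 0, 0, 0, 0, 0, 0, 1]}}

```text
time_s: 72.32
tool_pos: [0.5717, 0.2148, 0.0678]
tool_rot: [[0.101, 0.985, 0.14], [0.579, -0.173, 0.797], [0.809, 0.0, -0.588]]
force: [-0.1, 0.2, -3.3]
finger_gap: 0.0598
grasp_force: 30.0
```

```bash
python3 st.py
```

```text
t 72.325 P [0.5717 0.2148 0.0678] G [0.569  0.1997 0.079 ] tilt -54.0 yaw -99.9 F [-0.1  0.2 -3.3] gap 0.0598 gf 30.0 [ 0.6   0.85 -0.75  1.99 -0.89  0.53  0.7 ]
```

Call:
{"name": "carry_out", "arguments": {"series": [-0.08, 0, 0.06, 0, 0, 0, 1, 0, 0, 0, 0, 0, 0, 1, 0, 0, 0, 0, 0, 0, 1]}}

```text
time_s: 72.7
tool_pos: [0.5718, 0.2149, 0.067]
tool_rot: [[0.101, 0.985, 0.14], [0.579, -0.173, 0.797], [0.809, 0.0, -0.588]]
force: [0.2, 0.2, -2.2]
finger_gap: 0.0595
grasp_force: 30.0
```

Call:
{"name": "carry_out", "arguments": {"series": [-0.08, 0, 0.06, 0, 0, 0, 1, 0, 0, 0, 0, 0, 0, 1, 0, 0, 0, 0, 0, 0, 1]}}

```text
time_s: 73.08
tool_pos: [0.572, 0.215, 0.067]
tool_rot: [[0.101, 0.985, 0.14], [0.578, -0.173, 0.798], [0.81, 0.0, -0.587]]
force: [-2.2, -3.7, 7.3]
finger_gap: 0.0599
grasp_force: 30.0
```

```bash
python3 st.py
```

```text
t 73.075 P [0.572 0.215 0.067] G [0.5693 0.1998 0.0781] tilt -54.1 yaw -99.9 F [-2.2 -3.7  7.3] gap 0.0599 gf 30.0 [ 0.61  0.85 -0.75  1.99 -0.89  0.53  0.71]
```

Call:
{"name": "carry_out", "arguments": {"series": [0.05, 0, -0.04, 0, 0, 0, 1, 0, 0, 0, 0, 0, 0, 0, 0, 0, 0, 0, 0, 0, 0, 0, 0, 0, 0, 0, 0, 0, 0, 0, 0, 0, 0, 0, 0, 0, 0, 0, 0, 0, 0, 0, 0, 0, -1.5, 0, 0, 0, 0, 0, 0, -3, 0, 0, 0, 0, 0, 0, -4, 0, 0, 0, 0, 0, 0, -4, 0, 0, 0, 0, 0, 0, 0, 0, 0, 0, 0]}}

```text
time_s: 74.45
tool_pos: [0.5557, 0.1114, 0.1413]
tool_rot: [[0.102, 0.984, 0.145], [0.581, -0.178, 0.794], [0.807, 0.003, -0.59]]
force: [-0.0, -0.8, -0.4]
finger_gap: 0.088
grasp_force: 0.0
```

```bash
python3 st.py; python3 - <<'E'
from h import *
p=arm.read_camera("top"); W=cloud(p)
try: print(np.round(rectfit(W,(.569,.20),.115,.135,0,0,.06),4))
except Exception as e: print(e)
gb=np.array([.5696,.2013,.072])
for th in (60,52):
    Rf=toolR(80,th); t=tcp(gb,Rf); z=Rf[:,2]
    w=[(t-.11*z+[0,0,.15],toolR(80,15),0,7),(t-.11*z+[0,0,.04],Rf,0,6)]
    w2=[(t-.11*z,Rf,0,3),(t-.04*z,Rf,0,4),(t,Rf,0,4)]
    sim(w+w2); path(w)
E
```

```text
t 74.45 P [0.5557 0.1114 0.1413] G [0.5529 0.0963 0.1525] tilt -53.8 yaw -100.2 F [-0.  -0.8 -0.4] gap 0.0880 gf 0.0 [ 0.75  0.67 -0.68  1.97 -0.79  0.8   0.63]
[ 5.6790e-01  2.0140e-01 -9.6278e+00  6.1000e+01  4.9000e+01  4.5700e+02]
sim err 0.0000 maxdq/row 0.30 margin 0.32 [-0.48  0.54 -0.22  1.32  0.28  1.5  -0.91]
sim err 0.0000 maxdq/row 0.47 margin 0.01 [-1.1   1.15  0.72  1.04  0.12  1.84 -0.67]
sim err 0.0001 maxdq/row 0.01 margin 0.03 [-1.09  1.2   0.71  1.05  0.09  1.8  -0.7 ]
sim err 0.0000 maxdq/row 0.05 margin 0.09 [-1.1   1.17  0.7   1.23  0.1   1.64 -0.71]
sim err 0.0001 maxdq/row 0.02 margin 0.24 [-1.09  1.17  0.7   1.32  0.11  1.55 -0.72]
max cm/row 3.0 deg 9.9 rows 13
2.88, -0.01, 0.87, 0, -9.8, 0, 0, 2.98, -0.01, 0.37, 0, -9.9, 0, 0, 3, -0.01, -0.15, 0, -9.8, 0, 0, 2.94, -0.01, -0.66, 0, -9.9, 0, 0, 2.78, -0.02, -1.15, 0, -9.8, 0, 0, 2.54, -0.01, -1.61, 0.1, -9.9, -0.1, 0, 2.23, -0.02, -2.02, 0, -9.8, 0, 0, 0.47, 0, 1.77, 0, -7.5, 0, 0, 0.7, 0, 1.69, 0, -7.5, 0, 0, 0.92, 0, 1.59, 0, -7.5, 0, 0, 1.12, 0, 1.46, 0, -7.5, 0, 0, 1.29, 0, 1.3, 0, -7.5, 0, 0
1.46, 0, 1.1
[... 202 characters left out ...]
1 maxdq/row 0.02 margin 0.04 [-0.84  0.99  0.14  1.12  0.41  1.78 -0.97]
sim err 0.0000 maxdq/row 0.04 margin 0.11 [-0.81  0.97  0.14  1.28  0.42  1.64 -1.  ]
sim err 0.0001 maxdq/row 0.02 margin 0.23 [-0.79  0.97  0.14  1.36  0.44  1.56 -1.02]
max cm/row 3.0 deg 9.9 rows 13
2.94, -0.01, 0.7, 0, -9.8, 0, 0, 3.02, -0.01, 0.19, 0, -9.9, 0, 0, 3, -0.01, -0.33, 0, -9.8, 0, 0, 2.9, -0.01, -0.84, 0, -9.9, 0, 0, 2.72, -0.01, -1.32, 0, -9.8, 0, 0, 2.45, -0.02, -1.77, 0.1, -9.9, -0.1, 0, 2.12, -0.01, -2.16, 0, -9.8, 0, 0, 0.47, 0, 1.77, 0, -6.2, 0, 0, 0.66, 0, 1.71, 0, -6.2, 0, 0, 0.84, 0, 1.63, 0, -6.2, 0, 0, 1.02, 0, 1.53, 0, -6.1, 0, 0, 1.17, 0, 1.41, 0, -6.2, 0, 0
1.32, -0.01, 1.27, 0, -6.1, 0, 0
```

Call:
{"name": "carry_out", "arguments": {"series": [2.9, 0, 0.7, 0, -9.8, 0, 0, 3, 0, 0.2, 0, -9.9, 0, 0, 3, 0, -0.3, 0, -9.8, 0, 0, 2.9, 0, -0.8, 0, -9.9, 0, 0, 2.7, 0, -1.3, 0, -9.8, 0, 0, 2.5, 0, -1.8, 0, -9.9, 0, 0, 2.1, 0, -2.2, 0, -9.8, 0, 0, 0.5, 0, 1.8, 0, -6.2, 0, 0, 0.7, 0, 1.7, 0, -6.2, 0, 0, 0.8, 0, 1.6, 0, -6.2, 0, 0, 1, 0, 1.5, 0, -6.1, 0, 0, 1.2, 0, 1.4, 0, -6.2, 0, 0]}}

```text
time_s: 76.0
tool_pos: [0.58, 0.2737, 0.1827]
tool_rot: [[0.116, 0.986, -0.122], [0.698, -0.168, -0.696], [-0.706, -0.005, -0.708]]
force: [0.6, 0.8, 0.1]
finger_gap: 0.088
grasp_force: 0.0
```

Call:
{"name": "carry_out", "arguments": {"series": [1.3, 0, 1.3, 0, -6.1, 0, 0, 0, 0, 0, 0, 0, 0, 0, 0, 0, 0, 0, 0, 0, 0, 0, 0, 0, 0, 0, 0, 0]}}

```text
time_s: 76.5
tool_pos: [0.5818, 0.2722, 0.1682]
tool_rot: [[0.108, 0.985, -0.133], [0.625, -0.172, -0.761], [-0.773, -0.001, -0.635]]
force: [0.5, -0.0, 0.2]
finger_gap: 0.0878
grasp_force: 0.0
```

```bash
python3 st.py; python3 - <<'E'
from h import *
p=arm.read_camera("top"); W=cloud(p)
try: print(np.round(rectfit(W,(.569,.20),.115,.135,0,0,.06),4))
except Exception as e: print(e)
gb=np.array([.5696,.2013,.072])
Rf=toolR(80,52); t=tcp(gb,Rf); z=Rf[:,2]
w2=[(t-.10*z,Rf,0,4),(t-.10*z,Rf,0,2)]
sim(w2); path(w2)
E
```

```text
t 76.5 P [0.5818 0.2722 0.1682] G [0.5843 0.2867 0.1803] tilt 50.6 yaw -99.9 F [ 0.5 -0.   0.2] gap 0.0878 gf 0.0 [-0.76  0.93 -0.03  1.11  0.5   1.85 -1.01]
[ 5.68300e-01  2.01200e-01 -1.00321e+01  6.20000e+01  4.90000e+01
  4.57000e+02]
sim err 0.0001 maxdq/row 0.01 margin 0.01 [-0.76  0.98 -0.02  1.14  0.51  1.8  -1.04]
sim err 0.0001 maxdq/row 0.00 margin 0.05 [-0.76  0.98 -0.02  1.14  0.51  1.8  -1.04]
max cm/row 1.2 deg 0.4 rows 6
0.77, 0.01, 0.89, 0, -0.3, 0, 0, 0.77, 0.01, 0.89, 0, -0.4, 0, 0, 0.78, 0, 0.88, 0, -0.3, 0.1, 0, 0.78, 0.01, 0.88, 0.1, -0.4, 0, 0, 0, 0, 0, 0, 0, 0, 0, 0, 0, 0, 0, 0, 0, 0
```

Call:
{"name": "carry_out", "arguments": {"series": [0.8, 0, 0.9, 0, -0.3, 0, 0, 0.8, 0, 0.9, 0, -0.4, 0, 0, 0.8, 0, 0.9, 0, -0.3, 0.1, 0, 0.7, 0, 0.9, 0, -0.4, 0, 0, 0, 0, 0, 0, 0, 0, 0, 0, 0, 0, 0, 0, 0, 0, 0, 0, 0, 0, 0, 0, 0]}}

```text
time_s: 77.42
tool_pos: [0.5796, 0.2643, 0.1197]
tool_rot: [[0.104, 0.985, -0.136], [0.604, -0.171, -0.778], [-0.79, -0.001, -0.613]]
force: [0.3, -0.2, 0.0]
finger_gap: 0.0879
grasp_force: 0.0
```

```bash
python3 st.py; python3 - <<'E'
from h import *
gb=np.array([.5696,.2013,.072])
Rf=toolR(80,52); t=tcp(gb,Rf); z=Rf[:,2]
w2=[(t-.04*z,Rf,0,5),(t,Rf,0,4),(t,Rf,0,2)]
sim(w2); path(w2)
E
```

```text
t 77.425 P [0.5796 0.2643 0.1197] G [0.5821 0.2791 0.1314] tilt 52.2 yaw -99.9 F [ 0.3 -0.2  0. ] gap 0.0879 gf 0.0 [-0.76  0.99 -0.02  1.14  0.51  1.8  -1.04]
sim err 0.0002 maxdq/row 0.03 margin 0.07 [-0.72  0.97 -0.02  1.27  0.52  1.68 -1.07]
sim err 0.0001 maxdq/row 0.02 margin 0.19 [-0.7   0.96 -0.02  1.35  0.54  1.61 -1.09]
sim err 0.0001 maxdq/row 0.00 margin 0.24 [-0.7   0.96 -0.02  1.35  0.54  1.61 -1.09]
max cm/row 1.2 deg 0.1 rows 11
-0.03, 0.02, 1.17, 0, 0, 0, 0, -0.03, 0.02, 1.17, 0, 0, 0, 0, -0.03, 0.02, 1.17, 0, 0.1, 0, 0, -0.03, 0.02, 1.18, 0, 0, 0.1, 0, -0.03, 0.03, 1.17, 0.1, 0.1, 0, 0, 0, 0, 1, 0, 0, 0, 0, 0, 0, 1, 0, 0, 0, 0, 0, 0, 1, 0, 0, 0, 0, 0, 0, 1, 0, 0, 0, 0, 0, 0, 0, 0, 0, 0, 0, 0, 0, 0, 0, 0, 0, 0
```

Call:
{"name": "carry_out", "arguments": {"series": [-0.15, 0.1, 1.2, 0, 0.2, 0, 0, 0, 0, 1.2, 0, 0, 0, 0, 0, 0, 1.2, 0, 0, 0, 0, 0, 0, 1.2, 0, 0, 0, 0, 0, 0, 1.1, 0, 0, 0, 0, 0, 0, 1, 0, 0, 0, 0, 0, 0, 1, 0, 0, 0, 0, 0, 0, 1, 0, 0, 0, 0, 0, 0, 1, 0, 0, 0, 0, 0, 0, 0, 0, 0, 0, 0, 0, 0, 0, 0, 0, 0, 0]}}

```text
time_s: 78.8
tool_pos: [0.5668, 0.1864, 0.0596]
tool_rot: [[0.104, 0.985, -0.136], [0.607, -0.171, -0.776], [-0.788, -0.002, -0.616]]
force: [0.1, 0.9, 0.2]
finger_gap: 0.0879
grasp_force: 0.0
```

Call:
{"name": "carry_out", "arguments": {"series": [0, 0, 0, 0, 0, 0, 1, 0, 0, 0, 0, 0, 0, 1, 0, 0, 0, 0, 0, 0, 1, 0, 0, 0, 0, 0, 0, 1, 0, 0, 0, 0, 0, 0, 1, 0, 0, 0, 0, 0, 0, 1, 0, 0, 0, 0, 0, 0, 1]}}

```text
time_s: 79.68
tool_pos: [0.5668, 0.1862, 0.0596]
tool_rot: [[0.104, 0.985, -0.136], [0.607, -0.171, -0.776], [-0.788, -0.002, -0.616]]
force: [0.1, 1.3, 0.7]
finger_gap: 0.0597
grasp_force: 30.0
```

```bash
python3 st.py; python3 - <<'E'
from h import *
s=arm.sense(); R0=np.array(s["tool_rot"]); P=np.array(s["tool_pos"]); G=P-R0[:,2]*.019
th=52; d=G[2]-.0625; print("d",d,"blk z off (grasp-centre, toward left +):",(G[:2]-[.5696,.2013])@[.174,.985])
up=G+[0,0,.10]; R1=toolR(88,7); R2=toolR(96.9,th-90)
c=np.array([.4362,.2272]); u=np.array([np.cos(np.radians(96.9)),np.sin(np.radians(96.9))])
hi=np.r_[c-d*u,.16]; print("hi",hi)
w=[(tcp(up,R0),R0,1,4),(tcp((up+hi)/2,R1),R1,1,7),(tcp(hi,R2),R2,1,7),(tcp(hi,R2),R2,1,3)]
sim(w); path(w)
E
```

```text
t 79.675 P [0.5668 0.1862 0.0596] G [0.5693 0.201  0.0713] tilt 52.0 yaw -99.9 F [0.1 1.3 0.7] gap 0.0597 gf 30.0 [-0.7   0.96 -0.02  1.35  0.54  1.6  -1.09]
d 0.008762780020877936 blk z off (grasp-centre, toward left +): -0.00036290576324192366
hi [0.43725273 0.21850069 0.16      ]
sim err 0.0000 maxdq/row 0.03 margin 0.13 [-0.7   0.84 -0.02  1.33  0.54  1.72 -1.02]
sim err 0.0001 maxdq/row 0.11 margin 0.22 [-0.36  0.4  -0.24  1.82  0.23  1.01 -0.75]
sim err 0.0001 maxdq/row 0.19 margin 0.40 [ 0.4   0.43 -0.64  2.1  -0.63  0.75  0.41]
sim err 0.0001 maxdq/row 0.00 margin 0.40 [ 0.4   0.43 -0.64  2.1  -0.63  0.75  0.41]
max cm/row 2.5 deg 6.6 rows 21
-1.97, 0, -1.54, 0, 0, 0, 1, -1.97, -0.01, -1.54, 0, 0, 0, 1, -1.97, 0, -1.54, 0, 0, 0, 1, -1.97, -0.01, -1.54, 0, 0, 0, 1, 0.23, -0.95, 0, -0.6, 6.4, -1, 1, 0.25, -0.94, 0.02, -0.6, 6.4, -1, 1, 0.26, -0.94, 0.04, -0.6, 6.4, -1, 1, 0.27, -0.93, 0.06, -0.6, 6.4, -1, 1, 0.28, -0.93, 0.08, -0.6, 6.4, -1, 1, 0.29, -0.92, 0.1, -0.5, 6.5, -1, 1, 0.3, -0.92, 0.12, -0.6, 6.4, -0.9, 1, 0.29, -0.97, -0.01, 0.4, 6.4, -1.3, 1
0.31, -0.97, 0.03, 0.3, 6.4, -1.3, 1, 0.33, -0.96, 0.07, 0.3, 6.4, -1.2, 1, 0.34, -0.95, 0.11, 0.4, 6.4, -1.3, 1, 0.34, -0.94, 0.16, 0.3, 6.4, -1.2, 1, 0.34, -0.94, 0.2, 0.4, 6.5, -1.3, 1, 0.34, -0.92, 0.24, 0.3, 6.4, -1.2, 1, 0, 0, 0, 0, 0, 0, 1, 0, 0, 0, 0, 0, 0, 1, 0, 0, 0, 0, 0, 0, 1
```

Call:
{"name": "carry_out", "arguments": {"series": [-2, 0, -1.55, 0, 0, 0, 1, -2, 0, -1.55, 0, 0, 0, 1, -2, 0, -1.5, 0, 0, 0, 1, -1.9, 0, -1.5, 0, 0, 0, 1, 0.2, -0.95, 0, -0.6, 6.4, -1, 1, 0.2, -0.95, 0, -0.6, 6.4, -1, 1, 0.3, -0.9, 0, -0.6, 6.4, -1, 1, 0.3, -0.9, 0.1, -0.6, 6.4, -1, 1, 0.3, -0.9, 0.1, -0.6, 6.4, -1, 1, 0.3, -0.9, 0.1, -0.5, 6.5, -1, 1, 0.3, -0.95, 0.1, -0.6, 6.4, -0.9, 1, 0.3, -1, 0, 0.4, 6.4, -1.3, 1]}}

```text
time_s: 81.18
tool_pos: [0.4937, 0.2099, 0.1478]
tool_rot: [[0.012, 1.0, -0.007], [1.0, -0.012, -0.009], [-0.009, -0.007, -1.0]]
force: [-1.1, 0.4, -3.4]
finger_gap: 0.0599
grasp_force: 30.0
```

Call:
{"name": "carry_out", "arguments": {"series": [0.3, -1, 0, 0.3, 6.4, -1.3, 1, 0.3, -1, 0.1, 0.3, 6.4, -1.2, 1, 0.3, -0.9, 0.1, 0.4, 6.4, -1.3, 1, 0.3, -0.9, 0.2, 0.3, 6.4, -1.2, 1, 0.4, -0.9, 0.2, 0.4, 6.5, -1.3, 1, 0.4, -0.9, 0.2, 0.3, 6.4, -1.2, 1, 0, 0, 0, 0, 0, 0, 1, 0, 0, 0, 0, 0, 0, 1, 0, 0, 0, 0, 0, 0, 1]}}

```text
time_s: 82.3
tool_pos: [0.4374, 0.2306, 0.1459]
tool_rot: [[-0.097, 0.993, -0.073], [0.784, 0.121, 0.609], [0.613, 0.002, -0.79]]
force: [-0.6, 0.2, -2.9]
finger_gap: 0.0601
grasp_force: 30.0
```

```bash
python3 st.py; python3 - <<'E'
from h import *
R2=toolR(96.9,-38); hi=np.array([.4373,.2185,.16]); s=arm.sense(); G=np.array(s["tool_pos"])-np.array(s["tool_rot"])[:,2]*.019
u=np.array([np.cos(np.radians(96.9)),np.sin(np.radians(96.9))]); v=np.array([u[1],-u[0]])
for n in ("top","side"):
    W=cloud(arm.read_camera(n)); X=W[...,:2]-(G[:2]+.0088*u); a=X@u; b=X@v
    m=(abs(b)<.02)&(a>.03)&(a<.09)&(W[...,2]>.172)&(W[...,2]<.196); print(n,"end a",np.percentile(a[m],[95,98,100]) if m.any() else None)
    m=(abs(a-.045)<.01)&(abs(b)<.05)&(W[...,2]>.172)&(W[...,2]<.196); print("b range",np.percentile(b[m],[0,2,98,100]) if m.any() else None)
w=[(tcp(hi,R2),R2,1,2),(tcp(hi-[0,0,.06],R2),R2,1,5),(tcp(hi-[0,0,.0745],R2),R2,1,3),(tcp(hi-[0,0,.0745],R2),R2,1,2)]
sim(w); path(w)
E
```

```text
t 82.3 P [0.4374 0.2306 0.1459] G [0.4388 0.219  0.1609] tilt -37.8 yaw -83.0 F [-0.6  0.2 -2.9] gap 0.0601 gf 30.0 [ 0.39  0.42 -0.64  2.09 -0.63  0.75  0.41]
top end a [0.06125322 0.06255395 0.06290032]
b range [-0.03106306 -0.03027468  0.02788037  0.02936812]
side end a [0.05968806 0.06251879 0.06592996]
b range [-0.03155699 -0.03086695  0.02888767  0.03010157]
sim err 0.0000 maxdq/row 0.00 margin 0.40 [ 0.4   0.43 -0.64  2.1  -0.63  0.75  0.41]
sim err 0.0000 maxdq/row 0.03 margin 0.40 [ 0.38  0.55 -0.64  2.13 -0.63  0.61  0.48]
sim err 0.0000 maxdq/row 0.01 margin 0.39 [ 0.38  0.58 -0.64  2.14 -0.64  0.58  0.5 ]
sim err 0.0000 maxdq/row 0.00 margin 0.39 [ 0.38  0.58 -0.64  2.14 -0.64  0.58  0.5 ]
max cm/row 1.2 deg 0.1 rows 12
-0.03, -0.07, 0.02, 0, 0.1, 0.1, 1, -0.04, -0.07, 0.02, 0, 0, 0, 1, -0.74, 0, 0.95, 0, 0, 0, 1, -0.74, 0, 0.94, 0, 0, 0, 1, -0.74, 0, 0.95, 0, 0, 0, 1, -0.73, 0, 0.94, 0, 0, 0, 1, -0.74, 0, 0.95, 0, 0, 0, 1, -0.3, 0, 0.38, 0, 0, 0, 1, -0.3, 0, 0.38, 0, 0, 0, 1, -0.29, 0, 0.38, 0, 0, 0, 1, 0, 0, 0, 0, 0, 0, 1, 0, 0, 0, 0, 0, 0, 1
```

Call:
{"name": "carry_out", "arguments": {"series": [-0.07, -0.14, 0.04, 0, 0.1, 0.1, 1, -0.74, 0, 0.95, 0, 0, 0, 1, -0.74, 0, 0.95, 0, 0, 0, 1, -0.74, 0, 0.95, 0, 0, 0, 1, -0.74, 0, 0.95, 0, 0, 0, 1, -0.74, 0, 0.95, 0, 0, 0, 1, -0.3, 0, 0.38, 0, 0, 0, 1, -0.3, 0, 0.38, 0, 0, 0, 1, -0.25, 0, 0.32, 0, 0, 0, 1, 0, 0, 0, 0, 0, 0, 1, 0, 0, 0, 0, 0, 0, 1, 0, 0, 0, 0, 0, 0, 1]}}

```text
time_s: 83.9
tool_pos: [0.4359, 0.2293, 0.0707]
tool_rot: [[-0.092, 0.993, -0.073], [0.782, 0.118, 0.612], [0.616, -0.001, -0.788]]
force: [-0.2, 0.1, -2.1]
finger_gap: 0.0599
grasp_force: 30.0
```

```bash
python3 st.py; python3 - <<'E'
from h import *
R2=toolR(96.9,-38); hi=np.array([.4374,.2183,.085])
path([(tcp(hi,R2),R2,1,1)]); print(np.round(R2.T@[0,0,-.1],3))
E
```

```text
t 83.9 P [0.4359 0.2293 0.0707] G [0.4373 0.2177 0.0857] tilt -38.0 yaw -83.2 F [-0.2  0.1 -2.1] gap 0.0599 gf 30.0 [ 0.38  0.58 -0.64  2.14 -0.64  0.58  0.5 ]
max cm/row 0.1 deg 0.1 rows 1
0, 0.01, 0.09, 0.1, 0, -0.1, 1
[-0.062  0.     0.079]
```

Call:
{"name": "carry_out", "arguments": {"series": [0.05, 0.01, 0.04, 0, 0, 0, 1, -0.12, 0, 0.16, 0, 0, 0, 1, -0.12, 0, 0.16, 0, 0, 0, 1, 0, 0, 0, 0, 0, 0, 1]}}

```text
time_s: 84.4
tool_pos: [0.4356, 0.23, 0.0663]
tool_rot: [[-0.092, 0.993, -0.074], [0.782, 0.118, 0.612], [0.616, -0.001, -0.787]]
force: [0.9, 0.5, -3.1]
finger_gap: 0.0597
grasp_force: 30.0
```

Call:
{"name": "carry_out", "arguments": {"series": [-0.06, 0, 0.08, 0, 0, 0, 1, -0.06, 0, 0.08, 0, 0, 0, 1, 0, 0, 0, 0, 0, 0, 1]}}

```text
time_s: 84.78
tool_pos: [0.4357, 0.2301, 0.0644]
tool_rot: [[-0.092, 0.993, -0.074], [0.782, 0.118, 0.612], [0.616, -0.001, -0.787]]
force: [-0.4, -0.4, -3.6]
finger_gap: 0.06
grasp_force: 30.0
```

Call:
{"name": "carry_out", "arguments": {"series": [-0.06, 0, 0.08, 0, 0, 0, 1, 0, 0, 0, 0, 0, 0, 1, 0, 0, 0, 0, 0, 0, 1]}}

```text
time_s: 85.15
tool_pos: [0.4358, 0.2301, 0.0635]
tool_rot: [[-0.092, 0.993, -0.073], [0.782, 0.118, 0.612], [0.616, -0.001, -0.788]]
force: [-0.8, -0.4, -2.6]
finger_gap: 0.0596
grasp_force: 30.0
```

```bash
python3 st.py
```

```text
t 85.15 P [0.4358 0.2301 0.0635] G [0.4372 0.2185 0.0785] tilt -38.0 yaw -83.2 F [-0.8 -0.4 -2.6] gap 0.0596 gf 30.0 [ 0.38  0.59 -0.64  2.14 -0.64  0.57  0.51]
```

Pins are in (no resistance). Press down while gripped.

Call:
{"name": "carry_out", "arguments": {"series": [-0.06, 0, 0.08, 0, 0, 0, 1, -0.06, 0, 0.08, 0, 0, 0, 1, -0.06, 0, 0.08, 0, 0, 0, 1, 0, 0, 0, 0, 0, 0, 1]}}

```text
time_s: 85.65
tool_pos: [0.4359, 0.2302, 0.0606]
tool_rot: [[-0.092, 0.993, -0.073], [0.782, 0.118, 0.612], [0.616, -0.001, -0.787]]
force: [-1.0, -3.4, 5.1]
finger_gap: 0.0602
grasp_force: 30.0
```

Call:
{"name": "carry_out", "arguments": {"series": [-0.06, 0, 0.08, 0, 0, 0, 1, -0.06, 0, 0.08, 0, 0, 0, 1, 0, 0, 0, 0, 0, 0, 1]}}

```text
time_s: 86.02
tool_pos: [0.4358, 0.2302, 0.0584]
tool_rot: [[-0.092, 0.993, -0.073], [0.782, 0.118, 0.612], [0.616, -0.001, -0.788]]
force: [0.2, -2.0, 2.6]
finger_gap: 0.0596
grasp_force: 30.0
```

Call:
{"name": "carry_out", "arguments": {"series": [-0.06, 0, 0.08, 0, 0, 0, 1, 0, 0, 0, 0, 0, 0, 1, 0, 0, 0, 0, 0, 0, 1]}}

```text
time_s: 86.4
tool_pos: [0.4358, 0.2302, 0.0574]
tool_rot: [[-0.092, 0.993, -0.073], [0.782, 0.118, 0.612], [0.616, -0.001, -0.788]]
force: [0.3, -2.7, 2.0]
finger_gap: 0.0598
grasp_force: 30.0
```

```bash
python3 st.py
```

```text
t 86.4 P [0.4358 0.2302 0.0574] G [0.4372 0.2185 0.0724] tilt -38.0 yaw -83.2 F [ 0.3 -2.7  2. ] gap 0.0598 gf 30.0 [ 0.38  0.61 -0.64  2.14 -0.64  0.55  0.52]
```

Call:
{"name": "carry_out", "arguments": {"series": [-0.06, 0, 0.08, 0, 0, 0, 1, -0.03, 0, 0.04, 0, 0, 0, 1, 0, 0, 0, 0, 0, 0, 1]}}

```text
time_s: 86.78
tool_pos: [0.4358, 0.2302, 0.0571]
tool_rot: [[-0.092, 0.993, -0.073], [0.782, 0.118, 0.612], [0.617, -0.001, -0.787]]
force: [-4.6, -10.4, 20.6]
finger_gap: 0.0603
grasp_force: 30.0
```

```bash
python3 st.py
```

```text
t 86.775 P [0.4358 0.2302 0.0571] G [0.4372 0.2186 0.0721] tilt -38.1 yaw -83.2 F [ -4.6 -10.4  20.6] gap 0.0603 gf 30.0 [ 0.38  0.61 -0.64  2.14 -0.64  0.55  0.52]
```

Faces met. Back off, release, then press with a closed fist at the centre.

Call:
{"name": "carry_out", "arguments": {"series": [0.06, 0, -0.08, 0, 0, 0, 1, 0, 0, 0, 0, 0, 0, 0, 0, 0, 0, 0, 0, 0, 0, 0, 0, 0, 0, 0, 0, 0, 0, 0, 0, 0, 0, 0, 0, 0, 0, 0, 0, 0, 0, 0, 0, 0, -1.5, 0, 0, 0, 0, 0, 0, -3, 0, 0, 0, 0, 0, 0, -4, 0, 0, 0, 0, 0, 0, -4, 0, 0, 0, 0, 0, 0, 0, 0, 0, 0, 1]}}

```text
time_s: 88.15
tool_pos: [0.4468, 0.152, 0.1568]
tool_rot: [[-0.092, 0.993, -0.068], [0.783, 0.115, 0.611], [0.615, 0.003, -0.789]]
force: [-0.6, -0.3, -0.4]
finger_gap: 0.0809
grasp_force: 0.0
```

```bash
python3 st.py; python3 - <<'E'
from h import *
for n in ("top","side"):
    W=cloud(arm.read_camera(n))
    for c in [(.4355,.227),(.466,.012)]:
        try: print(n,np.round(rectfit(W,c,.088,.105,0,0,.09),4))
        except Exception as e: print(e)
D=toolR(97,0)
w=[((.4364,.227,.14),D,1,6),((.4364,.227,.105),D,1,2),((.4364,.227,.098),D,1,2),((.4364,.227,.098),D,1,2)]
sim(w); path(w)
E
```

```text
t 88.15 P [0.4468 0.152  0.1568] G [0.4481 0.1404 0.1718] tilt -37.9 yaw -83.4 F [-0.6 -0.3 -0.4] gap 0.0809 gf 0.0 [ 0.52  0.41 -0.59  2.06 -0.58  0.88  0.49]
top [ 4.35200e-01  2.27600e-01 -8.34036e+01  1.26000e+02  6.10000e+01
  1.15500e+03]
top [ 4.43800e-01 -2.47000e-02 -7.90997e+01  6.00000e+01  5.00000e+00
  4.80000e+01]
side [  0.4328   0.2537 -85.1088  73.      62.     168.    ]
side [ 4.64700e-01  1.11000e-02 -8.06366e+01  1.28000e+02  6.40000e+01
  1.00000e+03]
sim err 0.0001 maxdq/row 0.21 margin 0.47 [-0.25  0.31 -0.39  1.99  0.15  0.87 -0.6 ]
sim err 0.0000 maxdq/row 0.04 margin 0.52 [-0.27  0.36 -0.38  2.02  0.18  0.8  -0.63]
sim err 0.0000 maxdq/row 0.01 margin 0.52 [-0.27  0.37 -0.38  2.02  0.19  0.78 -0.64]
sim err 0.0000 maxdq/row 0.00 margin 0.52 [-0.27  0.37 -0.38  2.02  0.19  0.78 -0.64]
max cm/row 1.8 deg 6.4 rows 12
0.81, 0.01, 0.95, 0, -6.3, 0, 1, 0.91, 0, 0.86, 0, -6.3, -0.1, 1, 1, 0.01, 0.76, 0, -6.4, 0, 1, 1.08, 0.01, 0.64, 0, -6.3, -0.1, 1, 1.14, 0.01, 0.52, 0, -6.4, 0, 1, 1.18, 0, 0.39, 0, -6.3, -0.1, 1, 0, 0, 1.75, 0, 0, 0, 1, 0, 0, 1.75, 0, 0, 0, 1, 0, 0, 0.35, 0, 0, 0, 1, 0, 0, 0.35, 0, 0, 0, 1, 0, 0, 0, 0, 0, 0, 1, 0, 0, 0, 0, 0, 0, 1
```

Call:
{"name": "carry_out", "arguments": {"series": [0.8, 0, 0.95, 0, -6.3, 0, 1, 0.9, 0, 0.85, 0, -6.3, -0.1, 1, 1, 0, 0.75, 0, -6.4, 0, 1, 1.1, 0, 0.65, 0, -6.3, -0.1, 1, 1.1, 0, 0.5, 0, -6.4, 0, 1, 1.2, 0, 0.4, 0, -6.3, -0.1, 1, 0, 0, 1.75, 0, 0, 0, 1, 0, 0, 1.75, 0, 0, 0, 1, 0, 0, 0.35, 0, 0, 0, 1, 0, 0, 0.35, 0, 0, 0, 1, 0, 0, 0, 0, 0, 0, 1, 0, 0, 0, 0, 0, 0, 1]}}

```text
time_s: 89.75
tool_pos: [0.4365, 0.2266, 0.0987]
tool_rot: [[-0.122, 0.992, 0.001], [0.992, 0.122, 0.001], [0.001, 0.001, -1.0]]
force: [-0.3, 0.3, 0.6]
finger_gap: 0.0006
grasp_force: 0.0
```

Call:
{"name": "carry_out", "arguments": {"series": [0, 0, 0.1, 0, 0, 0, 1, 0, 0, 0.1, 0, 0, 0, 1, 0, 0, 0.05, 0, 0, 0, 1, 0, 0, 0, 0, 0, 0, 1]}}

```text
time_s: 90.25
tool_pos: [0.4363, 0.2265, 0.0964]
tool_rot: [[-0.123, 0.992, 0.001], [0.992, 0.123, 0.001], [0.001, 0.001, -1.0]]
force: [-2.3, -1.8, 7.9]
finger_gap: 0.0005
grasp_force: 3.6
```

```bash
python3 st.py
```

```text
t 90.25 P [0.4363 0.2265 0.0964] G [0.4363 0.2265 0.1154] tilt -0.0 yaw -83.0 F [-2.3 -1.8  7.9] gap 0.0005 gf 3.6 [-0.27  0.37 -0.38  2.03  0.19  0.77 -0.64]
```

Push 1 mm more, then also re-press mould B later if it shows a gap. Retreat up and look.

Call:
{"name": "carry_out", "arguments": {"series": [0, 0, 0.15, 0, 0, 0, 1, 0, 0, 0, 0, 0, 0, 1, 0, 0, 0, 0, 0, 0, 1]}}

```text
time_s: 90.62
tool_pos: [0.4363, 0.2265, 0.0963]
tool_rot: [[-0.123, 0.992, 0.001], [0.992, 0.123, 0.0], [0.0, 0.002, -1.0]]
force: [-7.3, -3.3, 23.9]
finger_gap: 0.0005
grasp_force: 11.8
```

Call:
{"name": "carry_out", "arguments": {"series": [0, 0, -3, 0, 0, 0, 1, 0, 0, -5, 0, 0, 0, 1, 0, 0, -6, 0, 0, 0, 1, 0, -5, -4, 0, 0, 0, 1, -1, -5, -2, 0, 0, 0, 1, -1, -3, -1, 0, 0, 0, 1, 0, 0, 0, 0, 0, 0, 1, 0, 0, 0, 0, 0, 0, 1]}}

```text
time_s: 91.62
tool_pos: [0.3113, 0.1908, 0.3033]
tool_rot: [[-0.122, 0.992, 0.001], [0.992, 0.122, 0.001], [0.001, 0.001, -1.0]]
force: [-0.1, -0.1, -0.5]
finger_gap: 0.0006
grasp_force: 0.0
```

```bash
python3 st.py; python3 - <<'E'
from h import *
for n in ("top","side"):
    p=arm.read_camera(n); W=cloud(p)
    for c,yaw in [((.4355,.227),97),((.4655,.012),101)]:
        u=np.array([np.cos(np.radians(yaw)),np.sin(np.radians(yaw))]); v=np.array([u[1],-u[0]])
        X=W[...,:2]-np.array(c); a=X@u; b=X@v; m=(abs(a)<.055)&(abs(b)<.024)&(W[...,2]>.08)&(W[...,2]<.115)
        A=np.c_[a[m],b[m],np.ones(m.sum())]; k=np.linalg.lstsq(A,W[m][:,2],rcond=None)[0] if m.sum()>50 else [0,0,0]
        print(n,m.sum(),"slopes",np.round(np.degrees(k[:2]),2),"z",round(k[2],4))
    cv2.imwrite(f"pics/f_{n}.png",cv2.resize(p["image"][110:360,60:540] if n=="top" else p["image"][110:430,160:540],(800,417) if n=="top" else (712,600),interpolation=cv2.INTER_CUBIC))
E
```

```text
t 91.625 P [0.3113 0.1908 0.3033] G [0.3112 0.1908 0.3223] tilt -0.1 yaw -83.0 F [-0.1 -0.1 -0.5] gap 0.0006 gf 0.0 [-0.19 -0.1  -0.44  2.01 -0.05  1.22 -0.49]
top 649 slopes [ 0.26 -0.75] z 0.0959
top 802 slopes [-0.08  0.7 ] z 0.0957
side 493 slopes [ 0.19 -0.18] z 0.0956
side 634 slopes [-0.12 -0.11] z 0.0957
```

View pics/f_top.png

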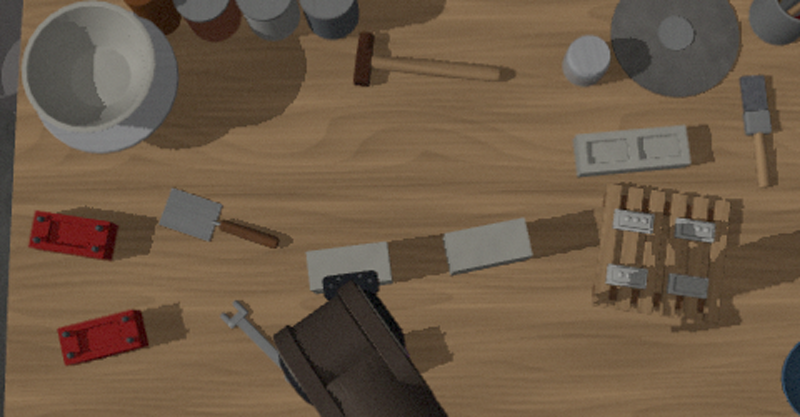

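View pics/f_side.png

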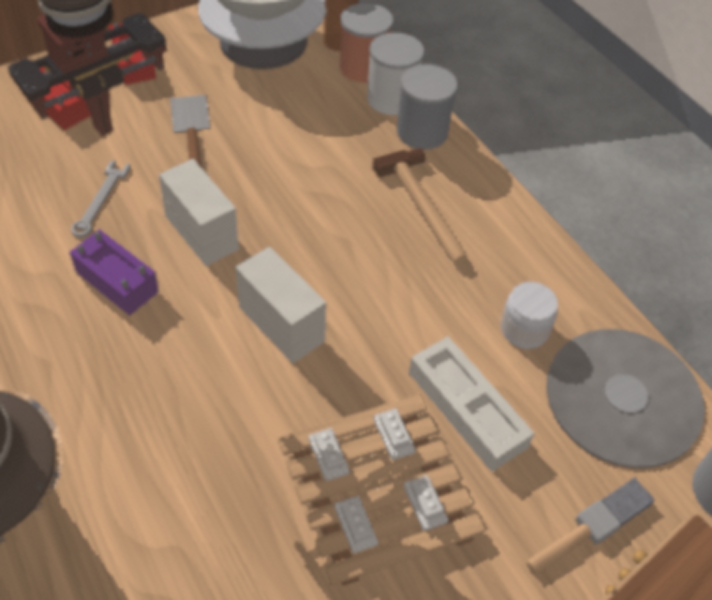

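Both moulds are closed, with their tops at 96 mm. All four casts lie apart and upright on the rack (side crop (328,452), (394,432), (355,523) and (427,500); one is in shadow), the strip is empty and the bystanders are in place.

```bash
python3 -c "
from workcell import arm
print(arm.close_job())"
```

```text
the job is handed in; nothing more can be done
None
```

The job is handed in with four casts on the rack and both moulds pressed shut, but the gripper's body pressed on closed mould B at about 64 N of measured tool force while I stood up the second upper half, so it may fail the 40 N limit.

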